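# Calibrate the kitchen scale with its weight set

### The arm

A 6-joint arm with a two-finger parallel gripper is mounted at the origin on the work surface. World frame = base frame: x ahead of the robot, y to its left, z up, the work surface at z = 0. Lengths are in m, angles in rad, forces in N, time in s.
With the tool pointing down it reaches from about 0.375 to 0.9 m from the base axis. Payload 3.1 kg.
Tool frame: the origin (TCP) lies at the very end of the fingers, on their centre line; the grasp point (between the pads) lies 19 mm behind it; z points along the fingers, y is the direction in which the jaws open and shut (so a half turn about z gives the same grasp; the last joint's range is limited). The gripper opens to 87 mm and grips with 3 to 60 N. Pads are 19 mm wide; open, the fingers measure 117 mm over their backs; the gripper's body (75 mm by 190 mm) begins 51 mm behind the grasp point.
Start: joints at [-1.46, 0.527, 1.433, -0, 1.181, -0.178], TCP at [0.178, -0.599, 0.223] pointing down, gripper open.
Joint ranges: [-3.08, 3.08], [-0.75, 2.2], [0.22, 2.44], [-1.43, 4.57], [0, 2.65], [-2.85, 2.85]. Speed limits (rad/s): [2.79, 2.79, 3.14, 3.14, 3.14, 3.14].

### API

Orientations are given as a unit quaternion [x, y, z, w].
In Python, from workcell import sense, snapshot, bot gives the robot as it stands. The module is installed in compiled form; this text tells all that it offers.
- The arm moves only by the shell command python3 -m crank 'ROWS' [OPENING]. ROWS is JSON, one flat list of numbers, 6 for each row, row after row: the shift along the tool's x, y, z normalised to -1 to 1, where 1 is 0.25 m, then the turn, a rotation vector about the tool's x, y, z normalised to -1 to 1, where 1 is 180 degrees. A call has 1 to 5 rows; each row is the pose to reach, as a shift and turn from the pose commanded when the call began, along the tool's axes at that moment, turning the shorter way round; what a row does not reach only later rows make up. A row lasts 1/10 s, in which the tool goes at most 50 mm and 8.59 degrees, less where a joint would pass 70% of its speed; a pose out of reach is approached as far as the arm can. A call with a number of a shift or a turn outside -1 to 1 is refused whole. A call with a gripper value outside its range is refused whole. OPENING is the closure, from -1 (fully open) to 1 (shut), so that 0 is half open, set as the call begins (- or left out, the last holds). The fingers move at their own pace and stop on an object; the grip force is fixed at half the most. Time passes only in rows, so rows that repeat a pose let the fingers close. It gives the time, the measured TCP pose, the force and the opening at its end, in the units of the state.
- sense(): the state, without advancing time (a new reading comes with each control period).
- snapshot(name): name is "scene" or "top"; returns a dict with "pixels" (480x640x3 uint8, blue, green, red), "range_z" (480x640 float32, m along the optical axis (not along the pixel's ray), 0 where there is no reading), "mtx" (3x3 intrinsics, pixels), "k1" (the pictures are not rectified: a ray, as slopes to the right and down, at radius r is drawn at 1 + k1 r^2 times it, then the intrinsics apply), "T" (4x4, takes a point from camera to world coordinates). Camera axes: x right, y up, looking along -z (the intrinsics and any distortion apply to the point x, -y, -z); pixel columns grow to the right and rows downward; lengths in m; the calibration is good to about 2 mm. A picture is of the moment at which its call begins.
- bot.hand_in(): hands the job in, once; it reports no verdict.
The state is a dict: "time": time; "q": joint angles; "dq": joint speeds; "tau": joint torques, N m; "tool_pos": TCP position; "eef_rot": TCP orientation; "ft_force": force on the tool from outside, world axes, zero at the start; "wrist_torque": the same for the moment, N m; "opening": finger opening in m.
Only numpy, scipy, OpenCV 4.12 (cv2) and the standard library are available. Lean on these libraries where they do the work, as an engineer would, in place of code of your own. Each camera call takes 0.05 s, during which the arm holds its last target.

### The job

Calibrate the kitchen scale: while its platform is empty, press the little recessed calibration button fully in with the stylus from the hook, then stand all the steel weights from the cork mat upright on the platform and press the button fully in with the stylus once more. Then put all the weights away, standing upright in the wooden box, shut its lid, and leave the stylus hanging by its slot on the hook. Leave the decanter, tumbler and stopper where they are.

Things in the scene. Friction and masses are not known exactly. Their poses are not given: they have to be found in the camera images.
- scale: digital kitchen scale, fixed: grey plastic body 220 x 190 mm with rubber feet; origin at the centre of its underside, z up. Its console (white strip 56 mm deep along the whole -x edge, top 34 mm above the table, with a display) is towards the robot at yaw 0; behind it, on a pedestal, lies the steel platform, a shallow tray.
- platform (a point): centre of the floor of the scale's platform, a shallow rectangular steel tray: inside 142 mm (scale x) by 182 mm (scale y), flat floor 46 mm above the table, thin rim 10 mm high around it (top 56 mm above the table); axes as the scale's. It does not move under load.
- cal_top (a point): centre of the top of the calibration button: a dark steel cap 9 mm in diameter at the bottom of a round hole 12 mm in diameter in the scale's console (scale x -80 mm, y -45 mm), its top 4 mm below the console's surface (so 30 mm above the table) when out. Too narrow for a finger. Moves with the button.
- cal_button (a joint): travel of the calibration button in m: 0 out, 0.004 fully in (down); it springs back; 1.3 N starts it and 4 N holds it fully in. A press counts from 0.003.
- stylus: stylus, 113 mm long, 40 g, hanging tip down; origin at the tip, z up along it. Steel shaft 5 mm thick to z 46 mm; black handle 24 mm wide (y), 10 mm thick (x): solid grip z 44 to 75 mm, above it a slot through along x, 16 mm wide, z 75 to 107 mm, between 4 mm sides; top at 113 mm. Balances near z 60 mm. Its +-y sides can be gripped from above, the hook's arm between the fingers.
- stylus_tip (a point): the tip of the stylus (its origin).
- stylus_eye (a point): middle of the upper edge of the stylus slot, 107 mm from the tip: what bears on the hook.
- hook: fixed brass hook stand: round foot 90 mm in diameter, 12 mm high, post 12 mm in diameter and 173 mm high; origin under the post. From the post a level arm, 6 mm in diameter, axis 165 mm above the table, runs 72 mm to its own -x, then turns up: the tip ends at x -80 mm, 178 mm above the table (10 mm above the arm's top).
- hook_seat (a point): on top of the hook's arm, 50 mm out from the post (hook x -50 mm), 168 mm above the table; axes as the hook's.
- case: wooden weight box, fixed: outside 112 mm (x) by 212 mm (y) by 62 mm high, walls and floor 6 mm (inside 100 x 200 x 56 mm deep, no dividers); origin at the centre of its underside; the lid is hinged along its +x rim, a small brass catch plate on its -x face is trim and needs no action.
- case_lid (a joint): angle of the box lid in rad: 0 shut, 1.57 upright, 1.9 widest; it stays where it is left (stiff hinge, about 1.2 N at the edge moves it).
- lid_hinge (a point): middle of the lid's hinge line, on the box's +x rim, 62 mm above the table.
- lid_edge (a point): middle of the lid's free edge, 112 mm from the hinge; the lid is a plain board 112 x 212 x 8 mm without a knob.
- mat: thin fixed cork mat 170 x 170 x 3 mm on which the weights stand at the start; origin at the centre of its underside.
- decanter: empty glass decanter, 104 mm in diameter, 205 mm tall, bystander; origin at the centre of its underside.
- tumbler: clear acrylic tumbler, 72 mm in diameter, 85 mm tall, on a red coaster, bystander; origin at the centre of its underside.
- stopper: steel bottle stopper standing on its head, 36 mm in diameter, 64 mm tall, bystander; origin at the centre of its underside.
- w500: steel 500 g knob weight: body 50 mm in diameter, 28 mm high, on it a narrow neck 6 mm high and a knob 24 mm in diameter, 14 mm high; 48 mm tall in all. Origin at the centre of its underside, z up. May be absent (None).
- w200a: steel 200 g knob weight: body 36 mm in diameter, 22 mm high, on it a narrow neck 6 mm high and a knob 20 mm in diameter, 14 mm high; 42 mm tall in all. Origin at the centre of its underside, z up. May be absent (None). There are two alike of 200 g.
- w200b: steel 200 g knob weight: body 36 mm in diameter, 22 mm high, on it a narrow neck 6 mm high and a knob 20 mm in diameter, 14 mm high; 42 mm tall in all. Origin at the centre of its underside, z up. May be absent (None). There are two alike of 200 g.
- w100: steel 100 g knob weight: body 30 mm in diameter, 17 mm high, on it a narrow neck 6 mm high and a knob 18 mm in diameter, 14 mm high; 37 mm tall in all. Origin at the centre of its underside, z up. May be absent (None).
There are look-alikes about, which are no part of the job. What is shaped like the w100 but pink is not meant.

How it is judged:
By the outcome, as a careful person would: the job done as asked, in the order asked, and still so for the second after the job is handed in, with the robot touching nothing.
Of w500, w200a, w200b, w100 only 2 to 3 are there at a start; the rules pass over those that are not, and their reading is None.
At some moment in a run one of w500, w200a, w200b, w100 may be knocked a few centimetres aside while the robot is not near it.
It also fails if it takes over 210 s, if anything falls off the work surface, if the arm or the gripper's body presses on something with over 40 N, if the wrist force passes 120 N, or if a joint passes its speed limit or range.

## Working session

There is one attempt and no reset: what is moved stays moved. The work goes in short steps, Python scripts to look and compute and a shell command to move; the robot and the scene stay as the last step left them, time stands still between calls to the robot, and variables do not carry over. Pictures are saved under pics/ and viewed, and the job is handed in when it is done.

```bash
mkdir -p pics; ls; python3 - <<'E'
from workcell import sense,snapshot
import cv2
s=sense();print(s)
for n in("scene","top"):
    d=snapshot(n);cv2.imwrite(f"pics/{n}0.png",d["pixels"]);print(n,d["mtx"],d["k1"],d["T"])
E
```

```text
pics
{'time': 0.0, 'q': array([-1.46051581e+00,  5.28495298e-01,  1.43390270e+00,  7.06410510e-06,
        1.18138058e+00, -1.78488193e-01]), 'dq': array([ 0.00212575, -0.00043378, -0.00040662,  0.00046974,  0.00087983,
       -0.00044341]), 'tau': array([-1.75181689e-03, -4.40049505e+01, -1.76592225e+01,  6.31477009e-02,
        5.82403515e-02, -1.53520259e-04]), 'tool_pos': array([ 0.17793815, -0.59837319,  0.22155361]), 'eef_rot': array([ 9.89594277e-01,  1.43881800e-01,  4.05312707e-05, -1.09221657e-03]), 'ft_force': array([-0.32853345, -0.30143475, -0.22977048]), 'wrist_torque': array([ 0.00443235, -0.00886828, -0.01241481]), 'opening': 0.0867847847231662}
scene [[624.48176963   0.         321.16966868]
 [  0.         624.48176963 236.17861774]
 [  0.           0.           1.        ]] 0.018816259460982865 [[ 0.72179623 -0.39938337  0.56524608  1.32058468]
 [ 0.69198172  0.4318954  -0.5784701  -0.8313472 ]
 [-0.01309584  0.80867749  0.58810646  0.89919554]
 [ 0.          0.          0.          1.        ]]
top [[566.65094803   0.         321.46588936]
 [  0.         566.65094803 240.23448967]
 [  0.           0.           1.        ]] -0.1587004558672047 [[-0.07354883  0.97566956 -0.20654173  0.24267468]
 [-0.99728027 -0.07294151  0.01056438 -0.02085064]
 [-0.00475813  0.20675699  0.97838076  1.54602016]
 [ 0.          0.          0.          1.        ]]
```

View pics/scene0.png

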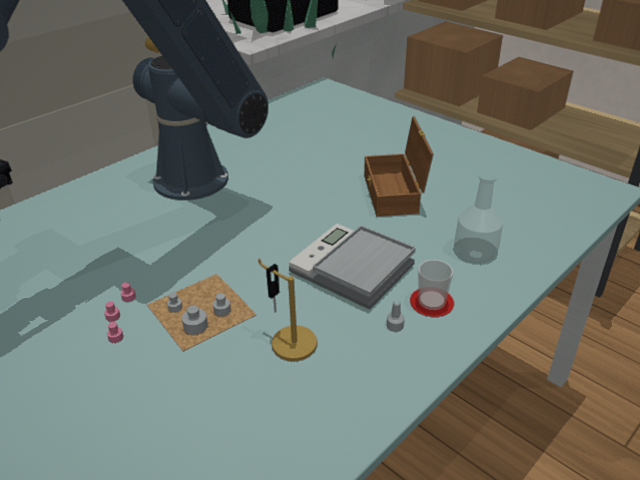

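View pics/top0.png

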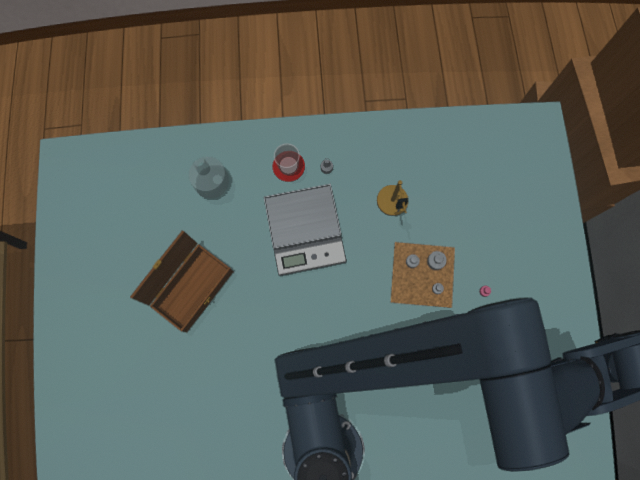

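The mat at scene (200,310) / top (423,274) carries three steel weights. Pink look-alikes are at scene (112,312). The hook with stylus is at scene (290,310), the scale at top (305,230) and the open box at top (190,285).

```bash
cat > h.py <<'E'
import numpy as np, cv2
from workcell import sense, snapshot
from scipy.spatial.transform import Rotation as R
def slopes(d,uv):
    K=d["mtx"];k=d["k1"];uv=np.atleast_2d(np.array(uv,float))
    return cv2.undistortPoints(uv.reshape(-1,1,2),K,np.array([k,0,0,0,0.])).reshape(-1,2)
def plane(d,uv,z):
    s=slopes(d,uv);v=np.c_[s[:,0],-s[:,1],-np.ones(len(s))]@d["T"][:3,:3].T;o=d["T"][:3,3]
    return o+v*((z-o[2])/v[:,2])[:,None]
def cloud(d):
    h,w=d["range_z"].shape;u,v=np.meshgrid(np.arange(w),np.arange(h))
    s=slopes(d,np.c_[u.ravel(),v.ravel()]);r=d["range_z"].ravel()[:,None]
    p=np.c_[s[:,0],-s[:,1],-np.ones(len(s))]*r
    P=p@d["T"][:3,:3].T+d["T"][:3,3];P[r[:,0]==0]=np.nan
    return P.reshape(h,w,3)
def proj(d,P):
    P=np.atleast_2d(P);p=(P-d["T"][:3,3])@d["T"][:3,:3]
    q=np.c_[p[:,0]/-p[:,2],-p[:,1]/-p[:,2]];r2=(q**2).sum(1)[:,None]
    q=q*(1+d["k1"]*r2);K=d["mtx"]
    return np.c_[q[:,0]*K[0,0]+K[0,2],q[:,1]*K[1,1]+K[1,2]]
def rows(target,yaw=None):
    """shift/turn in tool units from the measured pose to target pos; yaw = direction of tool y (jaw axis)"""
    s=sense();A=R.from_quat(s["eef_rot"])
    sh=A.inv().apply(np.array(target)-s["tool_pos"])/0.25
    out=[sh]
    if yaw is not None:
        best=None
        for k in(0,np.pi):
            y=np.array([np.cos(yaw+k),np.sin(yaw+k),0]);z=np.array([0,0,-1.]);x=np.cross(y,z)
            t=(A.inv()*R.from_matrix(np.c_[x,y,z])).as_rotvec()
            if best is None or np.linalg.norm(t)<np.linalg.norm(best):best=t
        out.append(best/np.pi)
    print("now",s["tool_pos"].round(4),"shift",sh.round(4),"turn",out[-1].round(4) if yaw is not None else "");return out
def crop(d,x0,y0,x1,y1,f,name):
    cv2.imwrite(name,cv2.resize(d["pixels"][y0:y1,x0:x1],None,fx=f,fy=f,interpolation=cv2.INTER_CUBIC))
E
python3 - <<'E'
from h import *
t=snapshot("top");s=snapshot("scene")
crop(t,370,170,510,320,4,"pics/tm.png");crop(s,90,240,330,370,3,"pics/sm.png");crop(t,255,175,355,285,5,"pics/ts.png")
crop(t,120,220,250,340,4,"pics/tb.png");crop(s,350,110,450,230,5,"pics/sb.png");crop(s,280,215,430,310,5,"pics/ss.png")
C=cloud(t);S=cloud(s)
for uv in[(438,260),(413,260),(437,288),(485,290),(305,230),(314,257),(402,190),(200,290),(180,260),(327,163),(460,350)]:print("top",uv,C[uv[1],uv[0]].round(4))
for uv in[(194,313),(221,300),(173,298),(360,260),(318,250),(394,180),(415,150),(273,280),(290,300),(294,343)]:print("sc",uv,S[uv[1],uv[0]].round(4))
E
```

```text
top (438, 260) [ 0.4811 -0.3466  0.048 ]
top (413, 260) [ 0.4865 -0.2789  0.047 ]
top (437, 288) [ 0.4072 -0.3382  0.0344]
top (485, 290) [ 0.391  -0.469   0.0357]
top (305, 230) [0.5903 0.0054 0.0493]
top (314, 257) [ 0.5166 -0.0136  0.0367]
top (402, 190) [ 0.6486 -0.2496  0.1677]
top (200, 290) [0.4527 0.3058 0.0085]
top (180, 260) [0.5259 0.3409 0.0838]
top (327, 163) [ 0.7731 -0.0682  0.0603]
top (460, 350) [ 0.2398 -0.2042  0.7793]
sc (194, 313) [ 0.4962 -0.3531  0.0477]
sc (221, 300) [ 0.5008 -0.2891  0.043 ]
sc (173, 298) [ 0.4129 -0.347   0.0329]
sc (360, 260) [0.6232 0.004  0.0435]
sc (318, 250) [ 0.5202 -0.0233  0.0333]
sc (394, 180) [0.4251 0.3775 0.0039]
sc (415, 150) [0.4801 0.3867 0.1135]
sc (273, 280) [ 0.4898 -0.138  -0.003 ]
sc (290, 300) [ 0.6695 -0.2507  0.1208]
sc (294, 343) [ 0.676  -0.2524  0.0137]
```

View pics/tm.png

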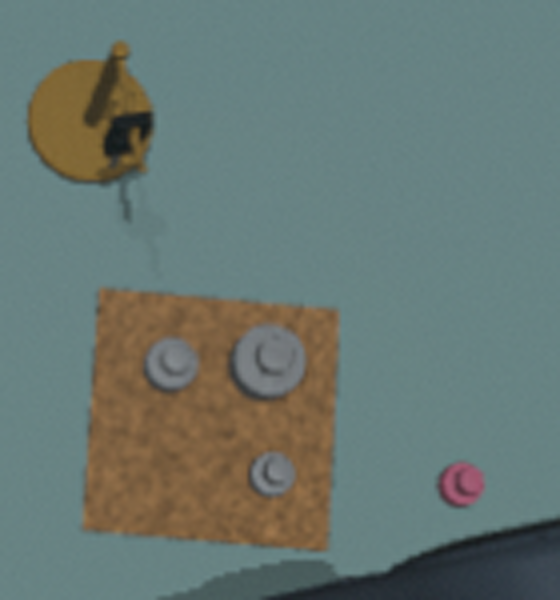

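View pics/sm.png

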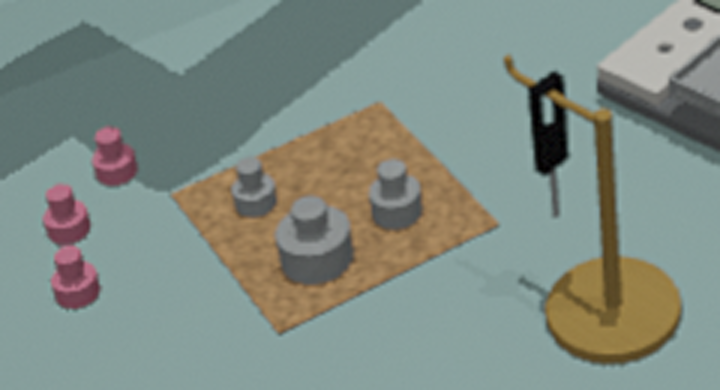

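View pics/ts.png

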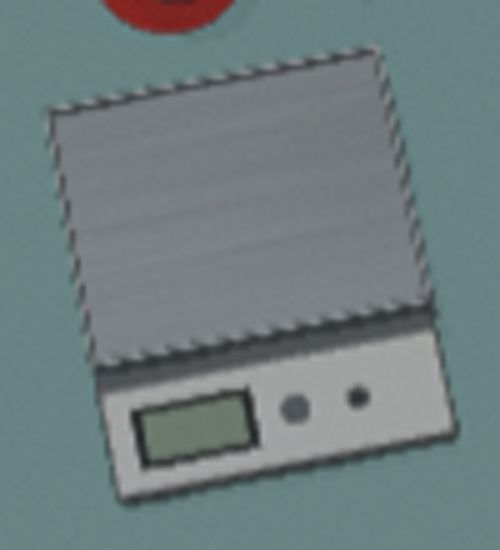

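View pics/ss.png

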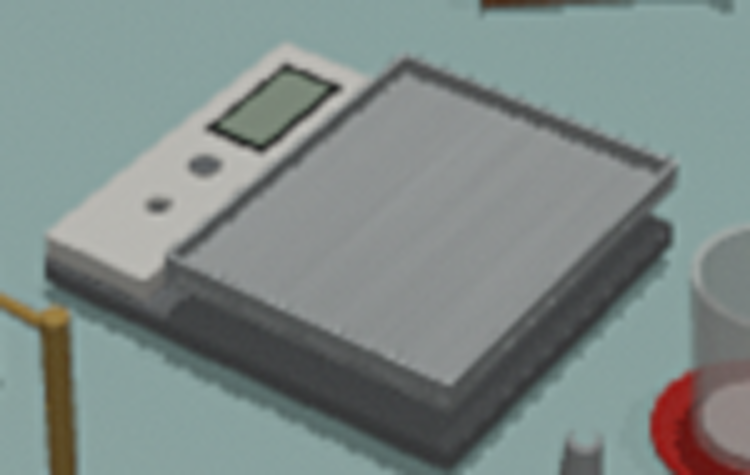

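View pics/tb.png

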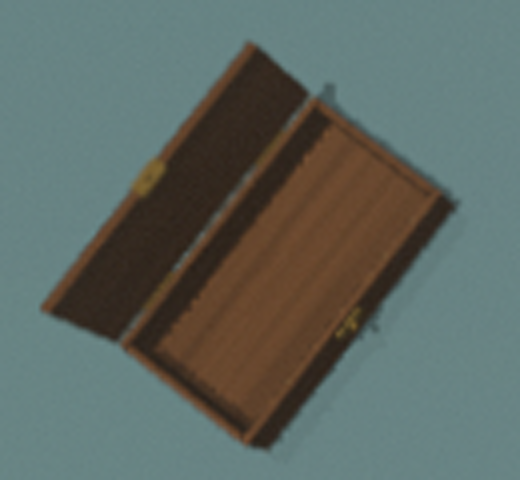

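View pics/sb.png

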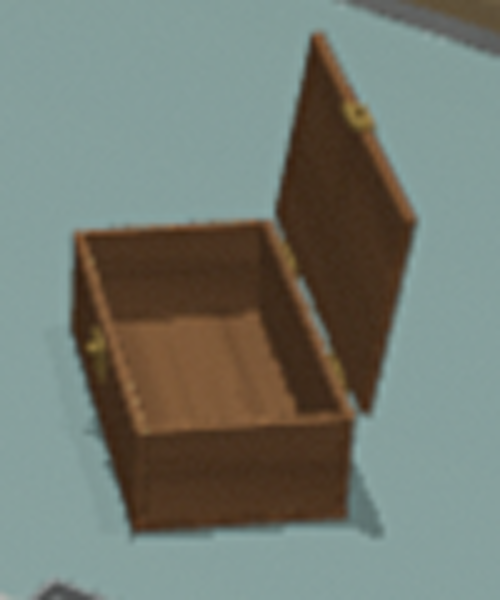

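```bash
python3 - <<'E'
from h import *
t=snapshot("top");s=snapshot("scene")
def cp(pts,x0,y0,f):return [((x+.5)/f-.5+x0,(y+.5)/f-.5+y0) for x,y in pts]
# scale
print("console/holes top z.034",plane(t,cp([(122,498),(455,435),(296,408),(358,397)],255,175,5),.034).round(4).tolist())
print("console/holes scene z.034",plane(s,cp([(47,240),(286,44),(204,165),(158,204)],280,215,5),.034).round(4).tolist())
print("tray rim top .056",plane(t,cp([(50,112),(375,48),(432,302),(98,365)],255,175,5),.056).round(4).tolist())
print("tray rim scene .056",plane(s,cp([(405,58),(677,168),(452,388),(168,257)],280,215,5),.056).round(4).tolist())
# hook
print("foot",plane(t,cp([(91,121)],370,170,4),.012).round(4),plane(s,cp([(613,306)],90,240,3),.012).round(4))
print("posttop",plane(t,cp([(120,49)],370,170,4),.173).round(4),plane(s,cp([(604,116)],90,240,3),.173).round(4))
print("tip",plane(t,cp([(139,168)],370,170,4),.176).round(4),plane(s,cp([(509,61)],90,240,3),.177).round(4))
# box rim
print("box rim top",plane(t,cp([(318,100),(438,190),(247,436),(128,344)],120,220,4),.062).round(4).tolist())
print("box rim sc",plane(s,cp([(77,234),(138,432),(350,416),(265,223)],350,110,5),.062).round(4).tolist())
for n,h,a,b in[("w500",.048,(275,354),(309,206)),("w200",.042,(176,358),(392,167)),("w100",.037,(275,470),(250,165))]:
    print(n,plane(t,cp([a],370,170,4),h+.003).round(4),plane(s,cp([b],90,240,3),h+.003).round(4))
for n,h,a in[("w500",.028,(268,361)),("w200",.022,(171,364)),("w100",.017,(271,474))]:
    print(n,"body",plane(t,cp([a],370,170,4),h+.003).round(4))
# lid
print("lid edge cloud",cloud(s)[110+8,350+63],cloud(s)[110+45,350+81])
C=cloud(t);print([C[220+y//4,120+x//4].round(4).tolist() for x,y in[(60,300),(250,55),(150,170),(200,180)]])
E
```

```text
console/holes top z.034 [[0.477, 0.084, 0.034], [0.4981, -0.098, 0.034], [0.5193, -0.0132, 0.034], [0.5228, -0.0472, 0.034]]
console/holes scene z.034 [[0.5057, -0.1013, 0.034], [0.4804, 0.0834, 0.034], [0.5186, -0.0137, 0.034], [0.5236, -0.049, 0.034]]
tray rim top .056 [[0.6896, 0.1095, 0.056], [0.7126, -0.0708, 0.056], [0.5677, -0.0905, 0.056], [0.5465, 0.0911, 0.056]]
tray rim scene .056 [[0.5505, 0.0895, 0.056], [0.6952, 0.1072, 0.056], [0.7178, -0.0746, 0.056], [0.5732, -0.0925, 0.056]]
foot [[ 0.6675 -0.2452  0.012 ]] [[ 0.6721 -0.2488  0.012 ]]
posttop [[ 0.6689 -0.245   0.173 ]] [[ 0.6723 -0.2478  0.173 ]]
tip [[ 0.5895 -0.2482  0.176 ]] [[ 0.5939 -0.2543  0.177 ]]
box rim top [[0.5685, 0.2929, 0.062], [0.5013, 0.2139, 0.062], [0.3465, 0.348, 0.062], [0.4123, 0.4269, 0.062]]
box rim sc [[0.3458, 0.3444, 0.062], [0.5006, 0.2101, 0.062], [0.5692, 0.2934, 0.062], [0.4144, 0.424, 0.062]]
w500 [[ 0.4857 -0.3475  0.051 ]] [[ 0.4864 -0.3485  0.051 ]]
w200 [[ 0.4891 -0.2812  0.045 ]] [[ 0.4904 -0.2822  0.045 ]]
w100 [[ 0.4087 -0.341   0.04  ]] [[ 0.4116 -0.3448  0.04  ]]
w500 body [[ 0.4844 -0.3465  0.031 ]]
w200 body [[ 0.4885 -0.2808  0.025 ]]
w100 body [[ 0.4084 -0.3422  0.02  ]]
lid edge cloud [0.42884015 0.43903396 0.17015109] [0.58113329 0.3090921  0.16714364]
[[0.4291, 0.4365, 0.1694], [0.5772, 0.3122, 0.1728], [0.5072, 0.3767, 0.1759], [0.5086, 0.36, 0.1149]]
```

Which is the button: holes at top (314,257) and (327,254). The scale's y for them works out at about -10 mm and -45 mm, and the button is listed at -45, so it is the smaller one at (327,254). The weights present are w500 (438,260), w200 (413,260) and w100 (438,288) on the mat; the pink one at (485,290) is off. Next I measure the stylus.

```bash
python3 - <<'E'
from h import *
t=snapshot("top");s=snapshot("scene")
crop(s,245,245,315,365,5,"pics/hk.png")
for n,d,(x0,y0,x1,y1) in(("sc",s,(245,245,300,320)),("top",t,(385,170,415,240))):
    g=d["pixels"].max(2);m=np.zeros_like(g,bool);m[y0:y1,x0:x1]=g[y0:y1,x0:x1]<35
    C=cloud(d)[m];k=(C[:,2]>.08)&(C[:,2]<.19);C=C[k]
    print(n,m.sum(),k.sum(),C.mean(0),C.min(0),C.max(0),np.median(C,0))
    yx=np.argwhere(m);print(yx.min(0),yx.max(0),yx.mean(0))
    c=C-C.mean(0);print(np.linalg.svd(c,full_matrices=False)[2].round(3))
print(proj(s,[[.6205,-.2494,.168],[.6205,-.2494,.061],[.6205,-.2494,.174],[.6205,-.2494,.105]]))
print(proj(t,[[.6205,-.2494,.168],[.6205,-.2494,.061],[.6205,-.2494,.174]]))
E
```

```text
sc 227 226 [ 0.62479461 -0.25291658  0.13871867] [ 0.61692186 -0.26279835  0.10500484] [ 0.6301355  -0.2391849   0.17435935] [ 0.62518444 -0.25441283  0.13386546]
[265 267] [297 278] [282.49339207 272.25991189]
[[ 0.051 -0.003 -0.999]
 [ 0.029 -1.     0.005]
 [ 0.998  0.029  0.05 ]]
top 35 35 [ 0.61872297 -0.24383384  0.14907564] [ 0.61470068 -0.25780535  0.12202608] [ 0.623927   -0.23685238  0.17470585] [ 0.61824748 -0.24261948  0.14560713]
[199 396] [207 406] [203.4        400.05714286]
[[-0.057  0.149 -0.987]
 [-0.07   0.986  0.153]
 [-0.996 -0.077  0.046]]
[[271.17267434 268.61162313]
 [274.44507182 311.06835168]
 [270.97841905 266.09505316]
 [273.14182594 294.14552522]]
[[403.1102413  200.58145479]
 [397.78434562 211.40762676]
 [403.43143476 199.92795191]]
```

View pics/hk.png

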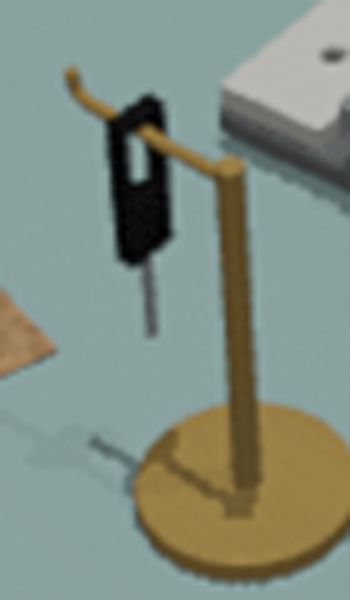

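The stylus hangs plumb at about (0.620,-0.2495), with black pixels at scene (267–278, 265–297), z 0.105–0.174 as described. Moving above it.

```bash
python3 -c "
from h import *
rows([.6206,-.2495,.235],np.radians(93))"
```

```text
now [ 0.178  -0.599   0.2224] shift [ 2.0951 -0.8358 -0.0501] turn [-0.0001 -0.      0.0753]
```

```bash
python3 -m crank '[0.2,-0.08,-0.05,0,0,0.02, 0.4,-0.16,-0.05,0,0,0.05, 0.6,-0.24,-0.05,0,0,0.075, 0.8,-0.32,-0.05,0,0,0.075, 1,-0.4,-0.05,0,0,0.075]' -1;  python3 -c "
from h import *
rows([.6206,-.2495,.235],np.radians(93))"
```

```text
time: 0.9
tool_pos: [0.3744, -0.4435, 0.2353]
eef_rot: [1.0, 0.026, 0.0, 0.0]
ft_force: [1.5, -0.0, -0.3]
opening: 0.0868
now [ 0.3744 -0.4435  0.2353] shift [ 1.0244 -0.7232  0.0012] turn [ 0.0002 -0.0001  0.0001]
```

```bash
python3 -m crank '[0.2,-0.14,0,0,0,0, 0.4,-0.28,0,0,0,0, 0.6,-0.42,0,0,0,0, 0.8,-0.57,0,0,0,0, 0.99,-0.7,0,0,0,0]'; python3 -m crank '[0,0,0,0,0,0]';  python3 - <<'E'
from h import *
rows([.6206,-.2495,.235],np.radians(93))
t=snapshot("top");s=snapshot("scene")
crop(t,340,130,460,250,5,"pics/t1.png");crop(s,220,190,340,370,4,"pics/s1.png")
p=sense()["tool_pos"];print(proj(t,p),proj(s,p))
E
```

```text
time: 1.4
tool_pos: [0.5706, -0.2882, 0.2352]
eef_rot: [1.0, 0.027, 0.0, 0.0]
ft_force: [0.8, -1.3, -0.8]
opening: 0.087
time: 1.5
tool_pos: [0.5737, -0.285, 0.2351]
eef_rot: [1.0, 0.03, 0.002, -0.0]
ft_force: [0.8, 1.0, -0.0]
opening: 0.0872
now [ 0.5737 -0.285   0.2351] shift [ 0.1958 -0.1306  0.0013] turn [-0.0003 -0.001   0.0025]
[[425.22993269 212.12462446]] [[233.90346999 237.83985629]]
```

View pics/t1.png

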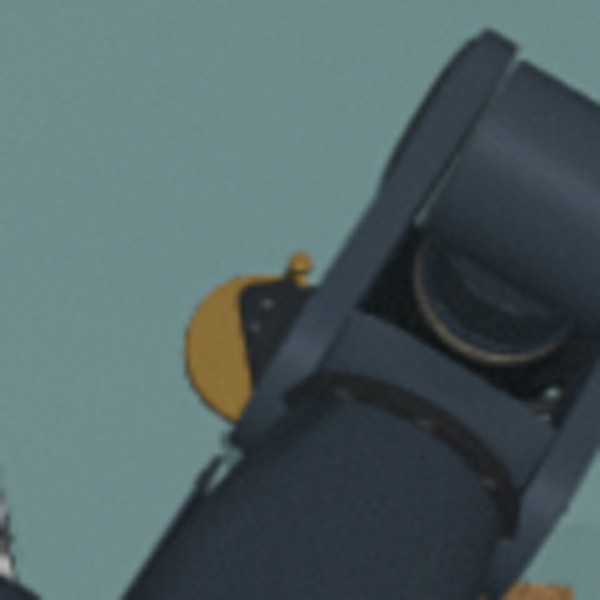

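View pics/s1.png

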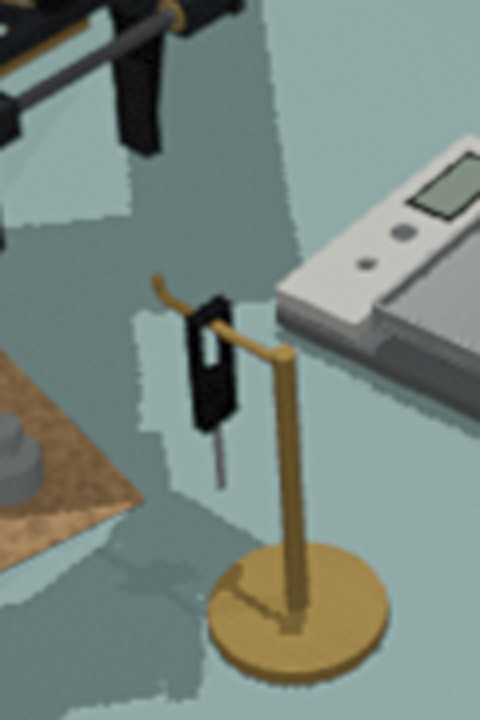

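The scene crop shows the open fingers at (140,150) beside the hook; the arm hides them from the top camera. Going over the stylus.

```bash
python3 -m crank '[0.19,-0.13,0,0,0,0, 0.19,-0.13,0,0,0,0, 0.19,-0.13,0,0,0,0]';  python3 - <<'E'
from h import *
rows([.6206,-.2495,.235],np.radians(93))
s=snapshot("scene")
crop(s,200,150,350,330,4,"pics/s2.png")
p=sense()["tool_pos"];A=R.from_quat(sense()["eef_rot"]).as_matrix()
for o in(-.0435,.0435,-.0585,.0585):print(o,(proj(s,p+A[:,1]*o)-[200,150])*4+1.5)
E
```

```text
time: 1.9
tool_pos: [0.6146, -0.2552, 0.2349]
eef_rot: [1.0, 0.027, -0.0, 0.0]
ft_force: [-0.9, 0.4, -0.5]
opening: 0.0869
now [ 0.6146 -0.2552  0.2349] shift [ 0.025  -0.0214 -0.0005] turn [0.0001 0.0002 0.0004]
-0.0435 [[323.6891881  317.41562023]]
0.0435 [[186.38454643 405.61905902]]
-0.0585 [[346.0888396 303.02423  ]]
0.0585 [[161.35082178 421.6982293 ]]
```

View pics/s2.png

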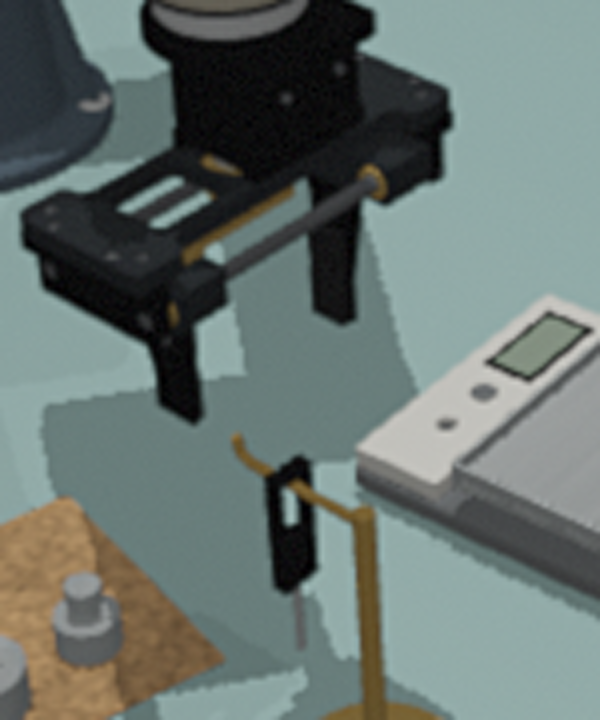

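Fingertips sit at crop (335,315) and (181,410), within about 1 px of the prediction, so the calibration is good to about 2 mm. Descending around the stylus.

```bash
python3 -m crank '[0.024,-0.02,0.1,0,0,0, 0.024,-0.02,0.2,0,0,0, 0.024,-0.02,0.3,0,0,0, 0.024,-0.02,0.4,0,0,0, 0.024,-0.02,0.4,0,0,0]';  python3 - <<'E'
from h import *
rows([.6206,-.2495,.119],np.radians(93))
s=snapshot("scene")
crop(s,200,150,350,330,4,"pics/s3.png")
E
```

```text
time: 2.45
tool_pos: [0.6163, -0.2498, 0.1313]
eef_rot: [1.0, 0.025, -0.004, -0.002]
ft_force: [-1.1, -0.4, -0.3]
opening: 0.0868
now [ 0.6163 -0.2498  0.1313] shift [0.0176 0.     0.0489] turn [-0.0015  0.0026 -0.0005]
```

View pics/s3.png

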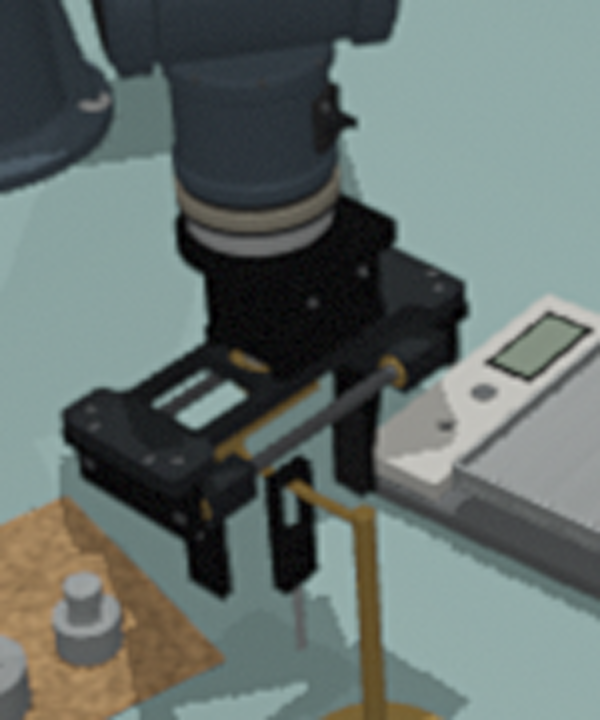

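```bash
python3 -m crank '[0.01,0,0.03,0,0,0, 0.01,0,0.045,0,0,0, 0.01,0,0.045,0,0,0, 0.01,0,0.045,0,0,0]'; python3 -c "
from h import *
rows([.6206,-.2495,.119],np.radians(93))"
```

```text
time: 2.9
tool_pos: [0.6234, -0.2495, 0.1245]
eef_rot: [1.0, 0.027, 0.0, 0.0]
ft_force: [-0.5, 0.1, 0.7]
opening: 0.0868
now [ 0.6234 -0.2495  0.1245] shift [-0.0112 -0.0007  0.022 ] turn [ 0.0002 -0.0003  0.0003]
```

```bash
python3 -m crank '[-0.011,0,0.022,0,0,0, -0.011,0,0.022,0,0,0, -0.011,0,0.022,0,0,0]'; python3 -m crank '[0,0,0,0,0,0, 0,0,0,0,0,0, 0,0,0,0,0,0, 0,0,0,0,0,0, 0,0,0,0,0,0]' 1;python3 -m crank '[0,0,0,0,0,0, 0,0,0,0,0,0, 0,0,0,0,0,0]'; python3 - <<'E'
from h import *
s=snapshot("scene")
crop(s,200,150,350,330,4,"pics/s4.png")
E
```

```text
time: 3.2
tool_pos: [0.6201, -0.2493, 0.1181]
eef_rot: [1.0, 0.027, -0.0, -0.0]
ft_force: [-0.5, -0.6, 0.3]
opening: 0.087
time: 3.7
tool_pos: [0.6204, -0.2495, 0.1183]
eef_rot: [1.0, 0.027, 0.0, 0.0]
ft_force: [0.2, -0.3, -0.7]
opening: 0.0548
time: 4.0
tool_pos: [0.6203, -0.2495, 0.1183]
eef_rot: [1.0, 0.027, -0.0, -0.0]
ft_force: [-0.2, -0.1, -0.9]
opening: 0.0309
```

View pics/s4.png

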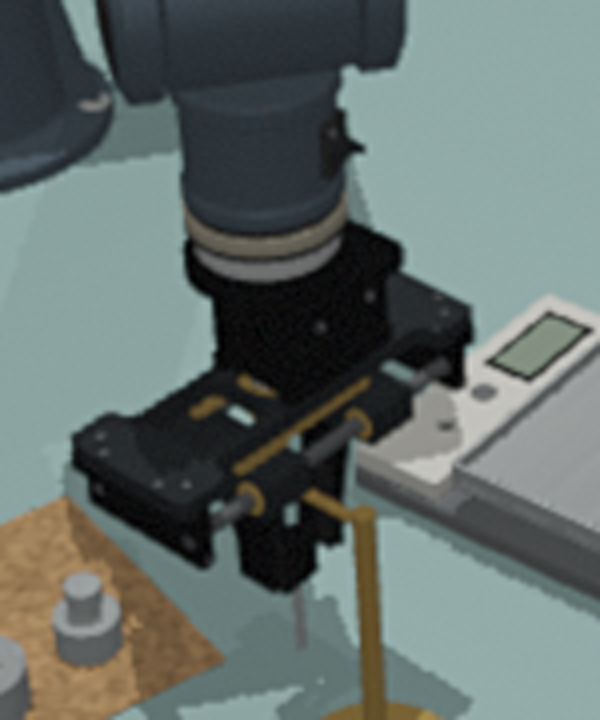

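Still closing (31 mm, the handle is 24). The stylus shaft hangs undisturbed at crop (300,620). I continue closing, then lift 14 mm.

```bash
python3 -m crank '[0,0,0,0,0,0, 0,0,0,0,0,0, 0,0,0,0,0,0, 0,0,0,0,0,0, 0,0,0,0,0,0]'; python3 -m crank '[0,0,-0.02,0,0,0, 0,0,-0.04,0,0,0, 0,0,-0.06,0,0,0, 0,0,-0.06,0,0,0, 0,0,-0.06,0,0,0]'; python3 - <<'E'
from h import *
s=snapshot("scene")
crop(s,200,150,350,330,4,"pics/s5.png")
E
```

```text
time: 4.55
tool_pos: [0.6204, -0.2495, 0.1183]
eef_rot: [1.0, 0.027, -0.0, -0.0]
ft_force: [0.6, -0.2, 0.4]
opening: 0.0237
time: 5.05
tool_pos: [0.6205, -0.2496, 0.1337]
eef_rot: [1.0, 0.027, 0.0, 0.0]
ft_force: [0.6, 0.0, -1.3]
opening: 0.024
```

View pics/s5.png

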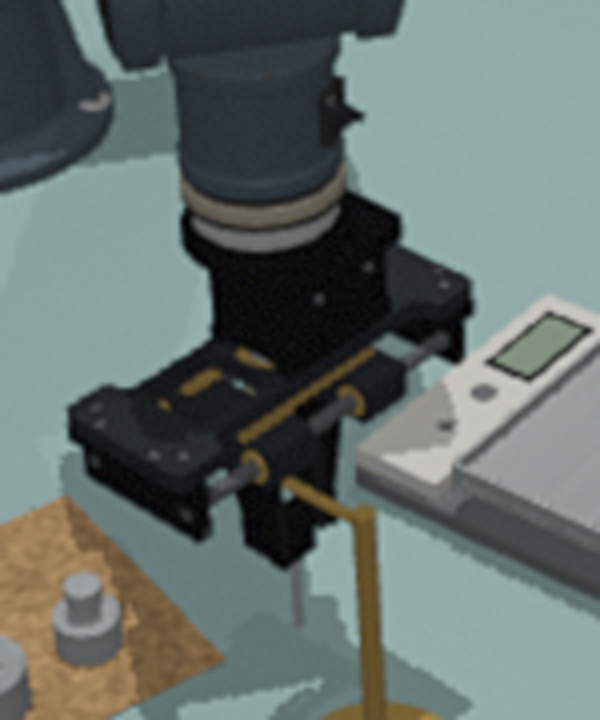

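The stylus is gripped at 24 mm and lifted 15 mm (tip moved from crop (302,648) to (300,625)). Sliding out along the arm.

```bash
python3 -m crank '[-0.06,0,0,0,0,0, -0.12,0,0,0,0,0, -0.18,0,0,0,0,0, -0.24,0,0,0,0,0, -0.28,0,0,0,0,0]'; python3 -m crank '[0,0,-0.1,0,0,0, 0,0,-0.2,0,0,0]'; python3 - <<'E'
from h import *
s=snapshot("scene")
crop(s,180,140,340,330,4,"pics/s6.png")
E
```

```text
time: 5.6
tool_pos: [0.5492, -0.253, 0.133]
eef_rot: [1.0, 0.026, -0.001, -0.0]
ft_force: [-0.2, 0.3, 0.0]
opening: 0.0238
time: 5.8
tool_pos: [0.5495, -0.2529, 0.1829]
eef_rot: [1.0, 0.026, -0.001, -0.001]
ft_force: [-0.2, -0.1, -0.0]
opening: 0.0235
```

View pics/s6.png

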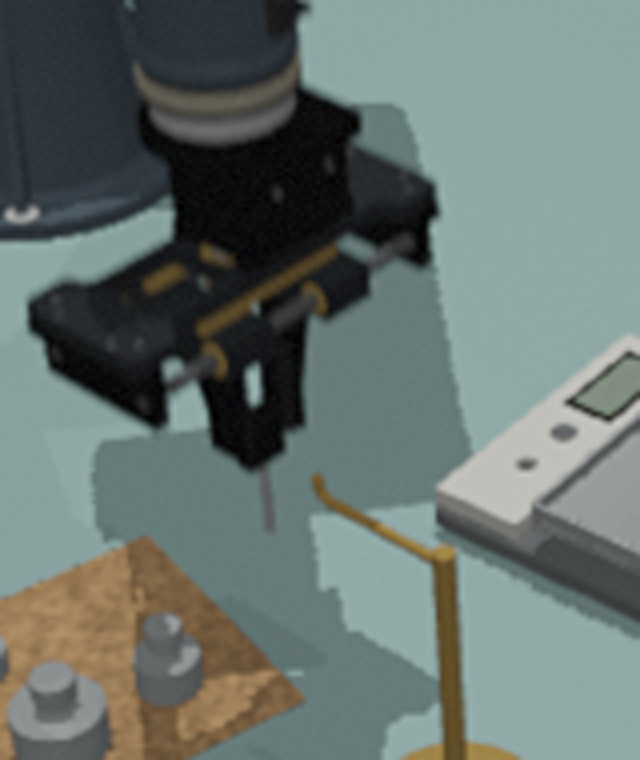

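The stylus is off the hook, its tip at crop (268,530). Moving to above the button (0.523,-0.048).

```bash
python3 - <<'E'
from h import *
s=snapshot("scene");p=sense()["tool_pos"]
print((proj(s,p-[0,0,.0573])-[180,140])*4+1.5)
rows([.523,-.048,.170],np.radians(93))
E
```

```text
[[268.88696219 523.06686748]]
now [ 0.5527 -0.2548  0.1867] shift [-0.0754 -0.8326  0.0623] turn [ 0.0015 -0.0021  0.0002]
```

```bash
python3 -m crank '[-0.02,-0.17,0,0,0,0, -0.04,-0.34,0.02,0,0,0, -0.06,-0.5,0.04,0,0,0, -0.075,-0.68,0.06,0,0,0, -0.075,-0.83,0.06,0,0,0]'; python3 -m crank '[0,0,0,0,0,0, 0,0,0,0,0,0, 0,0,0,0,0,0]'; python3 - <<'E'
from h import *
s=snapshot("scene");p=sense()["tool_pos"];t=snapshot("top")
crop(s,250,150,400,300,5,"pics/s7.png");crop(t,250,170,360,290,5,"pics/t7.png")
print((proj(s,p-[0,0,.0573])-[250,150])*5+2,(proj(t,p-[0,0,.0573])-[250,170])*5+2)
rows([.523,-.048,.1],np.radians(93))
E
```

```text
time: 6.4
tool_pos: [0.5185, -0.0446, 0.1667]
eef_rot: [1.0, 0.027, -0.002, -0.001]
ft_force: [0.2, 0.2, -0.2]
opening: 0.0237
time: 6.7
tool_pos: [0.5212, -0.0479, 0.168]
eef_rot: [1.0, 0.026, 0.0, 0.0]
ft_force: [-0.3, -0.8, -1.2]
opening: 0.0235
[[301.41963188 387.47331784]] [[385.75450963 397.66947935]]
now [ 0.5212 -0.0483  0.1681] shift [ 0.0072 -0.001   0.2726] turn [ 0.0001 -0.0001 -0.0003]
```

View pics/s7.png

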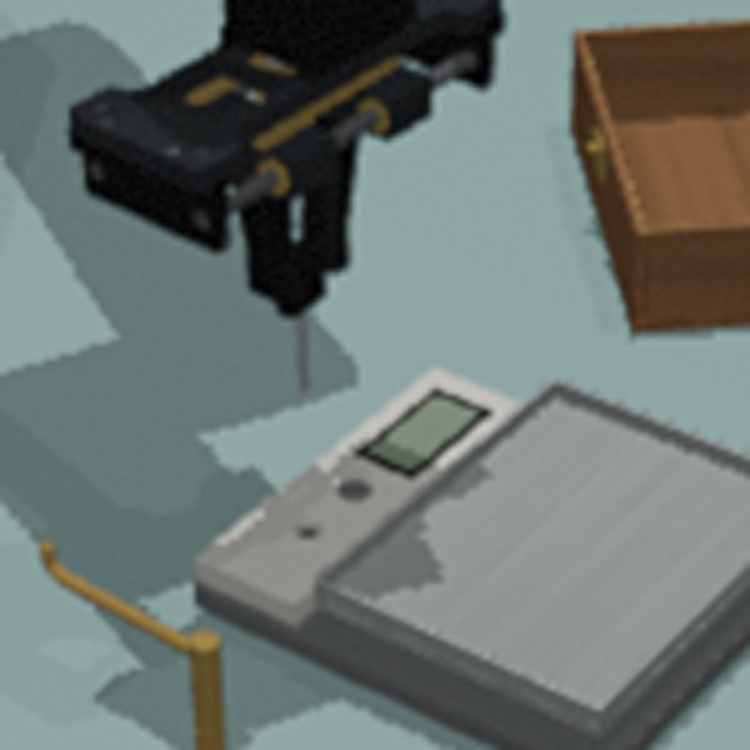

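View pics/t7.png

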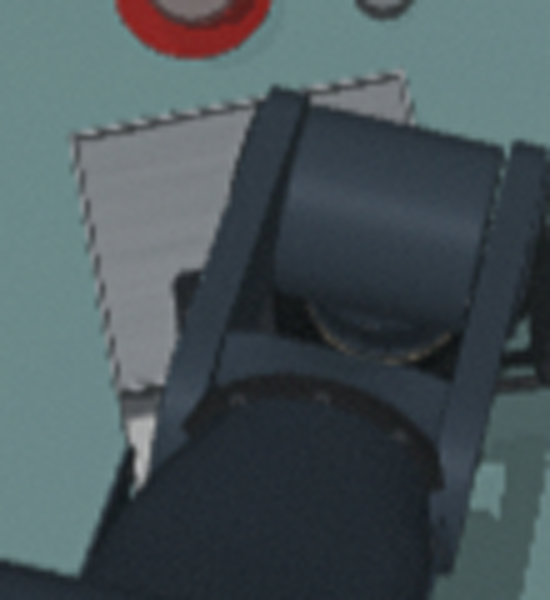

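Tip seen at scene crop (304,388) against a predicted (301,387): a bias of 0.6 px. The hole at crop (307,532) is measured by blob centroid with that bias removed.

```bash
python3 - <<'E'
from h import *
s=snapshot("scene");p=sense()["tool_pos"]
for x0,y0,x1,y1 in((304,251,320,262),):
    g=s["pixels"].astype(float).mean(2)[y0:y1,x0:x1];print(g.round(0).astype(int))
    w=np.clip(np.median(g)-12-g,0,None);yy,xx=np.mgrid[y0:y1,x0:x1]
    c=((w*xx).sum()/w.sum(),(w*yy).sum()/w.sum());print(c)
    print(plane(s,[c],.034),plane(s,[(c[0]-.6,c[1]-.1)],.034))
x0,y0,x1,y1=304,215,318,232
print(s["pixels"].mean(2)[y0:y1,x0:x1].round(0).astype(int))
E
```

```text
[[132 131 132 132 131 131 134 137 143 142 143 142 143 144 144 143]
 [133 131 132 133 131 133 134 142 143 142 142 142 142 142 143 143]
 [131 133 132 132 131 132 134 138 142 142 144 143 142 142 142 142]
 [132 132 132 133 132 129 131 134 137 138 139 142 143 142 141 142]
 [132 133 132 132 130 118 110 108 109 117 131 142 143 142 142 143]
 [132 132 133 137 131 114  84  69  77 109 131 143 142 143 142 142]
 [133 135 137 142 142 128 103  96 102 124 141 144 142 143 142 144]
 [137 143 143 142 143 143 145 143 144 143 143 143 144 143 144 141]
 [142 143 144 141 143 143 144 144 144 143 142 142 142 144 142 134]
 [142 143 142 141 143 142 142 142 142 142 142 143 143 143 135 121]
 [141 142 142 142 143 142 143 142 142 142 143 143 143 133 119 101]]
(np.float64(311.964560862866), np.float64(256.5701078582435))
[[ 0.52788483 -0.05086749  0.034     ]] [[ 0.52663444 -0.05152605  0.034     ]]
[[116 117 117 116 111  99  94 100 114 114 129 151 159 159]
 [115 114 115 117 110  97  91 100 115 113 115 128 151 159]
 [114 114 115 115 110  96  92 102 116 115 112 114 129 151]
 [116 115 115 114 110  96  91 101 115 115 113 113 112 134]
 [114 116 114 116 109  96  91 101 115 116 116 114 113 127]
 [113 115 114 114 110  96  91 100 114 115 115 115 114 113]
 [114 116 115 115 110  95  92 101 116 115 114 114 114 113]
 [114 115 115 116 111  99  91 100 115 115 114 113 115 113]
 [114 115 115 115 112 101  89  99 116 116 113 115 114 114]
 [114 114 115 115 113 102  89  98 115 114 115 115 114 114]
 [116 114 114 114 113 101  91  98 114 114 115 115 115 114]
 [115 115 115 114 113 100  89  98 115 115 114 115 113 113]
 [114 114 113 116 113 103  93  99 114 115 113 113 113 113]
 [115 115 115 115 115 110 104 107 114 113 114 120 132 132]
 [114 114 114 114 113 113 114 114 113 120 132 143 158 159]
 [114 113 113 113 113 114 120 131 134 143 158 160 159 159]
 [114 114 121 132 132 133 142 158 160 158 159 159 158 157]]
```

```bash
python3 - <<'E'
from h import *
s=snapshot("scene");t=snapshot("top")
print(plane(s,[(311.0,256.15)],.034),plane(s,[(311.0,255.8)],.034),plane(s,[(311.3,256.3)],.034))
E
```

```text
[[ 0.52520578 -0.05124705  0.034     ]] [[ 0.52430225 -0.05032914  0.034     ]] [[ 0.52608938 -0.05117959  0.034     ]]
```

```bash
python3 -m crank '[0.013,0.008,0.1,0,0,0, 0.013,0.008,0.2,0,0,0, 0.013,0.008,0.268,0,0,0, 0.013,0.008,0.268,0,0,0, 0.013,0.008,0.268,0,0,0]'; python3 - <<'E'
from h import *
s=snapshot("scene");p=sense()["tool_pos"];print(p)
crop(s,285,215,345,275,10,"pics/s8.png")
print((proj(s,p-[0,0,.0573])-[285,215])*10+4.5,proj(s,p-[0,0,.0573]))
print(s["pixels"].mean(2)[244:264,302:320].round(0).astype(int))
E
```

```text
time: 7.45
tool_pos: [0.5242, -0.0493, 0.1013]
eef_rot: [1.0, 0.026, -0.0, -0.0]
ft_force: [0.2, -0.8, 0.3]
opening: 0.0238
[ 0.52473762 -0.04934001  0.10193229]
[[267.89234533 373.97798536]] [[311.33923453 251.94779854]]
[[107 107 107 109 112 114 117 119 113  90 106 131 134 135 134 132 133 134]
 [106 107 107 105 106 110 121 128 122  92 104 128 133 132 133 135 132 126]
 [106 106 107 104 111 122 129 135 123  91 100 128 134 133 134 130 113  92]
 [106 107 107 108 125 140 134 136 124  90 100 124 135 134 133 115  73  68]
 [106 107 109 118 128 134 134 136 123  90  99 125 134 133 131 113  76  67]
 [108 115 125 130 134 134 134 134 124  90 101 125 135 135 139 128 104  85]
 [117 129 135 134 133 133 133 135 124  92 100 124 134 138 144 139 130 121]
 [128 134 135 134 133 134 133 134 123  95  99 123 134 137 138 135 133 136]
 [133 134 133 133 133 133 134 134 125 100 101 123 134 133 132 134 133 137]
 [134 134 133 134 134 133 134 133 132 121 119 129 134 133 133 133 133 137]
 [133 132 132 134 133 133 134 131 132 133 132 133 133 134 132 132 135 139]
 [134 133 134 133 134 133 130 118 110 111 110 117 127 132 133 134 138 144]
 [133 134 133 134 133 134 129 110  83  68  74 106 125 133 135 140 144 144]
 [133 133 133 133 133 133 133 121  97  88  96 117 133 137 139 144 145 143]
 [133 134 134 133 132 134 133 134 134 134 135 138 140 144 143 145 144 142]
 [134 136 133 132 133 134 137 137 138 138 139 144 144 145 144 146 144 135]
 [135 138 133 133 133 137 143 144 144 144 144 143 144 143 145 144 135 121]
 [133 133 132 134 136 142 144 144 144 144 143 144 144 144 143 134 119 101]
 [132 134 137 140 143 144 143 143 144 143 145 144 144 139 133 113  97  88]
 [136 139 144 144 143 143 143 143 143 144 144 142 134 121 107  93  87  89]]
```

View pics/s8.png

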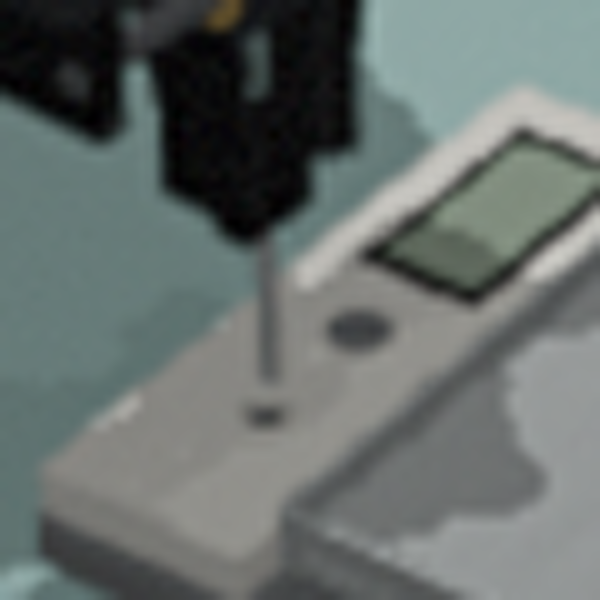

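Tip at crop (268,380) sits right above the hole at (264,412). A 1.5 mm correction, then slowly down.

```bash
python3 -m crank '[0,0.005,0.02,0,0,0, 0,0.005,0.04,0,0,0, 0,0.005,0.044,0,0,0, 0,0.005,0.048,0,0,0, 0,0.005,0.052,0,0,0]'; python3 - <<'E'
from h import *
s=snapshot("scene");p=sense();print(p["tool_pos"],p["ft_force"])
crop(s,285,215,345,275,10,"pics/s9.png")
E
```

```text
time: 8.0
tool_pos: [0.5242, -0.05, 0.0883]
eef_rot: [1.0, 0.027, 0.0, 0.0]
ft_force: [-0.0, -0.2, 0.4]
opening: 0.0234
[ 0.52406258 -0.05000644  0.08817549] [ 0.65792022  0.37820623 -0.4603275 ]
```

View pics/s9.png

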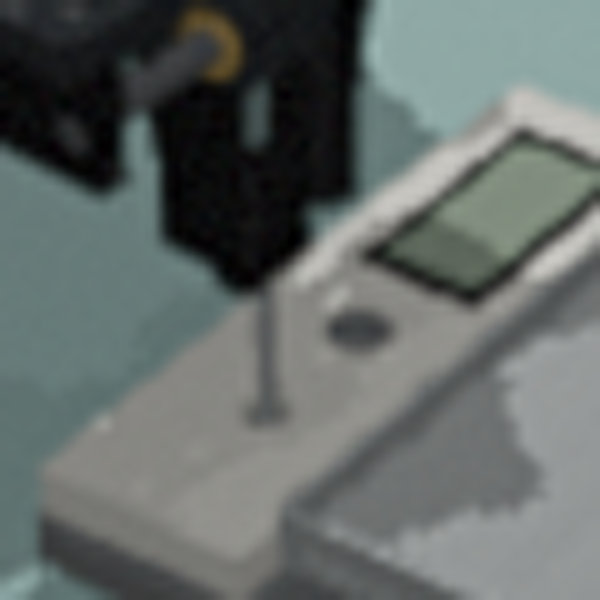

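The tip is in the hole at z 0.031 with no contact force. Pressing.

```bash
python3 -m crank '[0,0,0.006,0,0,0, 0,0,0.012,0,0,0, 0,0,0.016,0,0,0, 0,0,0.016,0,0,0]';python3 -m crank '[0,0,0.004,0,0,0, 0,0,0.004,0,0,0, 0,0,0.004,0,0,0]'
```

```text
time: 8.45
tool_pos: [0.5243, -0.0501, 0.0844]
eef_rot: [1.0, 0.027, 0.0, 0.0]
ft_force: [-0.1, 0.2, 3.3]
opening: 0.0236
time: 8.75
tool_pos: [0.5243, -0.0501, 0.0834]
eef_rot: [1.0, 0.027, 0.0, 0.0]
ft_force: [0.2, 0.5, 1.4]
opening: 0.0238
```

```bash
python3 -m crank '[0,0,0.004,0,0,0, 0,0,0.004,0,0,0]';python3 -m crank '[0,0,0.004,0,0,0, 0,0,0.004,0,0,0]'; python3 -m crank '[0,0,0.004,0,0,0, 0,0,0.004,0,0,0]'
```

```text
time: 8.95
tool_pos: [0.5244, -0.0501, 0.0828]
eef_rot: [1.0, 0.027, 0.0, 0.0]
ft_force: [-0.9, 0.4, 7.4]
opening: 0.0237
time: 9.15
tool_pos: [0.5244, -0.0501, 0.0825]
eef_rot: [1.0, 0.027, 0.0, 0.0]
ft_force: [-2.0, 0.3, 11.5]
opening: 0.0238
time: 9.35
tool_pos: [0.5245, -0.0501, 0.0821]
eef_rot: [1.0, 0.027, 0.001, 0.0]
ft_force: [-3.2, 1.1, 17.1]
opening: 0.0238
```

The button travelled and bottomed out (tip z ≈0.025, 17 N, stiff). Retracting straight up.

```bash
python3 -m crank '[0,0,0,0,0,0, 0,0,-0.03,0,0,0, 0,0,-0.1,0,0,0, 0,0,-0.25,0,0,0, 0,0,-0.4,0,0,0]';python3 -m crank '[0,0,0,0,0,0, 0,0,0,0,0,0]'; python3 - <<'E'
from h import *
s=snapshot("scene");p=sense()["tool_pos"]
crop(s,250,150,350,270,5,"pics/s10.png");print((proj(s,p-[0,0,.0573])-[250,150])*5+2)
rows([.5485,-.2535,.184],np.radians(93))
E
```

```text
time: 9.85
tool_pos: [0.523, -0.0498, 0.1802]
eef_rot: [1.0, 0.027, -0.002, -0.001]
ft_force: [-0.6, -0.3, -0.2]
opening: 0.0241
time: 10.05
tool_pos: [0.5242, -0.0501, 0.1806]
eef_rot: [1.0, 0.027, 0.001, 0.0]
ft_force: [-0.4, -0.3, -0.3]
opening: 0.0237
[[301.50045439 369.34462128]]
now [ 0.5233 -0.0498  0.1796] shift [ 0.0574  0.8189 -0.0183] turn [-0.0002  0.0005  0.0003]
```

View pics/s10.png

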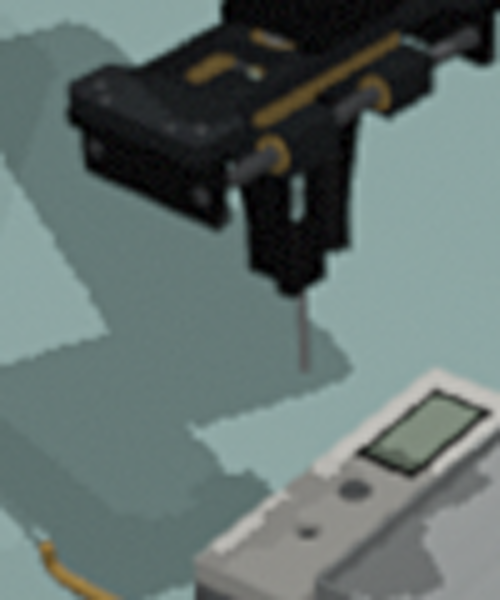

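The stylus is still firm (tip at crop (304,371)). Returning to the hook by the reverse path.

```bash
python3 -m crank '[0.01,0.16,-0.02,0,0,0, 0.02,0.32,-0.02,0,0,0, 0.04,0.48,-0.02,0,0,0, 0.055,0.65,-0.02,0,0,0, 0.057,0.82,-0.02,0,0,0]';python3 -m crank '[0,0,0,0,0,0, 0,0,0.08,0,0,0, 0,0,0.2,0,0,0, 0,0,0.2,0,0,0, 0,0,0.2,0,0,0]'; python3 - <<'E'
from h import *
rows([.5485,-.2533,.1335],np.radians(93))
E
```

```text
time: 10.6
tool_pos: [0.5484, -0.2549, 0.1827]
eef_rot: [1.0, 0.027, -0.002, -0.001]
ft_force: [0.6, -0.1, -0.9]
opening: 0.0237
time: 11.1
tool_pos: [0.5482, -0.2527, 0.1337]
eef_rot: [1.0, 0.027, -0.002, -0.001]
ft_force: [-0.0, 0.0, -0.1]
opening: 0.0237
now [ 0.5482 -0.2527  0.1337] shift [0.0012 0.0024 0.0008] turn [-0.0009  0.0011  0.0004]
```

```bash
python3 -m crank '[0.05,0,0,0,0,0, 0.12,0,0,0,0,0, 0.19,0,0,0,0,0, 0.26,0,0,0,0,0, 0.288,0,0,0,0,0]';python3 -m crank '[0,0,0,0,0,0, 0,0,0,0,0,0]'; python3 - <<'E'
from h import *
rows([.6205,-.2495,.1183],np.radians(93))
s=snapshot("scene")
crop(s,200,170,350,320,4,"pics/s11.png")
E
```

```text
time: 11.6
tool_pos: [0.6245, -0.2503, 0.1371]
eef_rot: [1.0, 0.027, 0.002, 0.001]
ft_force: [-0.9, 0.2, 0.4]
opening: 0.0234
time: 11.8
tool_pos: [0.6209, -0.2499, 0.1357]
eef_rot: [1.0, 0.027, -0.0, 0.0]
ft_force: [-0.1, 0.9, 0.4]
opening: 0.0238
now [ 0.6209 -0.2499  0.1357] shift [-0.0016 -0.0017  0.0695] turn [0.     0.0001 0.0004]
```

View pics/s11.png

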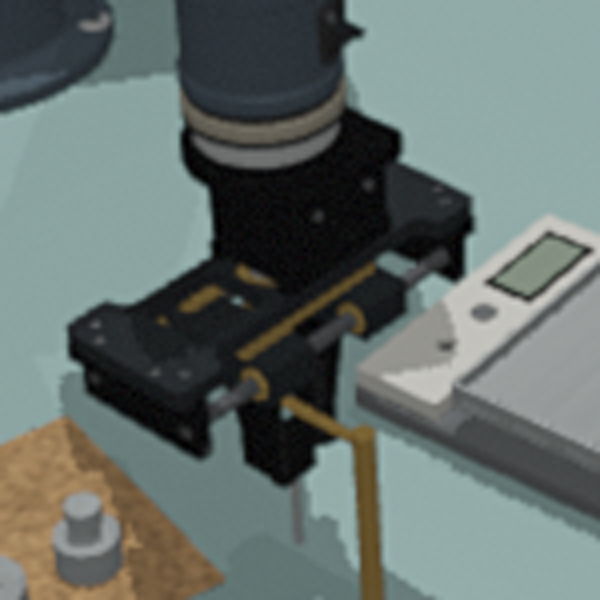

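The arm passes through the slot. Lowering until the slot edge bears, then opening.

```bash
python3 -m crank '[0,0,0.03,0,0,0, 0,0,0.06,0,0,0, 0,0,0.068,0,0,0, 0,0,0.068,0,0,0]';python3 -m crank '[0,0,0,0,0,0, 0,0,0.002,0,0,0, 0,0,0.002,0,0,0]'; python3 -m crank '[0,0,0,0,0,0, 0,0,0,0,0,0, 0,0,0,0,0,0, 0,0,0,0,0,0, 0,0,0,0,0,0]' 0;python3 -m crank '[0,0,0,0,0,0, 0,0,0,0,0,0]' ; python3 - <<'E'
from h import *
s=snapshot("scene")
crop(s,200,170,350,320,4,"pics/s12.png")
E
```

```text
time: 12.25
tool_pos: [0.6203, -0.2501, 0.1182]
eef_rot: [1.0, 0.026, -0.001, -0.0]
ft_force: [-1.6, 0.7, 2.9]
opening: 0.0237
time: 12.55
tool_pos: [0.6208, -0.2502, 0.1181]
eef_rot: [1.0, 0.027, -0.0, -0.0]
ft_force: [-3.2, -0.1, 4.5]
opening: 0.0238
time: 13.05
tool_pos: [0.6212, -0.2502, 0.1175]
eef_rot: [1.0, 0.027, -0.0, -0.0]
ft_force: [-0.3, 0.1, -0.0]
opening: 0.0428
time: 13.25
tool_pos: [0.6212, -0.2502, 0.1178]
eef_rot: [1.0, 0.027, 0.0, 0.0]
ft_force: [1.4, 0.1, -0.7]
opening: 0.0435
```

View pics/s12.png

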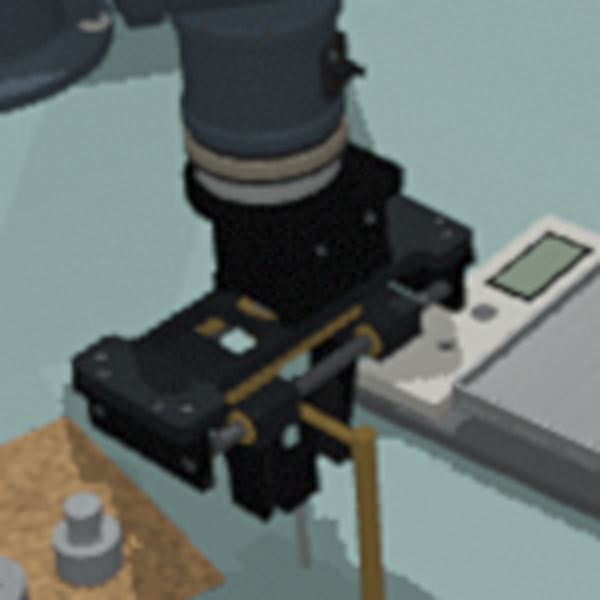

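It hangs, with the shaft at crop (303,535). Rising, then checking the hook and the weights.

```bash
python3 -m crank '[0,0,-0.1,0,0,0, 0,0,-0.25,0,0,0, 0,0,-0.42,0,0,0, 0,0,-0.5,0,0,0, 0,0,-0.5,0,0,0]' -0.5;  python3 -m crank '[-0.1,0.05,0,0,0,0, -0.2,0.1,0,0,0,0, -0.4,0.2,0,0,0,0, -0.55,0.25,0,0,0,0]'; python3 - <<'E'
from h import *
s=snapshot("scene");t=snapshot("top")
crop(s,90,180,330,370,3,"pics/s13.png");cv2.imwrite("pics/t13.png",t["pixels"])
print(sense()["tool_pos"])
E
```

```text
time: 13.8
tool_pos: [0.6234, -0.2514, 0.2475]
eef_rot: [1.0, 0.027, 0.004, 0.003]
ft_force: [-0.7, -0.1, 0.9]
opening: 0.0645
time: 14.2
tool_pos: [0.4853, -0.3202, 0.241]
eef_rot: [1.0, 0.027, -0.001, -0.001]
ft_force: [-0.4, -0.3, 0.6]
opening: 0.0654
[ 0.48165306 -0.32059024  0.24092651]
```

View pics/s13.png

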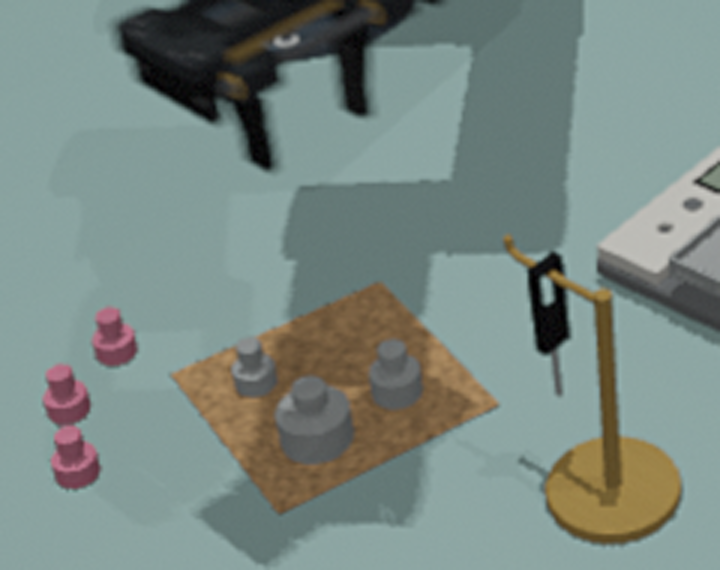

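View pics/t13.png

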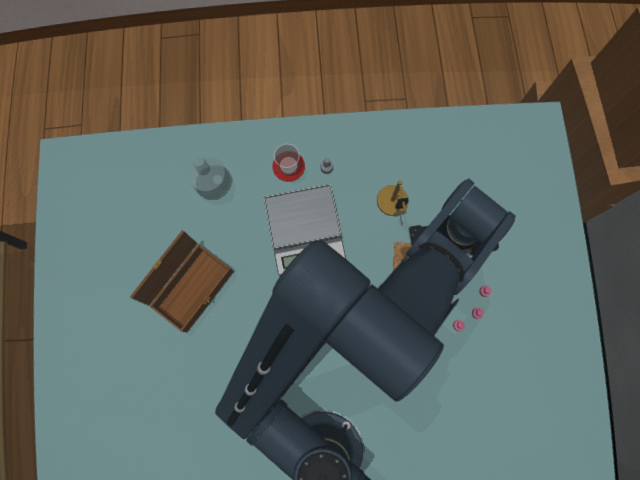

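The stylus hangs on the hook (crop (548,305)). The weights are unmoved: w500 at crop (312,420), w200 (395,373), w100 (253,367); pink look-alikes stay at left. w500 is the 50 mm body, clearly the largest, at (0.486,-0.348). Reaching for its knob.

```bash
python3 -m crank '[0,0,0,0,0,0, 0,0,0,0,0,0]' -0.15; python3 - <<'E'
from h import *
s=snapshot("scene");C=cloud(s)
def cp(pts,x0,y0,f):return [((x+.5)/f-.5+x0,(y+.5)/f-.5+y0) for x,y in pts]
for (x,y),h in(((311,384),.051),((393,346),.045),((250,346),.040)):print(plane(s,cp([(x,y)],90,180,3),h).round(4))
rows([.4862,-.3482,.08],np.radians(93))
E
```

```text
time: 14.5
tool_pos: [0.4877, -0.3195, 0.2421]
eef_rot: [1.0, 0.027, -0.0, -0.0]
ft_force: [0.4, 0.3, 0.1]
opening: 0.0562
[[ 0.4858 -0.3464  0.051 ]]
[[ 0.4901 -0.2811  0.045 ]]
[[ 0.4125 -0.3455  0.04  ]]
now [ 0.488  -0.3194  0.2423] shift [-0.0137  0.115   0.649 ] turn [-0.0002 -0.      0.0006]
```

```bash
python3 -m crank '[-0.012,0.115,0.15,0,0,0, -0.012,0.115,0.3,0,0,0, -0.012,0.115,0.45,0,0,0, -0.012,0.115,0.6,0,0,0, -0.012,0.115,0.65,0,0,0]'; python3 -m crank '[0,0,0,0,0,0, 0,0,0,0,0,0]'; python3 - <<'E'
from h import *
rows([.486,-.3478,.034],np.radians(93))
s=snapshot("scene");crop(s,130,230,270,350,5,"pics/s14.png")
E
```

```text
time: 15.05
tool_pos: [0.4848, -0.3461, 0.0762]
eef_rot: [1.0, 0.027, -0.002, -0.003]
ft_force: [-0.3, 0.8, -0.5]
opening: 0.0501
time: 15.25
tool_pos: [0.487, -0.3492, 0.0813]
eef_rot: [1.0, 0.027, 0.001, 0.001]
ft_force: [-0.8, 0.1, -0.0]
opening: 0.05
now [ 0.487  -0.3492  0.0813] shift [-0.0041 -0.0061  0.1891] turn [ 0.0005 -0.0005  0.0006]
```

View pics/s14.png

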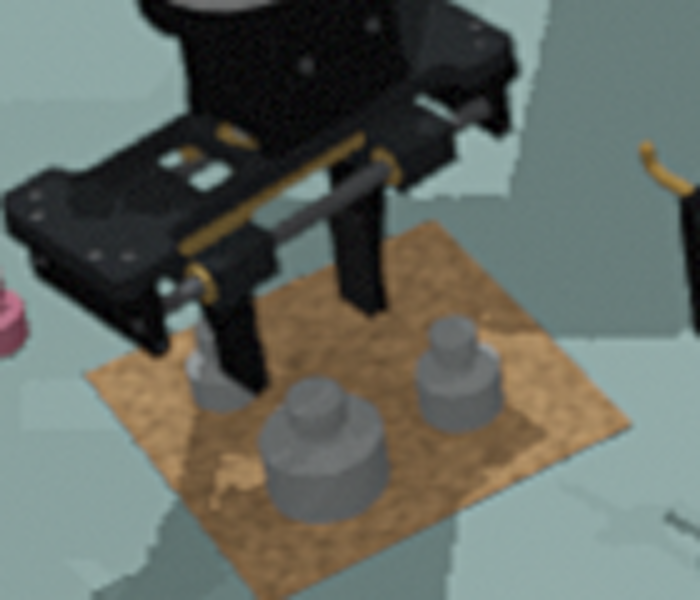

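Fingers straddle the w500 knob (tips at crop (255,387) and (370,308), knob (318,388)). Down and grip.

```bash
python3 -m crank '[-0.003,-0.006,0.08,0,0,0, -0.003,-0.006,0.16,0,0,0, -0.003,-0.006,0.189,0,0,0, -0.003,-0.006,0.189,0,0,0]'; python3 -m crank '[0,0,0,0,0,0, 0,0,0,0,0,0]';python3 -m crank '[0,0,0,0,0,0, 0,0,0,0,0,0, 0,0,0,0,0,0, 0,0,0,0,0,0, 0,0,0,0,0,0]' 1;python3 -m crank '[0,0,0,0,0,0, 0,0,0,0,0,0, 0,0,0,0,0,0]'
```

```text
time: 15.7
tool_pos: [0.4852, -0.3476, 0.0336]
eef_rot: [1.0, 0.027, 0.0, 0.0]
ft_force: [0.2, 0.5, 0.2]
opening: 0.05
time: 15.9
tool_pos: [0.4857, -0.3481, 0.0344]
eef_rot: [1.0, 0.027, 0.001, 0.001]
ft_force: [0.2, 0.4, -0.1]
opening: 0.0498
time: 16.4
tool_pos: [0.4851, -0.3479, 0.0332]
eef_rot: [1.0, 0.027, 0.0, 0.001]
ft_force: [-0.0, -0.9, 1.2]
opening: 0.0232
time: 16.7
tool_pos: [0.4851, -0.3479, 0.0332]
eef_rot: [1.0, 0.027, 0.0, 0.0]
ft_force: [0.2, -2.4, 0.6]
opening: 0.0227
```

```bash
python3 -m crank '[0,0,-0.04,0,0,0, 0,0,-0.1,0,0,0, 0,0,-0.2,0,0,0, 0,0,-0.3,0,0,0, 0,0,-0.3,0,0,0]'; python3 -m crank '[0,0,0,0,0,0]'; python3 - <<'E'
from h import *
s=snapshot("scene");crop(s,130,180,270,350,4,"pics/s15.png")
E
```

```text
time: 17.2
tool_pos: [0.4867, -0.3488, 0.1119]
eef_rot: [1.0, 0.027, 0.003, 0.003]
ft_force: [0.6, -0.9, -3.6]
opening: 0.0232
time: 17.3
tool_pos: [0.4848, -0.3469, 0.1085]
eef_rot: [1.0, 0.027, 0.0, 0.0]
ft_force: [-0.7, 0.9, -5.4]
opening: 0.023
```

View pics/s15.png

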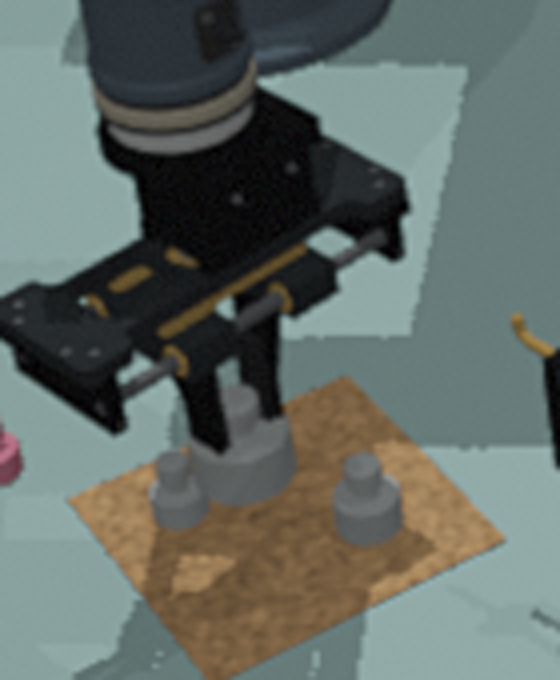

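w500 is held upright (-5 N, as expected). Carrying it high over to the platform.

```bash
python3 -m crank '[0,0,-0.15,0,0,0, 0,0,-0.3,0,0,0, 0,0,-0.5,0,0,0, 0.1,-0.1,-0.56,0,0,0, 0.2,-0.2,-0.56,0,0,0]'; python3 -c "
from h import *
rows([.639,-.043,.24],np.radians(93))"
```

```text
time: 17.85
tool_pos: [0.5333, -0.2958, 0.2503]
eef_rot: [1.0, 0.025, 0.002, 0.001]
ft_force: [1.4, 0.7, -5.7]
opening: 0.0227
now [ 0.5333 -0.2958  0.2503] shift [ 0.4729 -0.9887  0.04  ] turn [ 0.001  -0.0012 -0.0006]
```

```bash
python3 -m crank '[0.06,-0.18,0,0,0,0, 0.16,-0.36,0,0,0,0, 0.26,-0.54,0,0,0,0, 0.36,-0.72,0,0,0,0, 0.45,-0.9,0,0,0,0]'; python3 -m crank '[0.01,-0.08,0.1,0,0,0, 0.01,-0.08,0.2,0,0,0, 0.01,-0.08,0.3,0,0,0, 0.01,-0.08,0.4,0,0,0, 0.01,-0.08,0.4,0,0,0]'; python3 - <<'E'
from h import *
rows([.639,-.043,.080],np.radians(93))
s=snapshot("scene");crop(s,280,150,430,310,4,"pics/s16.png")
E
```

```text
time: 18.35
tool_pos: [0.63, -0.0662, 0.2455]
eef_rot: [1.0, 0.026, -0.002, -0.001]
ft_force: [1.0, -1.2, -4.8]
opening: 0.0234
time: 18.85
tool_pos: [0.6271, -0.0469, 0.1419]
eef_rot: [1.0, 0.027, -0.007, -0.002]
ft_force: [-1.3, 0.1, -4.6]
opening: 0.0233
now [ 0.6271 -0.0469  0.1419] shift [ 0.0518 -0.012   0.247 ] turn [-0.0014  0.0044  0.0004]
```

View pics/s16.png

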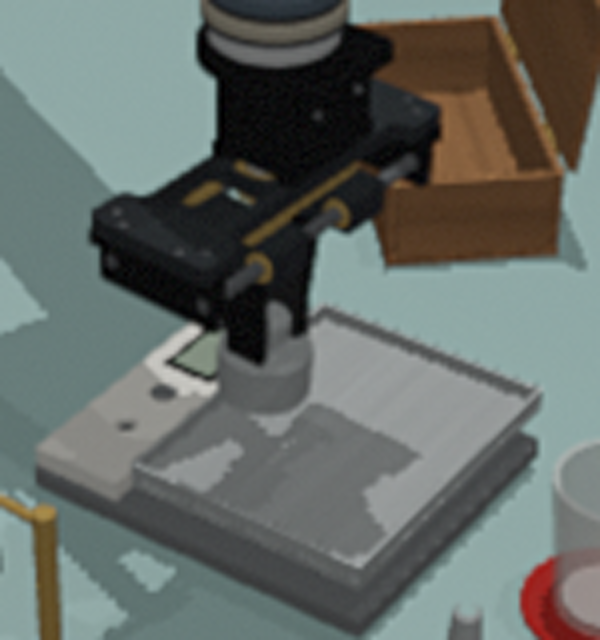

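```bash
python3 -m crank '[0.02,0,0.05,0,0,0, 0.02,0,0.15,0,0,0, 0.02,0,0.21,0,0,0, 0.02,0,0.21,0,0,0]';python3 -m crank '[0,0,0,0,0,0, 0,0,0,0,0,0]'; python3 - <<'E'
from h import *
rows([.639,-.043,.0764],np.radians(93))
E
```

```text
time: 19.3
tool_pos: [0.6353, -0.0477, 0.0933]
eef_rot: [1.0, 0.026, -0.002, -0.001]
ft_force: [-0.8, 1.2, -4.8]
opening: 0.0229
time: 19.5
tool_pos: [0.6382, -0.0484, 0.0968]
eef_rot: [1.0, 0.027, 0.001, 0.0]
ft_force: [-0.5, 1.0, -5.0]
opening: 0.0229
now [ 0.6382 -0.0484  0.0968] shift [ 0.004  -0.0213  0.0816] turn [ 0.0003 -0.0009  0.0002]
```

```bash
python3 -m crank '[0,-0.02,0.03,0,0,0, 0,-0.02,0.06,0,0,0, 0,-0.02,0.068,0,0,0, 0,-0.02,0.074,0,0,0]';python3 -m crank '[0,0,0.004,0,0,0, 0,0,0.004,0,0,0]';python3 -m crank '[0,0,0.005,0,0,0, 0,0,0.005,0,0,0]'
```

```text
time: 19.9
tool_pos: [0.6359, -0.0428, 0.0767]
eef_rot: [1.0, 0.027, -0.001, -0.0]
ft_force: [-4.6, 0.4, 2.4]
opening: 0.0228
time: 20.1
tool_pos: [0.6364, -0.0429, 0.0768]
eef_rot: [1.0, 0.027, -0.0, -0.0]
ft_force: [-2.0, -0.1, 0.9]
opening: 0.0233
time: 20.3
tool_pos: [0.6363, -0.0431, 0.0765]
eef_rot: [1.0, 0.027, -0.0, 0.0]
ft_force: [-6.1, 1.2, 8.6]
opening: 0.023
```

In contact. Release and rise.

```bash
python3 -m crank '[0,0,-0.004,0,0,0, 0,0,-0.004,0,0,0, 0,0,-0.004,0,0,0, 0,0,-0.004,0,0,0, 0,0,-0.004,0,0,0]' -0.15;python3 -m crank '[0,0,-0.05,0,0,0, 0,0,-0.15,0,0,0, 0,0,-0.35,0,0,0, 0,0,-0.55,0,0,0, -0.1,0.1,-0.65,0,0,0]'; python3 - <<'E'
from h import *
s=snapshot("scene");crop(s,280,180,430,310,4,"pics/s17.png");crop(s,90,180,330,370,3,"pics/s17b.png")
rows([.49,-.2815,.24],np.radians(93))
E
```

```text
time: 20.8
tool_pos: [0.6371, -0.0432, 0.0757]
eef_rot: [1.0, 0.027, 0.0, 0.0]
ft_force: [0.8, -0.1, -0.8]
opening: 0.0481
time: 21.3
tool_pos: [0.6178, -0.0681, 0.2444]
eef_rot: [1.0, 0.029, 0.006, 0.001]
ft_force: [0.0, -0.7, 0.4]
opening: 0.0499
now [ 0.6138 -0.0735  0.247 ] shift [-0.5398  0.8038  0.0295] turn [ 0.0025 -0.003   0.0005]
```

View pics/s17.png

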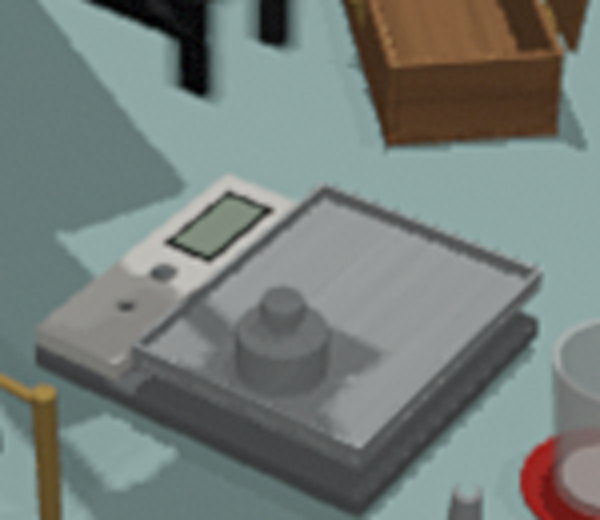

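View pics/s17b.png

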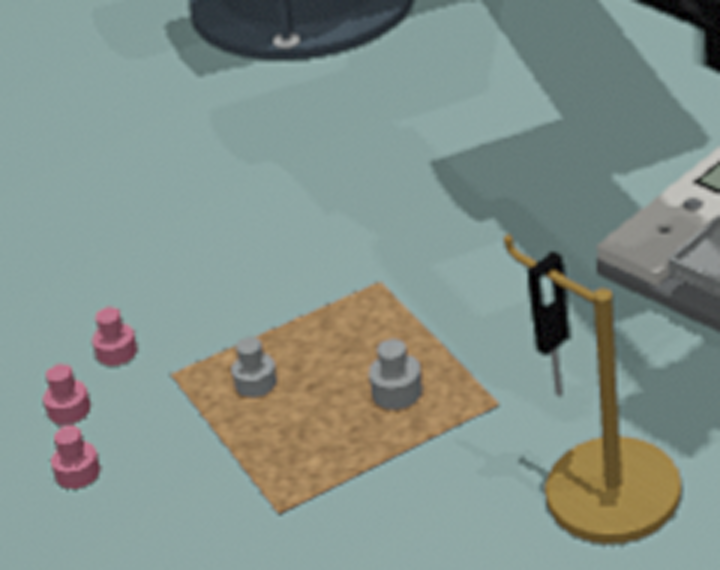

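w500 stands upright on the platform at crop (282,340). w200 at (395,373) and w100 at (253,367) are unmoved. Now w200.

```bash
python3 -m crank '[-0.1,0.16,0.02,0,0,0, -0.2,0.32,0.03,0,0,0, -0.3,0.48,0.03,0,0,0, -0.42,0.64,0.03,0,0,0, -0.54,0.8,0.03,0,0,0]';python3 -m crank '[0,0,0.15,0,0,0, 0,0,0.3,0,0,0, 0,0,0.45,0,0,0, 0,0,0.6,0,0,0, 0,0,0.64,0,0,0]';python3 -m crank '[0,0,0,0,0,0, 0,0,0,0,0,0]'; python3 - <<'E'
from h import *
s=snapshot("scene");crop(s,130,200,270,330,5,"pics/s18.png")
rows([.49,-.2815,.028],np.radians(93))
E
```

```text
time: 21.85
tool_pos: [0.4879, -0.2777, 0.2314]
eef_rot: [1.0, 0.027, 0.0, 0.0]
ft_force: [0.2, -0.7, -0.9]
opening: 0.0501
time: 22.35
tool_pos: [0.4867, -0.2747, 0.0678]
eef_rot: [1.0, 0.026, -0.003, -0.002]
ft_force: [-1.2, 0.8, 0.5]
opening: 0.0499
time: 22.55
tool_pos: [0.49, -0.277, 0.0722]
eef_rot: [1.0, 0.027, 0.001, 0.001]
ft_force: [-0.6, 0.2, 0.8]
opening: 0.05
now [ 0.4903 -0.2772  0.0727] shift [-0.0025  0.0166  0.1788] turn [ 0.0009 -0.0009  0.0003]
```

View pics/s18.png

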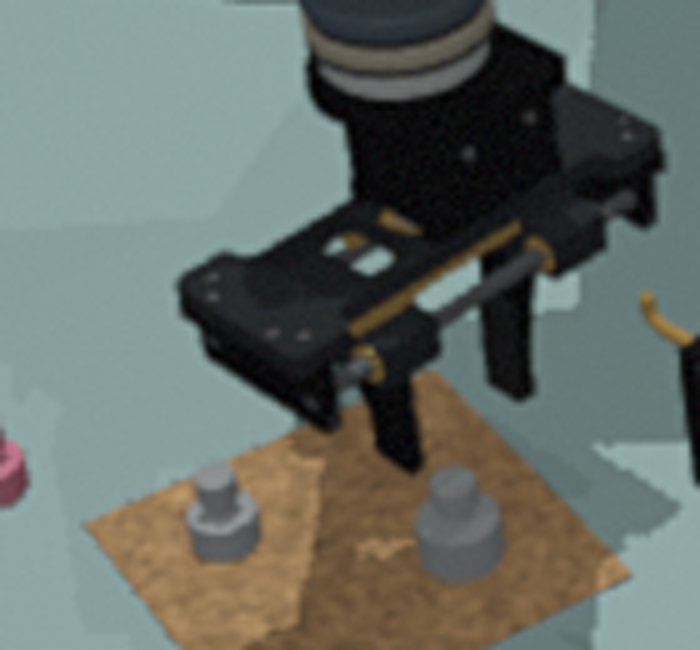

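```bash
python3 -m crank '[-0.003,0.016,0.04,0,0,0, -0.003,0.016,0.12,0,0,0, -0.003,0.016,0.178,0,0,0, -0.003,0.016,0.178,0,0,0]';python3 -m crank '[0,0,0,0,0,0, 0,0,0,0,0,0]'; python3 -m crank '[0,0,0,0,0,0, 0,0,0,0,0,0, 0,0,0,0,0,0, 0,0,0,0,0,0, 0,0,0,0,0,0]' 1; python3 -m crank '[0,0,0,0,0,0, 0,0,0,0,0,0, 0,0,0,0,0,0, 0,0,0,0,0,0]'
```

```text
time: 23.0
tool_pos: [0.4874, -0.2796, 0.0248]
eef_rot: [1.0, 0.027, -0.001, -0.001]
ft_force: [-0.8, 0.3, -0.2]
opening: 0.0494
time: 23.2
tool_pos: [0.4889, -0.2806, 0.0269]
eef_rot: [1.0, 0.027, 0.0, 0.0]
ft_force: [0.1, -1.0, -0.6]
opening: 0.0501
time: 23.7
tool_pos: [0.4886, -0.2806, 0.0265]
eef_rot: [1.0, 0.027, 0.0, 0.0]
ft_force: [-0.4, -0.0, -0.2]
opening: 0.0192
time: 24.1
tool_pos: [0.4887, -0.2806, 0.0264]
eef_rot: [1.0, 0.027, 0.0, 0.0]
ft_force: [-0.4, -1.8, 0.7]
opening: 0.019
```

```bash
python3 -m crank '[0,0,-0.05,0,0,0, 0,0,-0.15,0,0,0, 0,0,-0.3,0,0,0, 0,0,-0.5,0,0,0, 0,0,-0.7,0,0,0]';python3 -m crank '[0,0,-0.18,0,0,0, 0,-0.15,-0.18,0,0,0, 0.08,-0.3,-0.18,0,0,0, 0.18,-0.45,-0.18,0,0,0, 0.28,-0.6,-0.18,0,0,0]'; python3 - <<'E'
from h import *
s=snapshot("scene");crop(s,200,120,380,300,4,"pics/s19.png")
rows([.6548,.0343,.22],np.radians(93))
E
```

```text
time: 24.6
tool_pos: [0.4873, -0.2791, 0.2027]
eef_rot: [1.0, 0.027, -0.001, -0.001]
ft_force: [0.9, -1.4, -2.3]
opening: 0.0189
time: 25.1
tool_pos: [0.5497, -0.1249, 0.2469]
eef_rot: [1.0, 0.026, -0.0, -0.0]
ft_force: [0.0, -0.4, -2.2]
opening: 0.0188
now [ 0.5531 -0.1181  0.2469] shift [ 0.4401 -0.5851  0.1129] turn [-0.0021 -0.0012  0.0013]
```

View pics/s19.png

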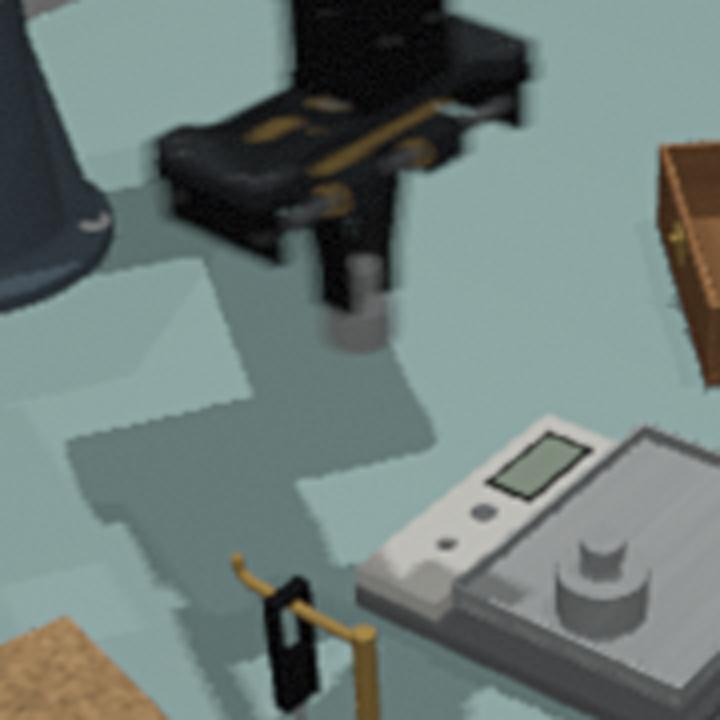

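```bash
python3 -m crank '[0.1,-0.12,0,0,0,0, 0.2,-0.24,0.03,0,0,0, 0.3,-0.36,0.06,0,0,0, 0.38,-0.48,0.1,0,0,0, 0.42,-0.55,0.1,0,0,0]';python3 -m crank '[0,0,0.1,0,0,0, 0,0,0.2,0,0,0, 0,0,0.2,0,0,0, 0,0,0.2,0,0,0]'; python3 - <<'E'
from h import *
rows([.6548,.0343,.0694],np.radians(93))
E
```

```text
time: 25.65
tool_pos: [0.6471, 0.0191, 0.2195]
eef_rot: [1.0, 0.028, -0.002, -0.001]
ft_force: [-0.1, 0.5, -3.0]
opening: 0.019
time: 26.05
tool_pos: [0.6471, 0.0162, 0.1711]
eef_rot: [1.0, 0.027, -0.001, -0.0]
ft_force: [1.1, -0.5, -1.2]
opening: 0.019
now [0.6471 0.0162 0.1711] shift [ 0.0354 -0.0706  0.4069] turn [-0.0002  0.0007  0.0002]
```

```bash
python3 -m crank '[0.03,-0.07,0.1,0,0,0, 0.03,-0.07,0.2,0,0,0, 0.03,-0.07,0.3,0,0,0, 0.03,-0.07,0.38,0,0,0, 0.03,-0.07,0.39,0,0,0]';python3 -m crank '[0,0,0.004,0,0,0, 0,0,0.008,0,0,0, 0,0,0.01,0,0,0]'
```

```text
time: 26.55
tool_pos: [0.6534, 0.0338, 0.0729]
eef_rot: [1.0, 0.026, -0.002, -0.0]
ft_force: [0.8, 0.7, -2.3]
opening: 0.0185
time: 26.85
tool_pos: [0.6557, 0.0338, 0.0731]
eef_rot: [1.0, 0.027, 0.002, 0.0]
ft_force: [-0.3, 0.6, -2.2]
opening: 0.019
```

```bash
python3 -m crank '[0,0,0.008,0,0,0, 0,0,0.012,0,0,0, 0,0,0.014,0,0,0]';python3 -m crank '[0,0,0.004,0,0,0, 0,0,0.005,0,0,0, 0,0,0.006,0,0,0]'
```

```text
time: 27.15
tool_pos: [0.6551, 0.0338, 0.0694]
eef_rot: [1.0, 0.027, 0.001, 0.0]
ft_force: [-1.7, -0.7, 6.9]
opening: 0.019
time: 27.45
tool_pos: [0.6551, 0.0338, 0.0693]
eef_rot: [1.0, 0.027, 0.001, 0.0]
ft_force: [-3.9, -0.4, 13.3]
opening: 0.0187
```

```bash
python3 -m crank '[0,0,-0.008,0,0,0, 0,0,-0.008,0,0,0, 0,0,-0.008,0,0,0, 0,0,-0.008,0,0,0, 0,0,-0.008,0,0,0]' 0.1;python3 -m crank '[0,0,-0.05,0,0,0, 0,0,-0.15,0,0,0, 0,0,-0.35,0,0,0, 0,0,-0.55,0,0,0, -0.1,0.1,-0.7,0,0,0]'; python3 - <<'E'
from h import *
s=snapshot("scene");crop(s,280,180,430,310,4,"pics/s20.png");crop(s,90,180,330,370,3,"pics/s20b.png")
def cp(pts,x0,y0,f):return [((x+.5)/f-.5+x0,(y+.5)/f-.5+y0) for x,y in pts]
rows([.4115,-.344,.22],np.radians(93))
E
```

```text
time: 27.95
tool_pos: [0.6543, 0.034, 0.0679]
eef_rot: [1.0, 0.027, -0.0, -0.0]
ft_force: [-0.6, 0.7, 0.7]
opening: 0.0381
time: 28.45
tool_pos: [0.635, 0.0102, 0.2468]
eef_rot: [1.0, 0.028, 0.004, 0.0]
ft_force: [0.7, -1.0, 0.6]
opening: 0.0391
now [0.6326 0.0048 0.2525] shift [-0.9598  1.3448  0.1281] turn [ 0.0021 -0.0035  0.0005]
```

View pics/s20.png

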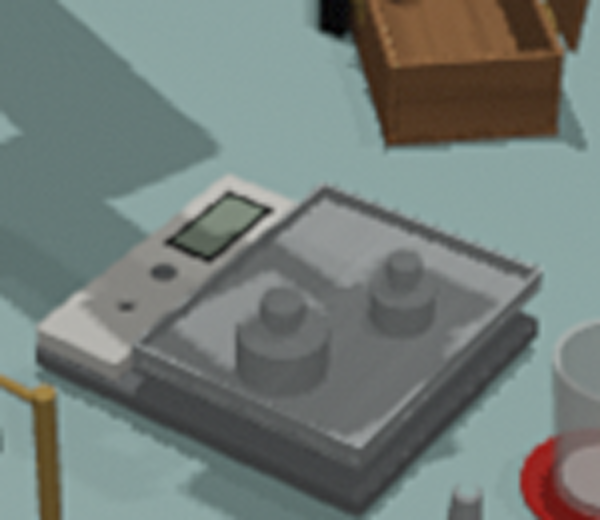

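View pics/s20b.png

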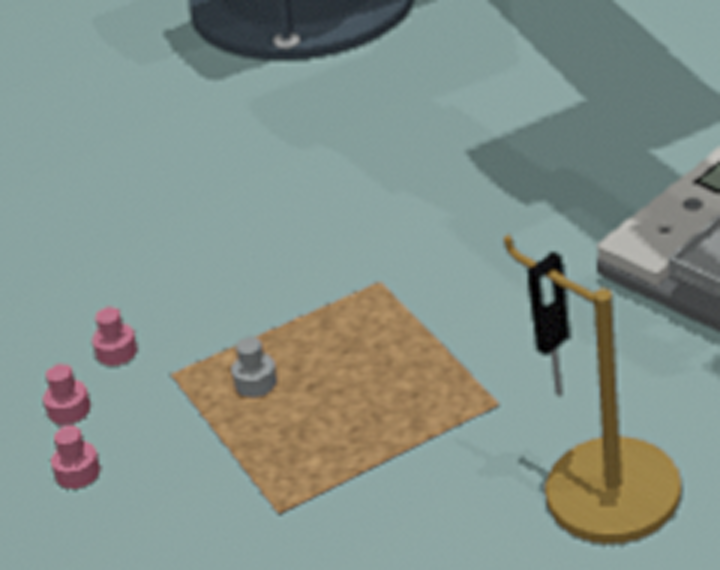

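w200 stands upright at crop (402,295). The steel w100 at crop (253,367) is still in place, and the pink look-alikes at (112,338), (65,395) and (75,458) are not meant. Fetching w100.

```bash
python3 -m crank '[-0.1,0.16,0.02,0,0,0, -0.2,0.32,0.03,0,0,0, -0.3,0.48,0.03,0,0,0, -0.42,0.64,0.03,0,0,0, -0.55,0.8,0.03,0,0,0]';python3 -m crank '[-0.12,0.14,0.03,0,0,0, -0.24,0.28,0.06,0,0,0, -0.33,0.42,0.1,0,0,0, -0.36,0.5,0.1,0,0,0, -0.36,0.5,0.1,0,0,0]'; python3 - <<'E'
from h import *
rows([.411,-.344,.07],np.radians(93))
E
```

```text
time: 29.0
tool_pos: [0.5048, -0.1989, 0.2353]
eef_rot: [1.0, 0.027, 0.0, 0.0]
ft_force: [0.4, -0.2, -0.3]
opening: 0.0393
time: 29.5
tool_pos: [0.4215, -0.3302, 0.21]
eef_rot: [1.0, 0.024, 0.0, 0.001]
ft_force: [0.3, 0.0, 0.6]
opening: 0.0394
now [ 0.4215 -0.3302  0.21  ] shift [-0.0451  0.0523  0.5601] turn [ 0.0006 -0.0002 -0.0012]
```

```bash
python3 -m crank '[-0.04,0.05,0.1,0,0,0, -0.04,0.05,0.25,0,0,0, -0.04,0.05,0.4,0,0,0, -0.04,0.05,0.55,0,0,0, -0.04,0.05,0.56,0,0,0]';python3 -m crank '[0,0,0,0,0,0, 0,0,0,0,0,0]';  python3 - <<'E'
from h import *
s=snapshot("scene");crop(s,100,200,240,330,5,"pics/s21.png")
rows([.411,-.344,.023],np.radians(93))
E
```

```text
time: 30.0
tool_pos: [0.4114, -0.3363, 0.0662]
eef_rot: [1.0, 0.027, -0.003, -0.004]
ft_force: [-0.2, 0.7, 0.6]
opening: 0.0394
time: 30.2
tool_pos: [0.4144, -0.3406, 0.0715]
eef_rot: [1.0, 0.027, 0.001, 0.001]
ft_force: [-0.3, 0.2, 0.8]
opening: 0.0394
now [ 0.4145 -0.3408  0.0718] shift [-0.0151  0.0112  0.1951] turn [ 0.0011 -0.0008  0.0004]
```

View pics/s21.png

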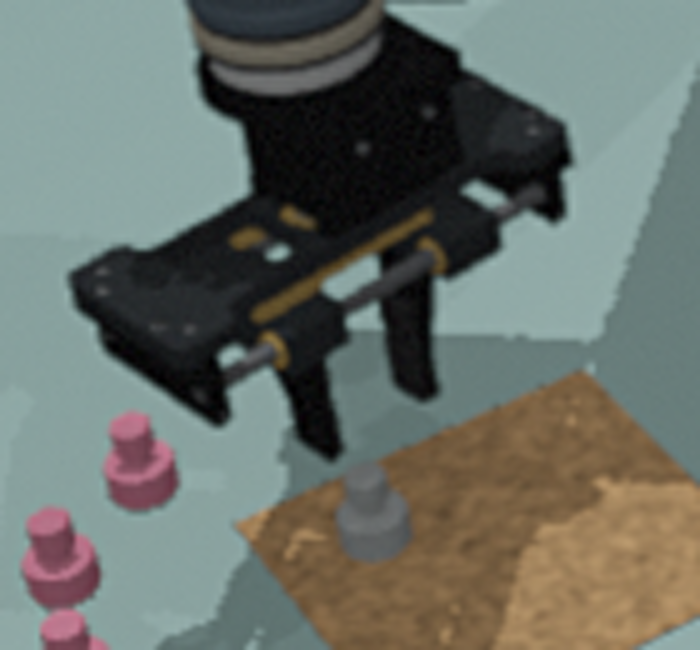

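```bash
python3 -m crank '[-0.012,0.011,0.04,0,0,0, -0.012,0.011,0.12,0,0,0, -0.012,0.011,0.19,0,0,0, -0.012,0.011,0.19,0,0,0]';python3 -m crank '[0,0,0,0,0,0, 0,0,0,0,0,0]'; python3 -m crank '[0,0,0,0,0,0, 0,0,0,0,0,0, 0,0,0,0,0,0, 0,0,0,0,0,0, 0,0,0,0,0,0]' 1; python3 -m crank '[0,0,0,0,0,0, 0,0,0,0,0,0]'
```

```text
time: 30.65
tool_pos: [0.4095, -0.3422, 0.021]
eef_rot: [1.0, 0.026, -0.001, -0.001]
ft_force: [0.8, -0.4, -0.2]
opening: 0.0393
time: 30.85
tool_pos: [0.4108, -0.3435, 0.0231]
eef_rot: [1.0, 0.027, 0.001, 0.001]
ft_force: [-0.0, 0.8, 0.6]
opening: 0.0393
time: 31.35
tool_pos: [0.4106, -0.3431, 0.0225]
eef_rot: [1.0, 0.027, 0.0, 0.0]
ft_force: [-0.1, -1.0, 2.1]
opening: 0.017
time: 31.55
tool_pos: [0.4105, -0.3431, 0.0224]
eef_rot: [1.0, 0.027, 0.0, 0.0]
ft_force: [-0.8, 0.0, 3.4]
opening: 0.0169
```

```bash
python3 -m crank '[0,0,-0.05,0,0,0, 0,0,-0.15,0,0,0, 0,0,-0.3,0,0,0, 0,0,-0.5,0,0,0, 0,0,-0.7,0,0,0]';python3 -m crank '[0,-0.1,-0.15,0,0,0, 0.1,-0.25,-0.15,0,0,0, 0.2,-0.4,-0.15,0,0,0, 0.3,-0.55,-0.15,0,0,0, 0.4,-0.7,-0.15,0,0,0]'; python3 - <<'E'
from h import *
s=snapshot("scene");crop(s,200,120,380,300,4,"pics/s22.png")
rows([.5973,.0527,.2],np.radians(93))
E
```

```text
time: 32.05
tool_pos: [0.4096, -0.3418, 0.1988]
eef_rot: [1.0, 0.027, -0.001, -0.001]
ft_force: [0.6, -0.8, -1.2]
opening: 0.0168
time: 32.55
tool_pos: [0.5009, -0.1609, 0.2353]
eef_rot: [1.0, 0.026, -0.0, -0.0]
ft_force: [0.5, 0.4, -0.7]
opening: 0.0165
now [ 0.5037 -0.1546  0.2353] shift [ 0.4204 -0.8057  0.1469] turn [-0.0017 -0.001   0.0014]
```

View pics/s22.png

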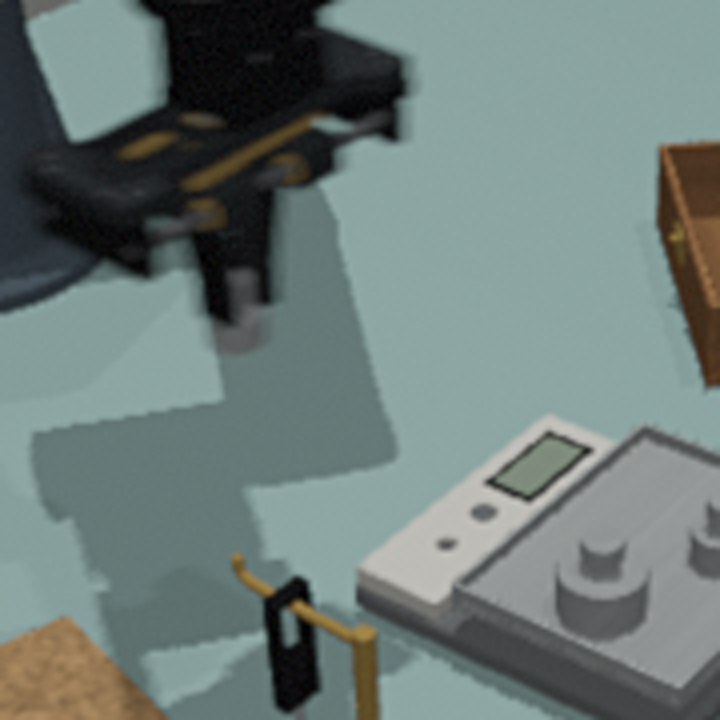

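```bash
python3 -m crank '[0.08,-0.16,0,0,0,0, 0.16,-0.32,0.03,0,0,0, 0.24,-0.48,0.06,0,0,0, 0.32,-0.64,0.1,0,0,0, 0.39,-0.76,0.14,0,0,0]';python3 -m crank '[0,0,0.1,0,0,0, 0,0,0.2,0,0,0, 0,0,0.2,0,0,0, 0,0,0.2,0,0,0]'; python3 - <<'E'
from h import *
rows([.5973,.0527,.0654],np.radians(93))
E
```

```text
time: 33.1
tool_pos: [0.588, 0.0347, 0.1997]
eef_rot: [1.0, 0.027, -0.0, -0.0]
ft_force: [-0.2, -0.8, -0.6]
opening: 0.017
time: 33.5
tool_pos: [0.5877, 0.032, 0.1498]
eef_rot: [1.0, 0.027, -0.001, -0.0]
ft_force: [0.2, -0.2, 0.0]
opening: 0.0169
now [0.5877 0.032  0.1498] shift [ 0.0433 -0.0804  0.3375] turn [-0.0001  0.0004  0.0002]
```

```bash
python3 -m crank '[0.02,-0.04,0.05,0,0,0, 0.04,-0.08,0.15,0,0,0, 0.04,-0.08,0.25,0,0,0, 0.04,-0.08,0.31,0,0,0, 0.04,-0.08,0.32,0,0,0]';python3 -m crank '[0,0,0.004,0,0,0, 0,0,0.008,0,0,0, 0,0,0.01,0,0,0]';python3 -m crank '[0,0,0.004,0,0,0, 0,0,0.008,0,0,0, 0,0,0.01,0,0,0]'
```

```text
time: 34.0
tool_pos: [0.5964, 0.0531, 0.0683]
eef_rot: [1.0, 0.026, -0.001, -0.0]
ft_force: [-0.1, 0.7, -1.0]
opening: 0.0168
time: 34.3
tool_pos: [0.5981, 0.0526, 0.0683]
eef_rot: [1.0, 0.026, 0.001, 0.0]
ft_force: [0.7, 0.2, -1.8]
opening: 0.017
time: 34.6
tool_pos: [0.5975, 0.0526, 0.0654]
eef_rot: [1.0, 0.027, 0.0, 0.0]
ft_force: [-1.2, 0.9, 6.1]
opening: 0.0168
```

Contact. Release and rise, then look.

```bash
python3 -m crank '[0,0,-0.002,0,0,0, 0,0,-0.002,0,0,0, 0,0,-0.002,0,0,0, 0,0,-0.002,0,0,0, 0,0,-0.002,0,0,0]' 0.2;python3 -m crank '[0,0,-0.05,0,0,0, 0,0,-0.15,0,0,0, 0,0,-0.35,0,0,0, 0,0,-0.55,0,0,0, 0,0.1,-0.7,0,0,0]';python3 -m crank '[0,0.1,0,0,0,0, 0,0.3,0,0,0,0, 0,0.5,0,0,0,0, 0,0.7,0,0,0,0]' -0.5; python3 - <<'E'
from h import *
s=snapshot("scene");crop(s,240,180,430,340,4,"pics/s23.png")
rows([.6206,-.2495,.24],np.radians(93))
E
```

```text
time: 35.1
tool_pos: [0.597, 0.0527, 0.065]
eef_rot: [1.0, 0.027, -0.0, -0.0]
ft_force: [-0.2, 0.2, 0.1]
opening: 0.0341
time: 35.6
tool_pos: [0.5989, 0.0298, 0.2444]
eef_rot: [1.0, 0.028, 0.002, -0.0]
ft_force: [1.1, -0.7, -0.2]
opening: 0.0353
time: 36.0
tool_pos: [0.6077, -0.1485, 0.2416]
eef_rot: [1.0, 0.027, 0.001, 0.0]
ft_force: [0.7, 0.9, 0.2]
opening: 0.0589
now [ 0.6088 -0.1581  0.2415] shift [0.0296 0.3673 0.0095] turn [ 0.0028 -0.001  -0.0014]
```

View pics/s23.png

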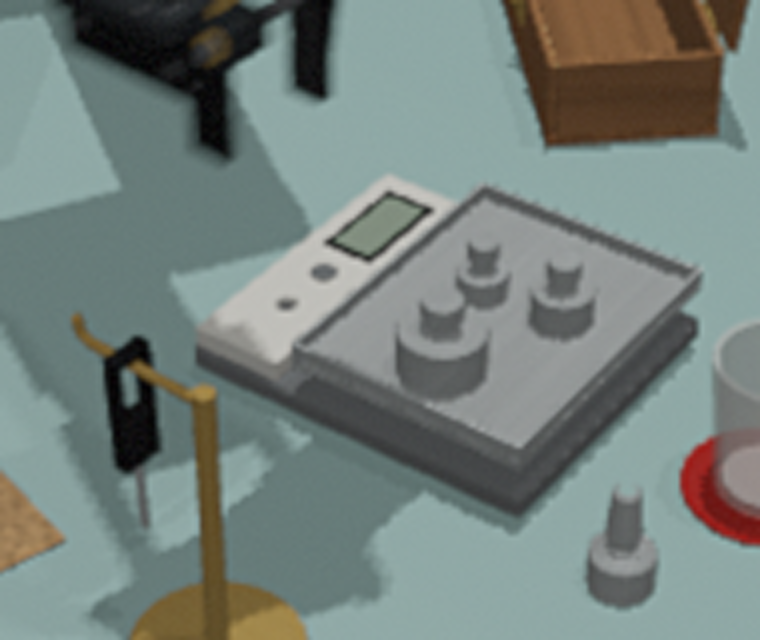

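All three weights stand upright on the platform: (440,345), (485,272) and (562,298) in the crop. Getting the stylus again.

```bash
python3 -m crank '[0.03,0.12,0,0,0,0, 0.03,0.24,0,0,0,0, 0.03,0.32,0,0,0,0, 0.03,0.32,0,0,0,0]' -1; python3 -m crank '[0,0,0,0,0,0, 0,0,0,0,0,0]'; python3 - <<'E'
from h import *
rows([.6206,-.2498,.24],np.radians(93))
E
```

```text
time: 36.45
tool_pos: [0.6195, -0.2292, 0.2406]
eef_rot: [1.0, 0.025, 0.0, 0.001]
ft_force: [-0.1, 0.9, 0.5]
opening: 0.0849
time: 36.65
tool_pos: [0.6192, -0.2249, 0.2403]
eef_rot: [1.0, 0.027, -0.0, -0.001]
ft_force: [-0.3, 0.8, -0.9]
opening: 0.0867
now [ 0.6192 -0.2249  0.2403] shift [0.0002 0.0999 0.001 ] turn [-0.0003  0.0002  0.0006]
```

```bash
python3 -m crank '[0,0.1,0,0,0,0, 0,0.1,0,0,0,0, 0,0.1,0.15,0,0,0, 0,0.1,0.3,0,0,0, 0,0.1,0.4,0,0,0]'; python3 -m crank '[0,0,0.05,0,0,0, 0,0,0.08,0,0,0, 0,0,0.08,0,0,0, 0,0,0.08,0,0,0]'; python3 - <<'E'
from h import *
s=snapshot("scene");crop(s,200,150,350,330,4,"pics/s24.png")
rows([.6206,-.2498,.118],np.radians(93))
E
```

```text
time: 37.15
tool_pos: [0.6196, -0.2488, 0.1379]
eef_rot: [1.0, 0.027, -0.002, -0.001]
ft_force: [-0.7, -0.6, -0.6]
opening: 0.0871
time: 37.55
tool_pos: [0.6218, -0.2517, 0.1216]
eef_rot: [1.0, 0.027, 0.001, 0.001]
ft_force: [-0.1, -0.5, -0.6]
opening: 0.0871
now [ 0.6219 -0.2519  0.1219] shift [-0.0047 -0.0087  0.0155] turn [ 0.0006 -0.0008  0.0003]
```

View pics/s24.png

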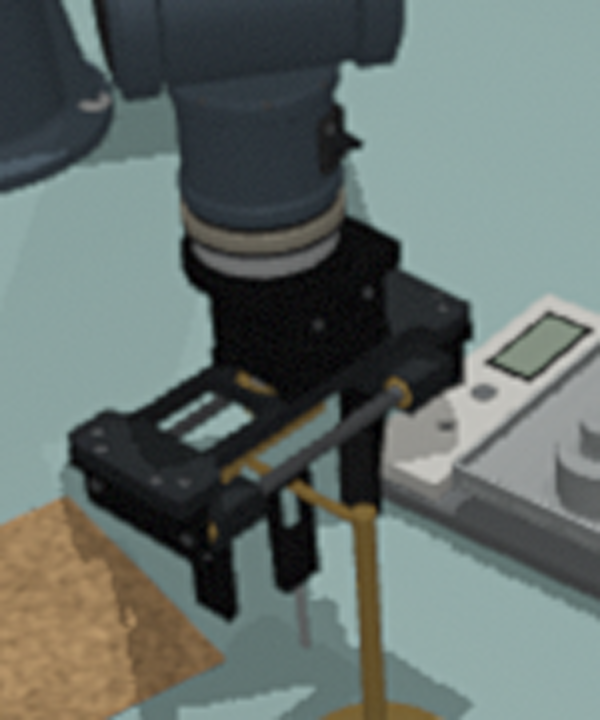

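```bash
python3 -m crank '[-0.004,-0.008,0.015,0,0,0, -0.004,-0.008,0.015,0,0,0]'; python3 -m crank '[0,0,0,0,0,0, 0,0,0,0,0,0, 0,0,0,0,0,0, 0,0,0,0,0,0, 0,0,0,0,0,0]' 1; python3 -m crank '[0,0,0,0,0,0, 0,0,0,0,0,0, 0,0,0,0,0,0, 0,0,0,0,0,0, 0,0,0,0,0,0]'; python3 -m crank '[0,0,0,0,0,0, 0,0,0,0,0,0, 0,0,0,0,0,0]'; python3 -m crank '[0,0,-0.02,0,0,0, 0,0,-0.04,0,0,0, 0,0,-0.062,0,0,0, 0,0,-0.062,0,0,0]'; python3 - <<'E'
from h import *
s=snapshot("scene");crop(s,200,150,350,330,4,"pics/s25.png")
E
```

```text
time: 37.8
tool_pos: [0.6196, -0.2493, 0.1169]
eef_rot: [1.0, 0.027, 0.0, 0.0]
ft_force: [0.2, 1.0, -1.1]
opening: 0.0867
time: 38.3
tool_pos: [0.6197, -0.2496, 0.1164]
eef_rot: [1.0, 0.027, 0.0, 0.0]
ft_force: [0.4, -0.2, -0.1]
opening: 0.0551
time: 38.8
tool_pos: [0.6197, -0.2496, 0.1164]
eef_rot: [1.0, 0.027, -0.0, 0.0]
ft_force: [0.4, -1.4, 0.5]
opening: 0.0235
time: 39.1
tool_pos: [0.6197, -0.2496, 0.1164]
eef_rot: [1.0, 0.027, 0.0, 0.0]
ft_force: [-0.0, 0.1, 0.2]
opening: 0.0239
time: 39.5
tool_pos: [0.6204, -0.25, 0.1333]
eef_rot: [1.0, 0.027, 0.001, 0.001]
ft_force: [-0.4, -0.8, -0.8]
opening: 0.0239
```

View pics/s25.png

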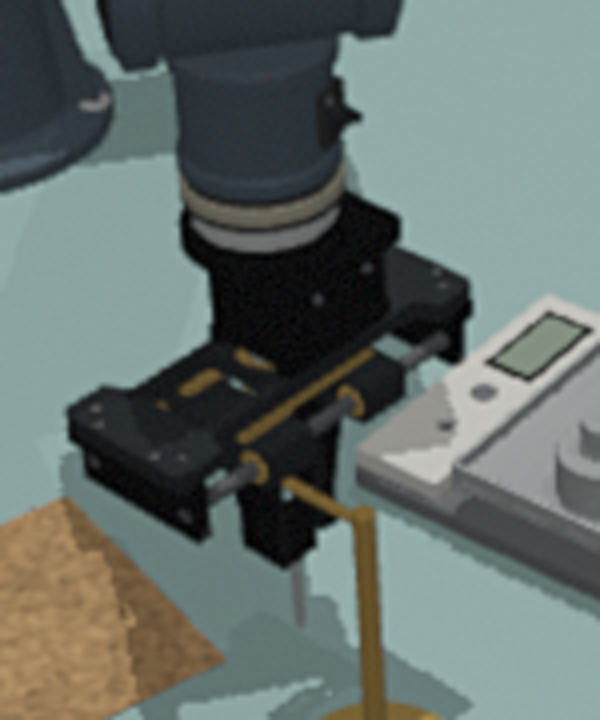

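Gripped and lifted, the tip again at crop (300,625). Sliding out and going to the button.

```bash
python3 -m crank '[-0.06,0,0,0,0,0, -0.12,0,0,0,0,0, -0.18,0,0,0,0,0, -0.24,0,0,0,0,0, -0.28,0,0,0,0,0]'; python3 -m crank '[0,0,-0.1,0,0,0, 0,0,-0.2,0,0,0, 0,0,-0.2,0,0,0]'; python3 - <<'E'
from h import *
rows([.5243,-.0501,.17],np.radians(93))
E
```

```text
time: 40.05
tool_pos: [0.5486, -0.2531, 0.1318]
eef_rot: [1.0, 0.026, -0.0, -0.0]
ft_force: [0.1, -0.1, -1.0]
opening: 0.0239
time: 40.35
tool_pos: [0.5521, -0.2549, 0.1855]
eef_rot: [1.0, 0.026, 0.003, 0.002]
ft_force: [-0.2, -1.0, 0.5]
opening: 0.0236
now [ 0.5521 -0.2549  0.1855] shift [-0.0681 -0.8243  0.0573] turn [ 0.0016 -0.0021  0.0002]
```

```bash
python3 -m crank '[-0.02,-0.17,0,0,0,0, -0.04,-0.34,0.02,0,0,0, -0.06,-0.5,0.04,0,0,0, -0.075,-0.68,0.06,0,0,0, -0.075,-0.82,0.06,0,0,0]'; python3 -m crank '[0,0,0.1,0,0,0, 0,0,0.2,0,0,0, 0,0,0.24,0,0,0, 0,0,0.24,0,0,0, 0,0,0.24,0,0,0]'; python3 - <<'E'
from h import *
s=snapshot("scene");p=sense()["tool_pos"];print(p)
crop(s,285,215,345,275,10,"pics/s26.png")
print(proj(s,p+[.0015,0,-.0554]))
print(s["pixels"].mean(2)[236:262,302:320].round(0).astype(int))
E
```

```text
time: 40.85
tool_pos: [0.5178, -0.0469, 0.1653]
eef_rot: [1.0, 0.027, -0.002, -0.001]
ft_force: [-0.1, -0.2, 0.1]
opening: 0.0237
time: 41.35
tool_pos: [0.5205, -0.0499, 0.107]
eef_rot: [1.0, 0.026, 0.0, 0.0]
ft_force: [-0.4, -0.2, 0.2]
opening: 0.0236
[ 0.5208744  -0.05007846  0.1074777 ]
[[310.28358675 249.0251277 ]]
[[115 116 118 114  98  76  62  67  79 104 119 117 116 116 114 113 118 131]
 [116 115 116 117 118 112 108 103  92 100 117 115 115 113 114 120 144 163]
 [115 115 116 116 118 118 114 104  93 101 116 115 114 113 120 145 170 168]
 [116 115 115 115 118 117 113 102  91  99 116 114 113 120 137 156 160 138]
 [115 115 116 114 115 115 113 101  91  98 115 118 129 149 161 149 134 131]
 [115 115 115 115 116 115 113 102  91 100 121 141 164 179 182 160 134 134]
 [115 116 117 116 115 115 115 105  91 102 132 157 173 172 163 136 132 133]
 [113 113 112 112 114 115 117 107  91 104 129 134 136 135 133 132 133 133]
 [106 106 106 108 111 120 134 122  90 103 127 133 133 132 132 132 134 134]
 [105 106 113 126 126 138 154 136  92 100 125 134 133 134 134 135 132 126]
 [107 106 127 155 154 148 142
[... 471 characters left out ...]
133 134 134 137 143 144]
 [133 134 133 133 133 134 133 134 136 135 136 134 133 132 133 134 139 143]
 [133 134 134 134 133 133 133 130 133 133 130 131 131 135 136 138 143 144]
 [133 133 134 133 134 133 130 119 111 109 109 116 129 139 143 143 144 144]
 [132 132 134 132 134 133 129 110  82  67  76 107 132 143 144 144 143 144]
 [133 133 133 133 133 133 132 120  95  88  99 127 140 145 145 144 144 143]
 [133 133 134 133 135 136 136 134 134 139 141 144 145 144 144 144 144 144]
 [133 132 133 135 140 143 141 137 140 145 145 145 144 143 143 144 143 135]
 [133 133 137 139 144 144 143 143 145 145 144 144 144 144 144 144 136 121]
 [135 139 143 143 145 144 144 143 143 144 144 143 144 145 143 135 119 101]]
```

View pics/s26.png

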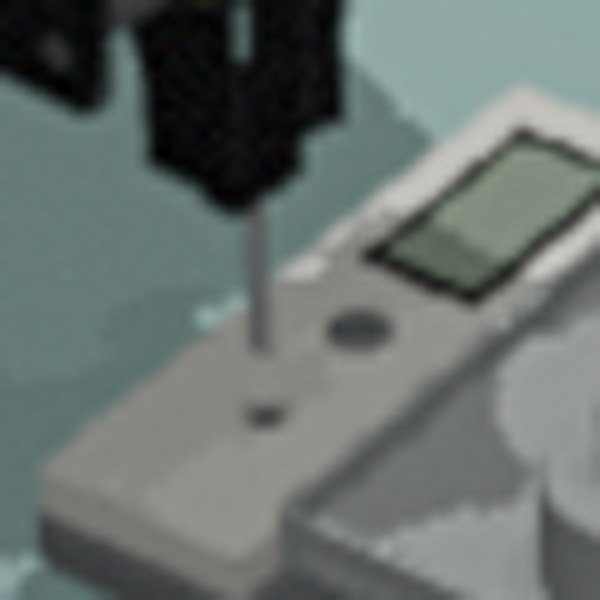

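Tip and prediction agree within 0.15 px. Correct x by 2 mm and descend into the hole.

```bash
python3 -m crank '[0.009,0.002,0.02,0,0,0, 0.009,0.002,0.04,0,0,0, 0.009,0.002,0.06,0,0,0, 0.009,0.002,0.07,0,0,0, 0.009,0.002,0.076,0,0,0]'; python3 -m crank '[0,0,0,0,0,0, 0,0,0,0,0,0]'; python3 - <<'E'
from h import *
s=snapshot("scene");print(sense()["tool_pos"])
crop(s,285,215,345,275,10,"pics/s27.png")
E
```

```text
time: 41.9
tool_pos: [0.5222, -0.0499, 0.0875]
eef_rot: [1.0, 0.027, -0.0, -0.0]
ft_force: [-1.5, 0.0, -0.3]
opening: 0.0238
time: 42.1
tool_pos: [0.5225, -0.0499, 0.0879]
eef_rot: [1.0, 0.027, 0.0, 0.0]
ft_force: [0.2, -0.0, -0.2]
opening: 0.0236
[ 0.52256369 -0.04996603  0.08802286]
```

View pics/s27.png

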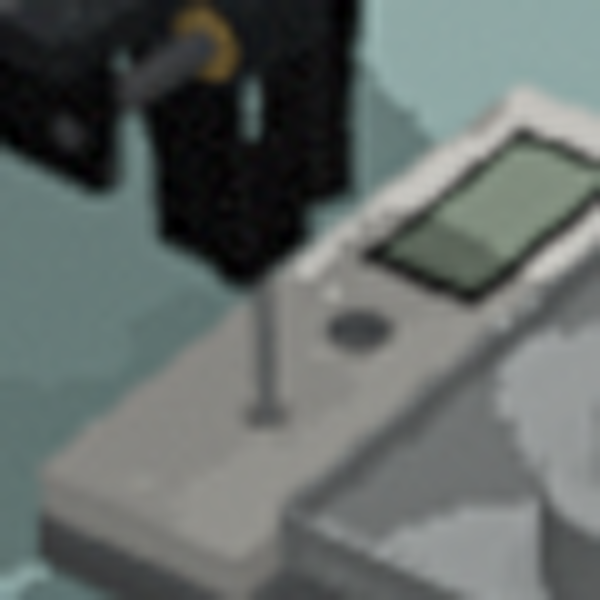

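The tip is in the hole again with no contact force. Pressing.

```bash
python3 -m crank '[0,0,0.006,0,0,0, 0,0,0.012,0,0,0, 0,0,0.018,0,0,0, 0,0,0.022,0,0,0]';python3 -m crank '[0,0,0.004,0,0,0, 0,0,0.006,0,0,0, 0,0,0.006,0,0,0]';python3 -m crank '[0,0,0.004,0,0,0, 0,0,0.004,0,0,0]'
```

```text
time: 42.55
tool_pos: [0.5226, -0.05, 0.0826]
eef_rot: [1.0, 0.027, 0.0, 0.0]
ft_force: [-0.3, -0.1, 3.2]
opening: 0.0237
time: 42.85
tool_pos: [0.5226, -0.05, 0.0812]
eef_rot: [1.0, 0.027, 0.0, 0.0]
ft_force: [-0.4, 0.8, 4.0]
opening: 0.0237
time: 43.05
tool_pos: [0.5227, -0.05, 0.0808]
eef_rot: [1.0, 0.027, 0.0, 0.0]
ft_force: [-1.7, 0.8, 9.3]
opening: 0.0242
```

```bash
python3 -m crank '[0,0,0.004,0,0,0, 0,0,0.004,0,0,0]'
```

```text
time: 43.25
tool_pos: [0.5228, -0.05, 0.0805]
eef_rot: [1.0, 0.027, 0.001, 0.0]
ft_force: [-1.7, 0.5, 14.9]
opening: 0.0239
```

Fully in (14.9 N against the stop, tip z ≈0.025). Retract and rehang.

```bash
python3 -m crank '[0,0,0,0,0,0, 0,0,-0.03,0,0,0, 0,0,-0.1,0,0,0, 0,0,-0.25,0,0,0, 0,0,-0.41,0,0,0]';python3 -m crank '[0,0,0,0,0,0, 0,0,0,0,0,0]'; python3 - <<'E'
from h import *
rows([.547,-.2533,.185],np.radians(93))
E
```

```text
time: 43.75
tool_pos: [0.5212, -0.0496, 0.1812]
eef_rot: [1.0, 0.027, -0.002, -0.001]
ft_force: [1.3, -1.0, -1.3]
opening: 0.0236
time: 43.95
tool_pos: [0.5225, -0.05, 0.1818]
eef_rot: [1.0, 0.027, 0.001, 0.0]
ft_force: [0.2, 1.1, -0.5]
opening: 0.0237
now [ 0.5225 -0.05    0.1818] shift [ 0.0544  0.8174 -0.0122] turn [ 0.0002 -0.0004  0.0003]
```

```bash
python3 -m crank '[0.01,0.16,-0.01,0,0,0, 0.02,0.32,-0.01,0,0,0, 0.04,0.48,-0.01,0,0,0, 0.052,0.65,-0.01,0,0,0, 0.054,0.817,-0.01,0,0,0]';python3 -m crank '[0,0,0,0,0,0, 0,0,0.08,0,0,0, 0,0,0.2,0,0,0, 0,0,0.2,0,0,0, 0,0,0.2,0,0,0]'; python3 - <<'E'
from h import *
s=snapshot("scene");crop(s,200,150,350,330,4,"pics/s28.png")
rows([.62,-.2495,.133],np.radians(93))
E
```

```text
time: 44.45
tool_pos: [0.5458, -0.254, 0.1813]
eef_rot: [1.0, 0.027, -0.002, -0.001]
ft_force: [1.5, 0.4, -0.8]
opening: 0.0239
time: 44.95
tool_pos: [0.5456, -0.2518, 0.1323]
eef_rot: [1.0, 0.027, -0.002, -0.001]
ft_force: [-0.4, 0.4, -0.7]
opening: 0.0238
now [ 0.5467 -0.2526  0.1336] shift [0.2935 0.0035 0.0022] turn [-0.0003  0.0003  0.0004]
```

View pics/s28.png

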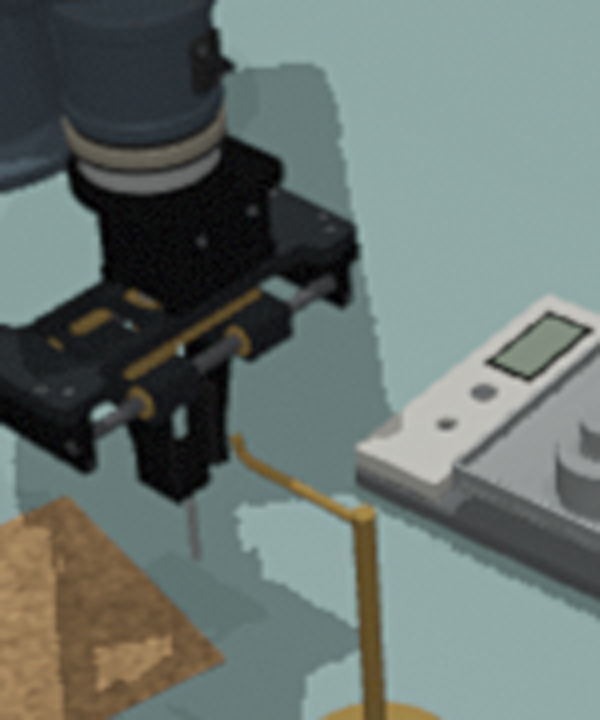

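```bash
python3 -m crank '[0.05,0,0,0,0,0, 0.12,0,0,0,0,0, 0.19,0,0,0,0,0, 0.26,0,0,0,0,0, 0.292,0,0,0,0,0]';python3 -m crank '[0,0,0,0,0,0, 0,0,0.03,0,0,0, 0,0,0.06,0,0,0, 0,0,0.068,0,0,0, 0,0,0.068,0,0,0]';python3 -m crank '[0,0,0.003,0,0,0, 0,0,0.003,0,0,0]'
```

```text
time: 45.5
tool_pos: [0.6228, -0.2494, 0.1356]
eef_rot: [1.0, 0.027, 0.002, 0.001]
ft_force: [0.7, -0.2, -0.7]
opening: 0.0237
time: 46.0
tool_pos: [0.6188, -0.2492, 0.1165]
eef_rot: [1.0, 0.026, -0.001, -0.0]
ft_force: [-0.1, 0.6, -0.6]
opening: 0.0235
time: 46.2
tool_pos: [0.6193, -0.2494, 0.1163]
eef_rot: [1.0, 0.026, -0.0, -0.0]
ft_force: [-0.8, 0.4, 1.4]
opening: 0.0236
```

```bash
python3 -m crank '[0,0,0,0,0,0, 0,0,0,0,0,0, 0,0,0,0,0,0, 0,0,0,0,0,0, 0,0,0,0,0,0]' 0; python3 -m crank '[0,0,0,0,0,0, 0,0,0,0,0,0, 0,0,-0.03,0,0,0, 0,0,-0.12,0,0,0, 0,0,-0.25,0,0,0]' -0.3; python3 -m crank '[0,0,-0.12,0,0,0, 0,0,-0.24,0,0,0, 0,-0.15,-0.24,0,0,0, 0,-0.35,-0.24,0,0,0, 0,-0.5,-0.24,0,0,0]';python3 - <<'E'
from h import *
s=snapshot("scene");crop(s,90,150,430,370,2.3,"pics/s29.png");crop(s,245,245,315,365,5,"pics/s29b.png")
print(sense()["tool_pos"])
E
```

```text
time: 46.7
tool_pos: [0.6197, -0.2493, 0.1161]
eef_rot: [1.0, 0.027, -0.0, -0.0]
ft_force: [-0.0, 0.8, -0.9]
opening: 0.0429
time: 47.2
tool_pos: [0.6184, -0.2486, 0.1777]
eef_rot: [1.0, 0.027, -0.002, -0.001]
ft_force: [0.2, -0.1, 0.5]
opening: 0.0563
time: 47.7
tool_pos: [0.6126, -0.1225, 0.2398]
eef_rot: [1.0, 0.026, 0.0, -0.0]
ft_force: [-0.3, 0.3, 0.0]
opening: 0.0568
[ 0.61145193 -0.11605225  0.23952804]
```

View pics/s29.png

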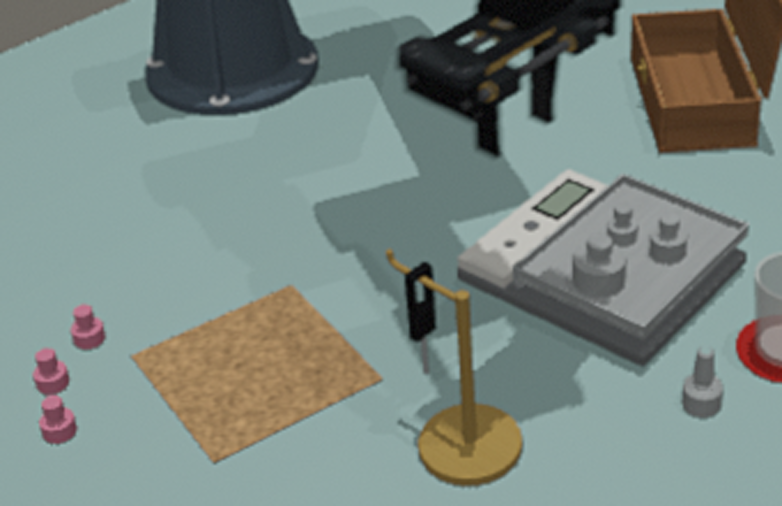

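View pics/s29b.png

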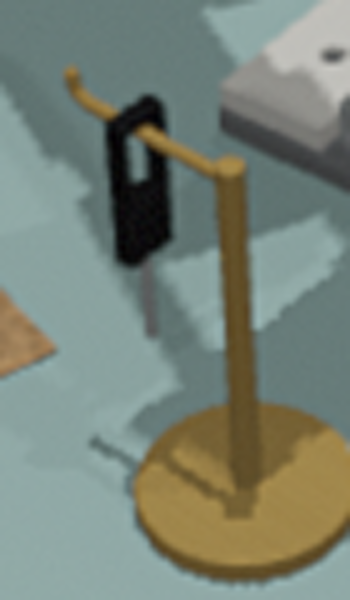

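The stylus hangs just as at the start, and the weights are untouched on the platform. Next, the weights go into the box, with the jaws along the box's long axis (yaw -40°). w500 first.

```bash
python3 - <<'E'
from h import *
rows([.637,-.043,.2],np.radians(140))
s=snapshot("scene")
def cp(pts,x0,y0,f):return [((x+.5)/f-.5+x0,(y+.5)/f-.5+y0) for x,y in pts]
for (x,y),h in(((600,244),.094),((669,223),.088),((623,212),.083)):print(plane(s,cp([(x,y)],90,150,2.3),h).round(4))
E
```

```text
now [ 0.6115 -0.1161  0.2395] shift [ 0.1189 -0.285   0.1597] turn [-0.0019 -0.0004 -0.2596]
[[ 0.6405 -0.048   0.094 ]]
[[0.6615 0.0257 0.088 ]]
[[0.6143 0.0148 0.083 ]]
```

```bash
python3 - <<'E'
from h import *
s=snapshot("scene")
crop(s,310,215,430,305,6,"pics/s30.png")
for P in([.637,-.043,.094],[.655,.034,.088],[.597,.0527,.083]):print((proj(s,P)-[310,215])*6+2.5)
E
```

```text
[[247.93039595 236.77003808]]
[[426.62491036 175.05776928]]
[[337.5093759  100.76734398]]
```

View pics/s30.png

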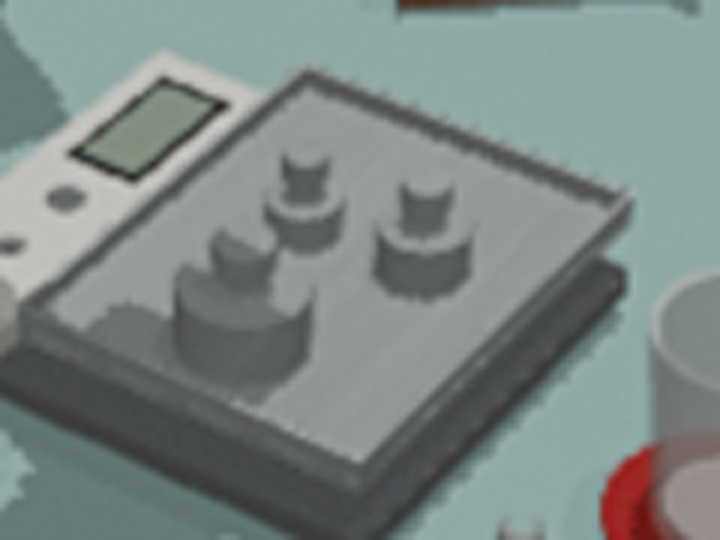

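```bash
python3 - <<'E'
from h import *
s=snapshot("scene")
def cp(pts,x0,y0,f):return [((x+.5)/f-.5+x0,(y+.5)/f-.5+y0) for x,y in pts]
print(plane(s,cp([(243,351),(422,269),(305,226)],310,215,6),.046))
for P in([.637,-.043,.046],[.655,.034,.046],[.597,.0527,.046]):print((proj(s,P)-[310,215])*6+2.5)
t=snapshot("top");crop(t,255,175,355,285,5,"pics/t30.png")
E
```

```text
[[ 0.63932524 -0.04720231  0.046     ]
 [ 0.65599116  0.03295202  0.046     ]
 [ 0.60749864  0.02339039  0.046     ]]
[[245.9437635  342.73379844]]
[[421.72789078 266.57531175]]
[[334.68576396 180.04677856]]
```

View pics/t30.png

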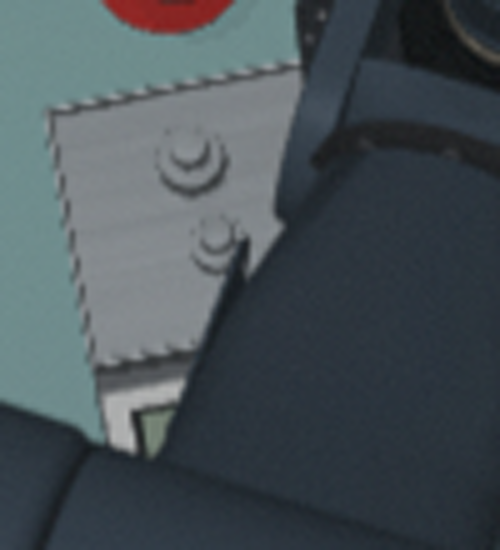

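w100 has been knocked: it now stands at about (0.607,0.023) instead of (0.597,0.053), still upright on the platform. The 36 s picture already showed it there, so before the second press. w500 and w200 are where I left them. Going for w500.

```bash
python3 -m crank '[0.03,-0.07,0,0,0,-0.045, 0.06,-0.14,0,0,0,-0.09, 0.1,-0.21,0,0,0,-0.135, 0.119,-0.285,0,0,0,-0.18, 0.119,-0.285,0.05,0,0,-0.225]' -0.15; python3 -m crank '[0,0,0,0,0,-0.035, 0,0,0,0,0,-0.035, 0,0,0,0,0,-0.035]'; python3 - <<'E'
from h import *
rows([.637,-.0431,.12],np.radians(140))
t=snapshot("top");s=snapshot("scene")
crop(s,310,150,430,305,4,"pics/s31.png")
E
```

```text
time: 48.45
tool_pos: [0.6412, -0.0516, 0.2279]
eef_rot: [0.928, 0.374, 0.002, 0.001]
ft_force: [-0.4, -0.0, -0.3]
opening: 0.0503
time: 48.75
tool_pos: [0.6395, -0.0532, 0.2263]
eef_rot: [0.908, 0.42, 0.0, 0.0]
ft_force: [0.2, -0.7, -0.1]
opening: 0.0502
now [ 0.6395 -0.0532  0.2263] shift [ 0.0241 -0.034   0.4253] turn [ 0.0003 -0.0001 -0.0021]
```

View pics/s31.png

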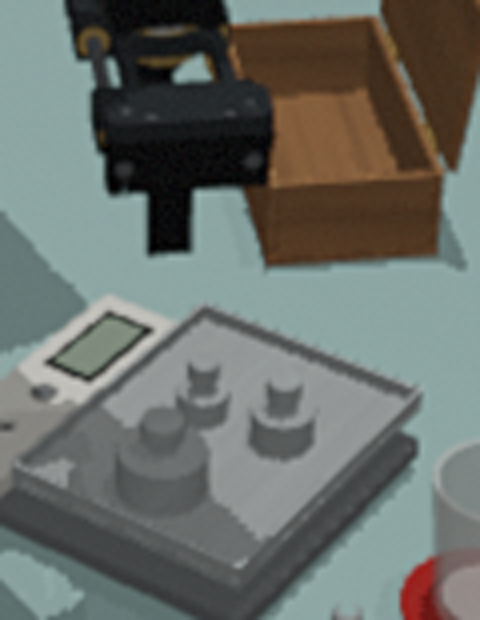

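```bash
python3 -m crank '[0.024,-0.034,0.1,0,0,0, 0.024,-0.034,0.25,0,0,0, 0.024,-0.034,0.4,0,0,0, 0.024,-0.034,0.5,0,0,0, 0.024,-0.034,0.5,0,0,0]'; python3 -m crank '[0,0,0,0,0,0, 0,0,0,0,0,0]';python3 - <<'E'
from h import *
rows([.637,-.0431,.077],np.radians(140))
s=snapshot("scene")
crop(s,310,150,430,305,4,"pics/s32.png")
E
```

```text
time: 49.35
tool_pos: [0.6335, -0.0415, 0.0974]
eef_rot: [0.907, 0.421, -0.003, -0.003]
ft_force: [-0.2, 0.2, 0.5]
opening: 0.0505
time: 49.55
tool_pos: [0.638, -0.0422, 0.1032]
eef_rot: [0.907, 0.421, 0.002, 0.001]
ft_force: [-0.9, 1.2, 0.1]
opening: 0.0499
now [ 0.638  -0.0422  0.1032] shift [-0.0054 -0.0012  0.1048] turn [ 0.0012 -0.0006 -0.001 ]
```

View pics/s32.png

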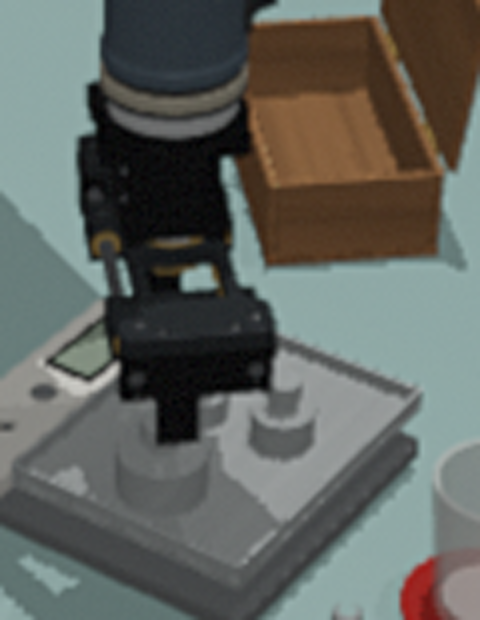

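```bash
python3 -m crank '[-0.011,0.004,0.04,0,0,0, -0.011,0.004,0.08,0,0,0, -0.011,0.004,0.1,0,0,0, -0.011,0.004,0.1,0,0,0]'; python3 -m crank '[0,0,0,0,0,0, 0,0,0,0,0,0, 0,0,0,0,0,0, 0,0,0,0,0,0, 0,0,0,0,0,0]' 1;python3 -m crank '[0,0,0,0,0,0, 0,0,0,0,0,0, 0,0,0,0,0,0]'
```

```text
time: 50.0
tool_pos: [0.6343, -0.0443, 0.0749]
eef_rot: [0.907, 0.421, -0.001, -0.001]
ft_force: [-0.2, -0.1, -0.7]
opening: 0.0497
time: 50.5
tool_pos: [0.6352, -0.0442, 0.0764]
eef_rot: [0.907, 0.421, -0.0, -0.0]
ft_force: [-0.7, 1.0, 2.1]
opening: 0.0233
time: 50.8
tool_pos: [0.6352, -0.0442, 0.0764]
eef_rot: [0.907, 0.421, -0.0, -0.0]
ft_force: [-1.7, 1.2, 2.9]
opening: 0.023
```

Gripped (23 mm). Lift and carry to the box.

```bash
python3 -m crank '[0,0,-0.05,0,0,0, 0,0,-0.15,0,0,0, 0,0,-0.3,0,0,0, 0,0,-0.5,0,0,0, 0,0,-0.6,0,0,0]';python3 - <<'E'
from h import *
rows([.4962,.2799,.2],np.radians(140))
s=snapshot("scene")
crop(s,310,120,450,305,4,"pics/s33.png")
E
```

```text
time: 51.3
tool_pos: [0.637, -0.045, 0.2303]
eef_rot: [0.907, 0.421, 0.002, 0.002]
ft_force: [1.5, 0.4, -4.1]
opening: 0.0234
now [ 0.637  -0.045   0.2303] shift [ 0.6297 -1.2692  0.1157] turn [ 0.0018 -0.0008 -0.0008]
```

View pics/s33.png

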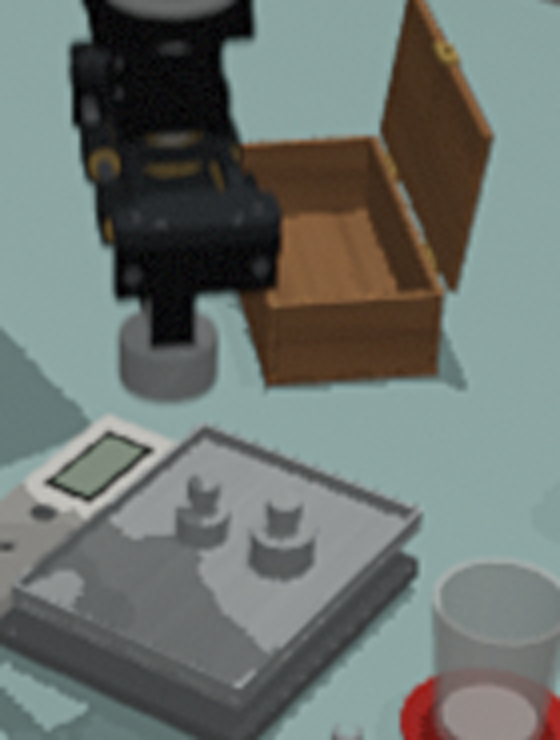

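```bash
python3 -m crank '[0.08,-0.16,0,0,0,0, 0.16,-0.32,0,0,0,0, 0.24,-0.48,0,0,0,0, 0.32,-0.64,0,0,0,0, 0.4,-0.8,0,0,0,0]';python3 -m crank '[0.08,-0.14,0,0,0,0, 0.16,-0.28,0.03,0,0,0, 0.21,-0.4,0.06,0,0,0, 0.21,-0.43,0.1,0,0,0, 0.21,-0.43,0.1,0,0,0]';python3 -m crank '[0,0,0,0,0,0]';python3 - <<'E'
from h import *
rows([.4962,.2799,.1],np.radians(140))
E
```

```text
time: 51.85
tool_pos: [0.545, 0.1621, 0.2246]
eef_rot: [0.907, 0.421, -0.001, -0.0]
ft_force: [0.3, 1.2, -4.8]
opening: 0.0227
time: 52.35
tool_pos: [0.4953, 0.2705, 0.1985]
eef_rot: [0.906, 0.423, -0.004, -0.0]
ft_force: [-0.4, -0.5, -4.9]
opening: 0.0229
time: 52.45
tool_pos: [0.4986, 0.2695, 0.2003]
eef_rot: [0.907, 0.421, -0.001, 0.0]
ft_force: [0.9, -0.2, -4.6]
opening: 0.023
now [0.4986 0.2695 0.2003] shift [ 0.0264 -0.0339  0.4012] turn [-0.      0.0006 -0.0008]
```

```bash
python3 -m crank '[0.02,-0.034,0.1,0,0,0, 0.02,-0.034,0.2,0,0,0, 0.02,-0.034,0.35,0,0,0, 0.02,-0.034,0.36,0,0,0, 0.02,-0.034,0.36,0,0,0]';python3 - <<'E'
from h import *
rows([.4962,.2799,.0364],np.radians(140))
s=snapshot("scene");t=snapshot("top")
crop(s,340,90,460,230,5,"pics/s34.png");crop(t,110,200,260,350,4,"pics/t34.png")
E
```

```text
time: 52.95
tool_pos: [0.4959, 0.2785, 0.1109]
eef_rot: [0.907, 0.421, -0.001, 0.0]
ft_force: [0.7, -0.1, -3.8]
opening: 0.0232
now [0.4959 0.2785 0.1109] shift [ 0.0053 -0.0025  0.2979] turn [-0.0002  0.0004 -0.0014]
```

View pics/s34.png

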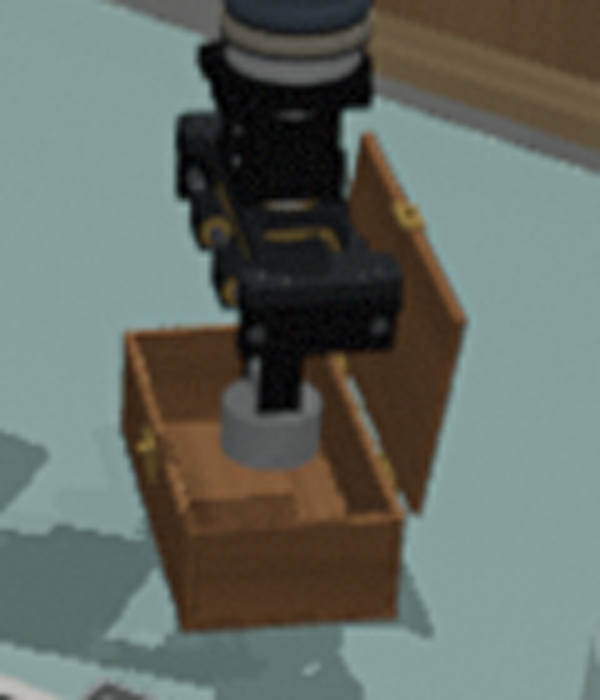

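View pics/t34.png

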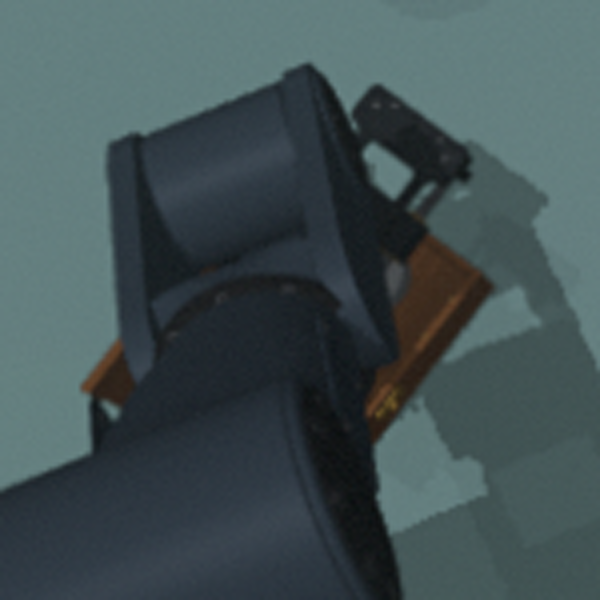

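w500 is well inside the rim (scene crop (270,430)) and clear of the lid. Lowering.

```bash
python3 -m crank '[0.003,0,0.08,0,0,0, 0.003,0,0.18,0,0,0, 0.003,0,0.26,0,0,0, 0.003,0,0.28,0,0,0, 0.003,0,0.28,0,0,0]';python3 -m crank '[0,0,0.004,0,0,0, 0,0,0.008,0,0,0, 0,0,0.01,0,0,0]';python3 -m crank '[0,0,0.004,0,0,0, 0,0,0.008,0,0,0, 0,0,0.008,0,0,0]'
```

```text
time: 53.55
tool_pos: [0.4968, 0.2805, 0.0421]
eef_rot: [0.907, 0.421, 0.001, 0.0]
ft_force: [-0.0, -0.2, -4.5]
opening: 0.0231
time: 53.85
tool_pos: [0.4966, 0.2805, 0.0397]
eef_rot: [0.907, 0.421, 0.001, 0.0]
ft_force: [-0.3, -0.3, -5.6]
opening: 0.0228
time: 54.15
tool_pos: [0.4958, 0.2803, 0.0366]
eef_rot: [0.907, 0.421, -0.0, -0.0]
ft_force: [-0.2, -0.5, -4.6]
opening: 0.0229
```

```bash
python3 -m crank '[0,0,0.003,0,0,0, 0,0,0.004,0,0,0, 0,0,0.004,0,0,0]';python3 -m crank '[0,0,0.003,0,0,0, 0,0,0.005,0,0,0, 0,0,0.005,0,0,0]'
```

```text
time: 54.45
tool_pos: [0.4959, 0.2802, 0.0364]
eef_rot: [0.907, 0.421, 0.0, 0.0]
ft_force: [-1.1, -1.7, 4.6]
opening: 0.0225
time: 54.75
tool_pos: [0.4959, 0.2801, 0.0364]
eef_rot: [0.907, 0.421, 0.0, 0.0]
ft_force: [-4.2, -2.8, 13.1]
opening: 0.0231
```

Contact at the expected height. Release to a 35 mm opening and rise.

```bash
python3 -m crank '[0,0,-0.007,0,0,0, 0,0,-0.007,0,0,0, 0,0,-0.007,0,0,0, 0,0,-0.007,0,0,0]' 0.2;python3 -m crank '[0,0,-0.05,0,0,0, 0,0,-0.15,0,0,0, 0,0,-0.35,0,0,0, 0,0,-0.55,0,0,0, 0,0,-0.7,0,0,0]';python3 -m crank '[-0.08,0.15,0,0,0,0, -0.16,0.3,0,0,0,0, -0.24,0.45,0,0,0,0, -0.32,0.6,0,0,0,0, -0.4,0.75,0,0,0,0]';python3 - <<'E'
from h import *
rows([.607,.0235,.2],np.radians(140))
s=snapshot("scene");t=snapshot("top")
crop(s,310,100,450,310,3.5,"pics/s35.png");crop(t,110,170,360,350,3,"pics/t35.png")
E
```

```text
time: 55.15
tool_pos: [0.4961, 0.2804, 0.0359]
eef_rot: [0.907, 0.421, 0.0, -0.0]
ft_force: [0.6, 0.4, -0.1]
opening: 0.0344
time: 55.65
tool_pos: [0.4966, 0.2807, 0.215]
eef_rot: [0.907, 0.421, 0.002, 0.0]
ft_force: [0.5, 0.2, 0.4]
opening: 0.0349
time: 56.15
tool_pos: [0.5751, 0.0814, 0.2121]
eef_rot: [0.907, 0.422, 0.0, 0.0]
ft_force: [0.2, 0.2, 0.2]
opening: 0.0348
now [0.5751 0.0814 0.2121] shift [-0.0949  0.247   0.0486] turn [ 0.0002 -0.0002 -0.0008]
```

View pics/s35.png

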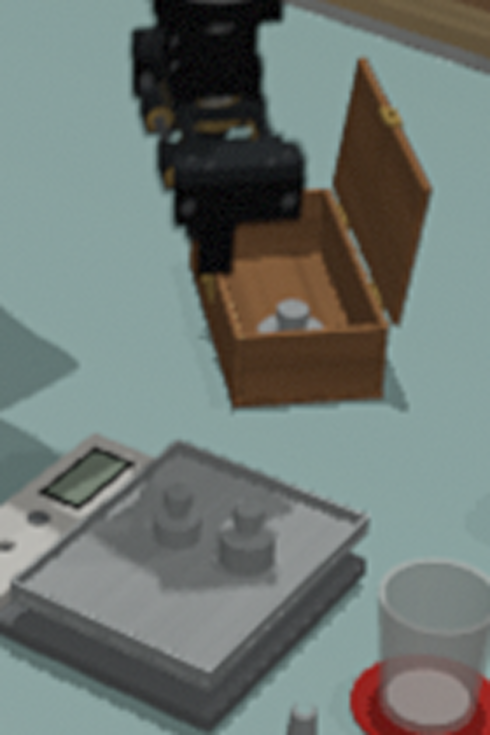

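View pics/t35.png

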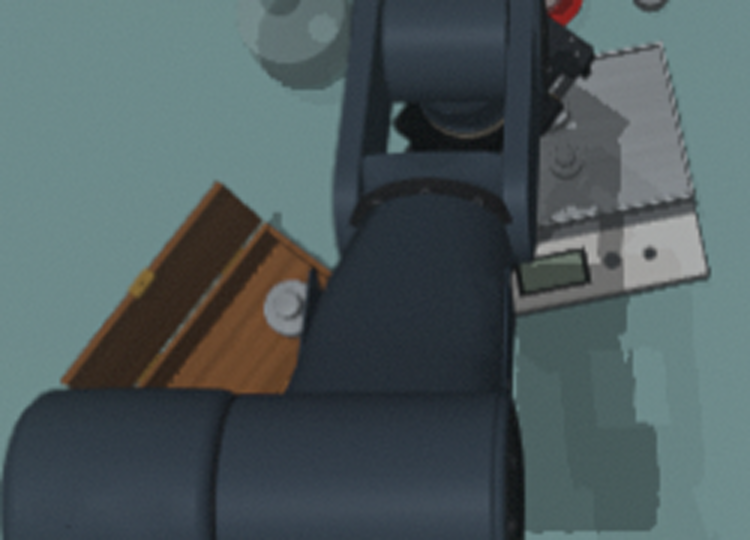

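w500 stands upright in the box (top crop (290,305)). Refining the moved w100 from both views: knob at scene crop (179,491), top crop (570,156).

```bash
python3 - <<'E'
from h import *
s=snapshot("scene");t=snapshot("top")
def cp(pts,x0,y0,f):return [((x+.5)/f-.5+x0,(y+.5)/f-.5+y0) for x,y in pts]
print(plane(s,cp([(179,490),(251,510)],310,100,3.5),.083).round(4))
print(plane(t,cp([(570,156)],110,170,3),.083).round(4),plane(t,cp([(565,160)],110,170,3),.063).round(4))
crop(t,280,180,350,260,8,"pics/t36.png");crop(s,340,225,400,275,10,"pics/s36.png")
E
```

```text
[[0.6092 0.0214 0.083 ]
 [0.6557 0.0358 0.083 ]]
[[0.6062 0.0174 0.083 ]] [[0.6078 0.0227 0.063 ]]
```

View pics/t36.png

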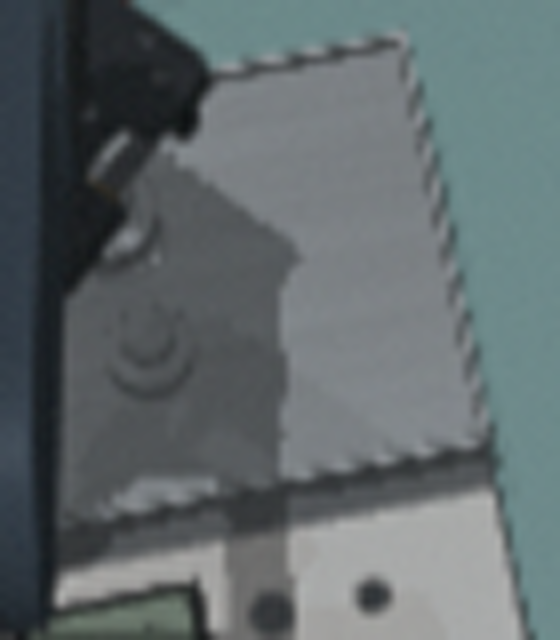

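View pics/s36.png

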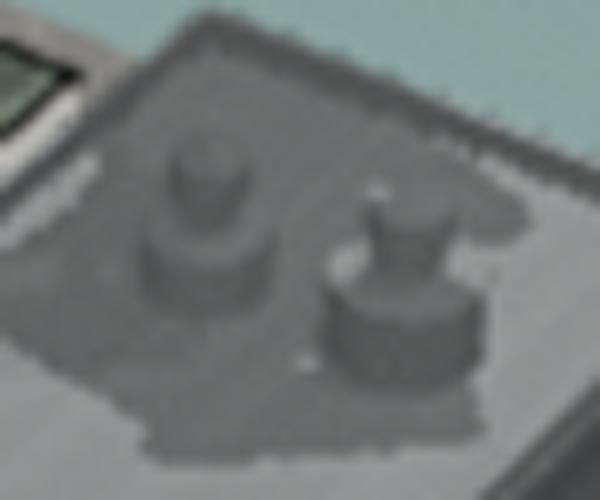

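```bash
python3 - <<'E'
from h import *
s=snapshot("scene");t=snapshot("top")
def cp(pts,x0,y0,f):return [((x+.5)/f-.5+x0,(y+.5)/f-.5+y0) for x,y in pts]
print(plane(s,cp([(209,152)],340,225,10),.083).round(4),plane(s,cp([(407,205)],340,225,10),.088).round(4))
print(plane(t,cp([(150,332)],280,180,8),.083).round(4),plane(t,cp([(150,352)],280,180,8),.063).round(4))
rows([.6075,.022,.1],np.radians(140))
E
```

```text
[[0.6089 0.0206 0.083 ]] [[0.6573 0.0297 0.088 ]]
[[0.6081 0.0209 0.083 ]] [[0.6062 0.0219 0.063 ]]
now [0.5739 0.0838 0.2114] shift [-0.1024  0.2622  0.4454] turn [-0.0003  0.     -0.0007]
```

```bash
python3 -m crank '[-0.05,0.13,0.05,0,0,0, -0.1,0.26,0.15,0,0,0, -0.1,0.26,0.3,0,0,0, -0.1,0.26,0.42,0,0,0, -0.1,0.26,0.42,0,0,0]' 0.1;python3 -m crank '[0,0,0,0,0,0, 0,0,0,0,0,0]';python3 - <<'E'
from h import *
rows([.608,.021,.066],np.radians(140))
s=snapshot("scene")
crop(s,310,170,430,300,5,"pics/s37.png")
E
```

```text
time: 56.95
tool_pos: [0.6041, 0.0238, 0.1021]
eef_rot: [0.906, 0.422, -0.004, -0.003]
ft_force: [-0.9, 0.6, -0.2]
opening: 0.0391
time: 57.15
tool_pos: [0.6095, 0.0228, 0.1081]
eef_rot: [0.907, 0.422, 0.001, 0.001]
ft_force: [0.2, -0.6, 0.3]
opening: 0.039
now [0.6095 0.0228 0.1081] shift [-0.0096 -0.0004  0.1685] turn [ 0.0009 -0.0006 -0.0003]
```

View pics/s37.png

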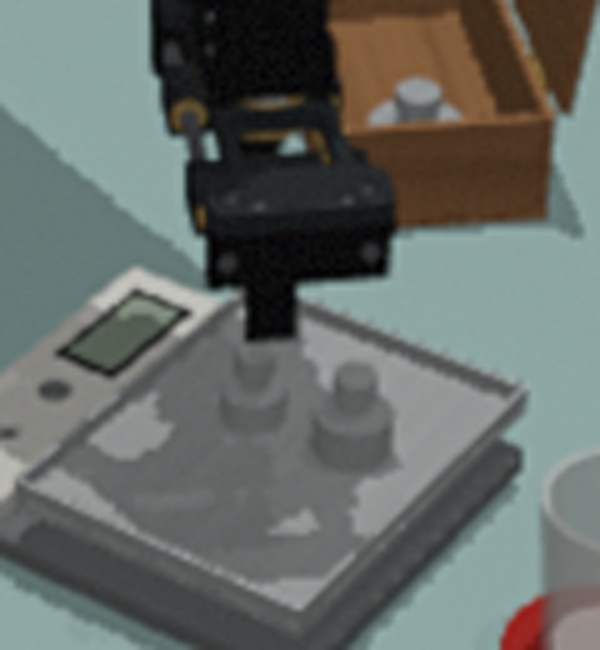

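```bash
python3 -m crank '[-0.014,0,0.05,0,0,0, -0.014,0,0.12,0,0,0, -0.014,0,0.168,0,0,0, -0.014,0,0.168,0,0,0]'; python3 -m crank '[0,0,0,0,0,0, 0,0,0,0,0,0, 0,0,0,0,0,0, 0,0,0,0,0,0, 0,0,0,0,0,0]' 1;python3 -m crank '[0,0,0,0,0,0, 0,0,0,0,0,0]'; python3 -m crank '[0,0,-0.05,0,0,0, 0,0,-0.15,0,0,0, 0,0,-0.3,0,0,0, 0,0,-0.5,0,0,0, 0,0,-0.6,0,0,0]'; python3 - <<'E'
from h import *
rows([.4193,.3642,.2],np.radians(140))
s=snapshot("scene")
crop(s,310,130,430,300,4,"pics/s38.png")
E
```

```text
time: 57.6
tool_pos: [0.6045, 0.0193, 0.0625]
eef_rot: [0.907, 0.421, -0.002, -0.001]
ft_force: [-0.6, 0.4, -0.7]
opening: 0.039
time: 58.1
tool_pos: [0.6064, 0.0192, 0.0648]
eef_rot: [0.907, 0.421, 0.001, 0.0]
ft_force: [0.2, 0.8, 3.3]
opening: 0.0171
time: 58.3
tool_pos: [0.6064, 0.0192, 0.0647]
eef_rot: [0.907, 0.421, 0.0, 0.0]
ft_force: [0.6, -0.4, 4.1]
opening: 0.0169
time: 58.8
tool_pos: [0.6076, 0.019, 0.2187]
eef_rot: [0.907, 0.421, 0.003, 0.002]
ft_force: [0.5, 0.8, -0.5]
opening: 0.0169
now [0.6076 0.019  0.2187] shift [ 0.5693 -1.4664  0.0691] turn [ 0.0017 -0.001  -0.0008]
```

View pics/s38.png

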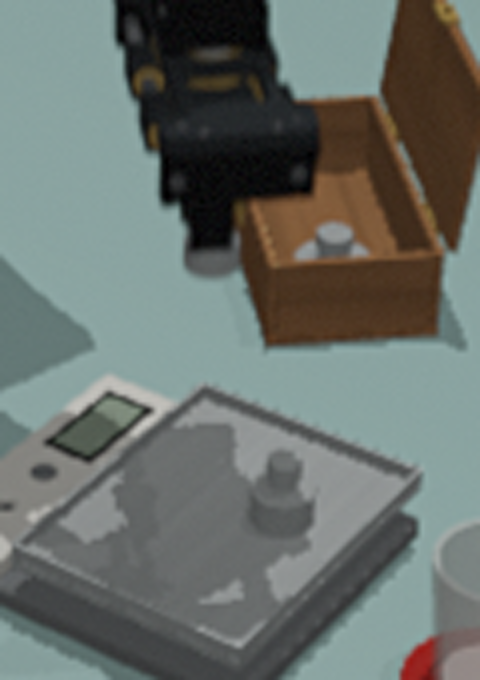

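```bash
python3 -m crank '[0.06,-0.16,0,0,0,0, 0.12,-0.32,0,0,0,0, 0.18,-0.48,0,0,0,0, 0.25,-0.64,0,0,0,0, 0.32,-0.8,0,0,0,0]';python3 -m crank '[0.06,-0.16,0,0,0,0, 0.12,-0.32,0.02,0,0,0, 0.18,-0.48,0.04,0,0,0, 0.24,-0.6,0.06,0,0,0, 0.24,-0.62,0.06,0,0,0]';python3 -m crank '[0,0,0,0,0,0]';python3 - <<'E'
from h import *
rows([.4193,.3642,.1],np.radians(140))
E
```

```text
time: 59.35
tool_pos: [0.5031, 0.2104, 0.2138]
eef_rot: [0.907, 0.421, -0.001, -0.0]
ft_force: [0.3, 0.6, -1.7]
opening: 0.0172
time: 59.85
tool_pos: [0.4221, 0.3577, 0.1982]
eef_rot: [0.906, 0.423, -0.001, -0.001]
ft_force: [-0.3, -0.8, -1.4]
opening: 0.0172
time: 59.95
tool_pos: [0.4235, 0.3555, 0.1986]
eef_rot: [0.906, 0.423, -0.001, 0.0]
ft_force: [0.1, -0.4, -1.3]
opening: 0.0168
now [0.4235 0.3555 0.1986] shift [ 0.0167 -0.0354  0.3946] turn [-0.0001  0.0006 -0.    ]
```

```bash
python3 -m crank '[0.01,-0.034,0.1,0,0,0, 0.01,-0.034,0.2,0,0,0, 0.01,-0.034,0.35,0,0,0, 0.01,-0.034,0.36,0,0,0, 0.01,-0.034,0.36,0,0,0]';python3 - <<'E'
from h import *
rows([.4193,.3642,.0247],np.radians(140))
s=snapshot("scene")
crop(s,340,80,460,230,5,"pics/s39.png")
E
```

```text
time: 60.45
tool_pos: [0.4203, 0.3613, 0.1088]
eef_rot: [0.907, 0.421, -0.001, 0.0]
ft_force: [1.2, -0.4, -1.0]
opening: 0.0168
now [0.4203 0.3613 0.1088] shift [ 0.0071 -0.0105  0.3363] turn [-0.0002  0.0007 -0.0014]
```

View pics/s39.png

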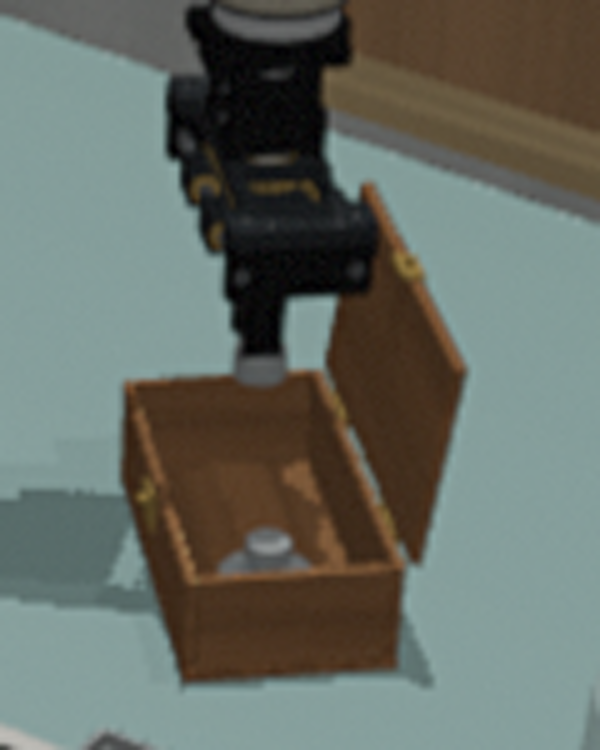

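```bash
python3 -m crank '[0,-0.005,0.08,0,0,0, 0,-0.005,0.18,0,0,0, 0,-0.005,0.28,0,0,0, 0,-0.005,0.315,0,0,0, 0,-0.005,0.315,0,0,0]';python3 -m crank '[0,0,0.004,0,0,0, 0,0,0.008,0,0,0, 0,0,0.01,0,0,0]';python3 -m crank '[0,0,0.004,0,0,0, 0,0,0.008,0,0,0, 0,0,0.008,0,0,0]'
```

```text
time: 61.0
tool_pos: [0.4196, 0.3633, 0.0308]
eef_rot: [0.907, 0.421, 0.0, 0.0]
ft_force: [-0.6, -0.3, -1.5]
opening: 0.0168
time: 61.3
tool_pos: [0.4198, 0.3638, 0.029]
eef_rot: [0.907, 0.421, 0.001, -0.0]
ft_force: [-0.5, -0.5, -1.2]
opening: 0.017
time: 61.6
tool_pos: [0.419, 0.3634, 0.0259]
eef_rot: [0.907, 0.421, -0.0, 0.0]
ft_force: [-0.0, -0.0, -0.1]
opening: 0.0166
```

```bash
python3 -m crank '[0,0,0.004,0,0,0, 0,0,0.006,0,0,0, 0,0,0.006,0,0,0]';python3 -m crank '[0,0,0.003,0,0,0, 0,0,0.004,0,0,0]'
```

```text
time: 61.9
tool_pos: [0.4191, 0.3635, 0.0247]
eef_rot: [0.907, 0.421, 0.0, -0.0]
ft_force: [-0.7, 0.0, 2.7]
opening: 0.0168
time: 62.1
tool_pos: [0.4191, 0.3635, 0.0247]
eef_rot: [0.907, 0.421, 0.0, -0.0]
ft_force: [-2.2, -0.6, 12.4]
opening: 0.0167
```

```bash
python3 -m crank '[0,0,-0.006,0,0,0, 0,0,-0.006,0,0,0, 0,0,-0.006,0,0,0, 0,0,-0.006,0,0,0]' 0.25;python3 -m crank '[0,0,-0.05,0,0,0, 0,0,-0.15,0,0,0, 0,0,-0.35,0,0,0, 0,0,-0.55,0,0,0, 0,0,-0.72,0,0,0]';python3 -m crank '[-0.07,0.16,0,0,0,0, -0.14,0.32,0,0,0,0, -0.21,0.48,0,0,0,0, -0.28,0.64,0,0,0,0, -0.35,0.8,0,0,0,0]';python3 - <<'E'
from h import *
rows([.655,.034,.11],np.radians(140))
s=snapshot("scene")
crop(s,310,100,450,310,3.5,"pics/s40.png")
E
```

```text
time: 62.5
tool_pos: [0.419, 0.3633, 0.0246]
eef_rot: [0.907, 0.421, -0.0, 0.0]
ft_force: [0.8, 0.7, 0.2]
opening: 0.0311
time: 63.0
tool_pos: [0.4193, 0.3635, 0.2082]
eef_rot: [0.907, 0.421, 0.001, -0.0]
ft_force: [1.1, 0.5, -0.3]
opening: 0.0324
time: 63.5
tool_pos: [0.5159, 0.166, 0.2059]
eef_rot: [0.907, 0.422, 0.0, 0.0]
ft_force: [1.2, -0.4, 0.1]
opening: 0.0326
now [0.5159 0.166  0.2059] shift [-0.0451  0.7655  0.384 ] turn [ 0.0002 -0.0002 -0.0008]
```

View pics/s40.png

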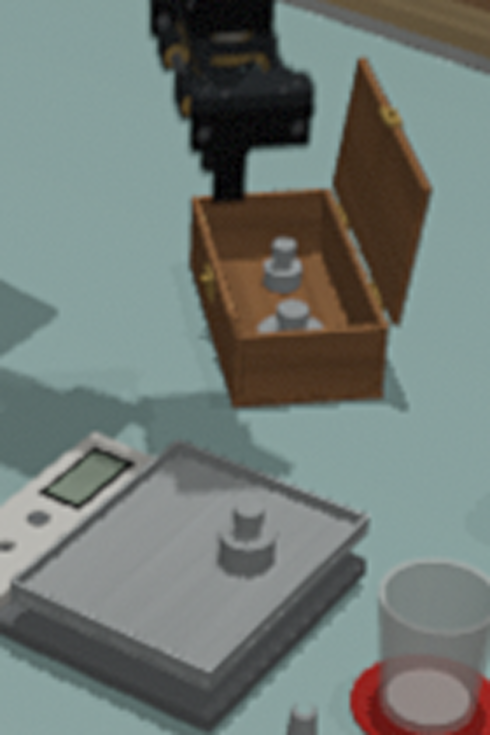

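w100 and w500 stand upright in the box. w200 is unmoved on the platform at crop (247,540); picking it next.

```bash
python3 -m crank '[-0.01,0.16,0.03,0,0,0, -0.02,0.32,0.06,0,0,0, -0.03,0.48,0.1,0,0,0, -0.045,0.64,0.2,0,0,0, -0.045,0.74,0.3,0,0,0]' -0.1;python3 -m crank '[0,0,0.05,0,0,0, 0,0,0.05,0,0,0, 0,0,0.05,0,0,0]';python3 - <<'E'
from h import *
rows([.6552,.033,.0695],np.radians(140))
s=snapshot("scene")
crop(s,310,150,430,300,5,"pics/s41.png")
E
```

```text
time: 64.05
tool_pos: [0.6524, 0.0371, 0.1307]
eef_rot: [0.907, 0.421, 0.002, 0.001]
ft_force: [0.6, 0.3, 0.5]
opening: 0.0477
time: 64.35
tool_pos: [0.6487, 0.0407, 0.1179]
eef_rot: [0.907, 0.422, -0.0, -0.0]
ft_force: [0.2, 0.6, -0.0]
opening: 0.0475
now [0.6487 0.0407 0.1179] shift [-0.0066  0.0401  0.1935] turn [-0.0004  0.0001 -0.0006]
```

View pics/s41.png

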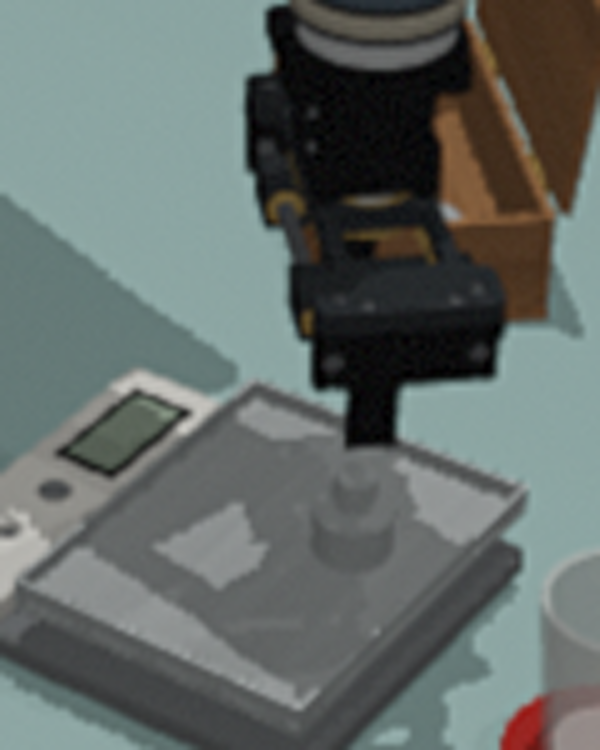

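```bash
python3 -m crank '[-0.01,0.04,0.03,0,0,0, -0.01,0.04,0.06,0,0,0, -0.01,0.04,0.12,0,0,0, -0.01,0.04,0.18,0,0,0, -0.01,0.04,0.192,0,0,0]';python3 -m crank '[0,0,0,0,0,0, 0,0,0,0,0,0]'; python3 -m crank '[0,0,0,0,0,0, 0,0,0,0,0,0, 0,0,0,0,0,0, 0,0,0,0,0,0, 0,0,0,0,0,0]' 1;python3 -m crank '[0,0,0,0,0,0, 0,0,0,0,0,0]'; python3 -m crank '[0,0,-0.05,0,0,0, 0,0,-0.15,0,0,0, 0,0,-0.3,0,0,0, 0,0,-0.5,0,0,0, 0,0,-0.6,0,0,0]'; python3 - <<'E'
from h import *
rows([.437,.3075,.2],np.radians(140))
s=snapshot("scene")
crop(s,310,100,430,300,4,"pics/s42.png")
E
```

```text
time: 64.9
tool_pos: [0.6534, 0.0316, 0.0663]
eef_rot: [0.907, 0.421, -0.002, -0.002]
ft_force: [-0.4, -0.0, -0.3]
opening: 0.0479
time: 65.1
tool_pos: [0.6558, 0.0313, 0.0692]
eef_rot: [0.907, 0.421, -0.0, -0.0]
ft_force: [0.0, -1.2, -0.5]
opening: 0.0481
time: 65.6
tool_pos: [0.6555, 0.0314, 0.0696]
eef_rot: [0.907, 0.421, -0.0, -0.0]
ft_force: [-0.3, 0.7, 0.6]
opening: 0.0194
time: 65.8
tool_pos: [0.6555, 0.0314, 0.0696]
eef_rot: [0.907, 0.421, -0.0, -0.0]
ft_force: [-0.9, 0.1, 1.9]
opening: 0.0194
time: 66.3
tool_pos: [0.6579, 0.0309, 0.2245]
eef_rot: [0.907, 0.421, 0.003, 0.002]
ft_force: [1.5, 0.4, -1.6]
opening: 0.0189
now [0.6579 0.0309 0.2245] shift [ 0.2754 -1.3892  0.0902] turn [ 0.002  -0.0013 -0.0009]
```

View pics/s42.png

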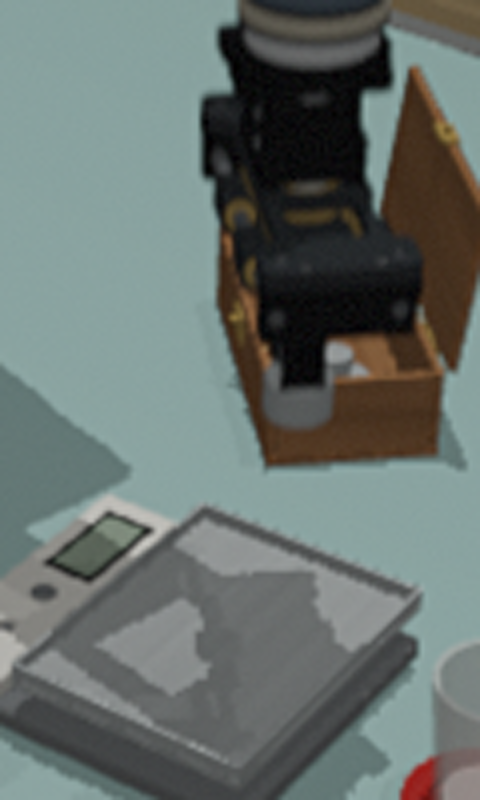

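```bash
python3 -m crank '[0.03,-0.16,0,0,0,0, 0.06,-0.32,0,0,0,0, 0.09,-0.48,0,0,0,0, 0.12,-0.64,0,0,0,0, 0.15,-0.8,0,0,0,0]';python3 -m crank '[0.03,-0.16,0,0,0,0, 0.06,-0.32,0.02,0,0,0, 0.09,-0.46,0.04,0,0,0, 0.11,-0.54,0.06,0,0,0, 0.11,-0.55,0.06,0,0,0]';python3 -m crank '[0,0,0,0,0,0]';python3 - <<'E'
from h import *
rows([.437,.3075,.1],np.radians(140))
E
```

```text
time: 66.85
tool_pos: [0.5255, 0.1897, 0.2191]
eef_rot: [0.907, 0.421, -0.0, -0.0]
ft_force: [0.1, 0.5, -1.8]
opening: 0.0193
time: 67.35
tool_pos: [0.4368, 0.2999, 0.2035]
eef_rot: [0.906, 0.423, -0.002, -0.0]
ft_force: [0.2, -0.0, -1.2]
opening: 0.019
time: 67.45
tool_pos: [0.4393, 0.2986, 0.2043]
eef_rot: [0.907, 0.422, -0.0, 0.0]
ft_force: [0.1, -0.1, -1.9]
opening: 0.0189
now [0.4393 0.2986 0.2043] shift [ 0.0215 -0.0301  0.4171] turn [ 0.0001  0.0002 -0.0004]
```

```bash
python3 -m crank '[0.017,-0.03,0.1,0,0,0, 0.017,-0.03,0.2,0,0,0, 0.017,-0.03,0.35,0,0,0, 0.017,-0.03,0.37,0,0,0, 0.017,-0.03,0.37,0,0,0]';python3 - <<'E'
from h import *
rows([.437,.3075,.0296],np.radians(140))
s=snapshot("scene");t=snapshot("top")
crop(s,340,80,460,230,5,"pics/s43.png")
E
```

```text
time: 67.95
tool_pos: [0.437, 0.3056, 0.1113]
eef_rot: [0.907, 0.421, -0.001, 0.0]
ft_force: [-0.1, 0.2, -1.1]
opening: 0.019
now [0.437  0.3056 0.1113] shift [ 0.0065 -0.0048  0.3269] turn [-0.0002  0.0007 -0.0013]
```

View pics/s43.png

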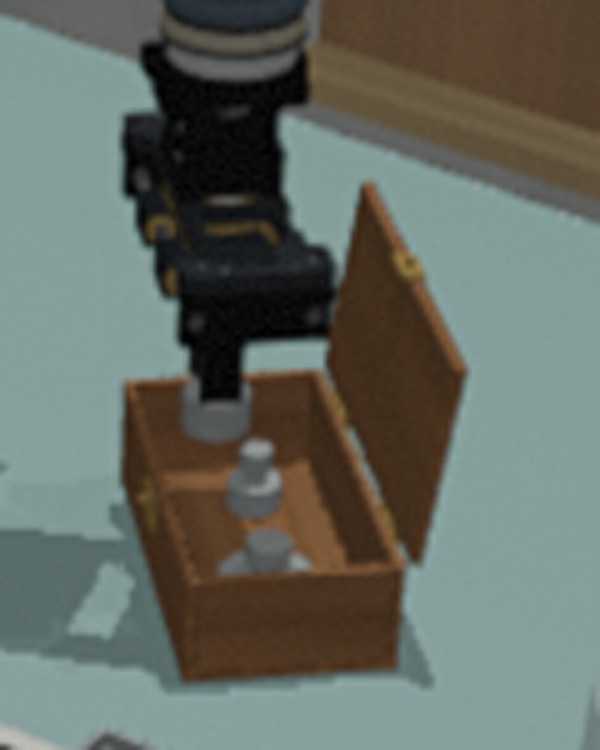

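w200 is over the free spot between the two placed weights: w100 at crop (255,485), w500 at (268,550). Lowering.

```bash
python3 -m crank '[0.006,-0.003,0.08,0,0,0, 0.006,-0.003,0.18,0,0,0, 0.006,-0.003,0.27,0,0,0, 0.006,-0.003,0.305,0,0,0, 0.006,-0.003,0.305,0,0,0]';python3 -m crank '[0,0,0.004,0,0,0, 0,0,0.008,0,0,0, 0,0,0.01,0,0,0]';python3 -m crank '[0,0,0.004,0,0,0, 0,0,0.008,0,0,0, 0,0,0.008,0,0,0]'
```

```text
time: 68.55
tool_pos: [0.4376, 0.3083, 0.036]
eef_rot: [0.907, 0.421, 0.0, 0.0]
ft_force: [0.9, 0.3, -1.6]
opening: 0.0191
time: 68.85
tool_pos: [0.4378, 0.3086, 0.0342]
eef_rot: [0.907, 0.421, 0.001, 0.0]
ft_force: [0.2, -0.1, -1.5]
opening: 0.0188
time: 69.15
tool_pos: [0.437, 0.3083, 0.0312]
eef_rot: [0.907, 0.421, -0.0, -0.0]
ft_force: [0.3, -0.0, -1.9]
opening: 0.0189
```

```bash
python3 -m crank '[0,0,0.004,0,0,0, 0,0,0.007,0,0,0, 0,0,0.007,0,0,0]';python3 -m crank '[0,0,0.003,0,0,0, 0,0,0.004,0,0,0]'
```

```text
time: 69.45
tool_pos: [0.437, 0.3083, 0.0296]
eef_rot: [0.907, 0.421, 0.0, -0.0]
ft_force: [-0.7, 0.2, 1.1]
opening: 0.0187
time: 69.65
tool_pos: [0.4371, 0.3083, 0.0295]
eef_rot: [0.907, 0.421, 0.0, 0.0]
ft_force: [-1.8, -0.5, 9.6]
opening: 0.0192
```

```bash
python3 -m crank '[0,0,-0.005,0,0,0, 0,0,-0.005,0,0,0, 0,0,-0.005,0,0,0, 0,0,-0.005,0,0,0]' 0.22;python3 -m crank '[0,0,-0.05,0,0,0, 0,0,-0.15,0,0,0, 0,0,-0.35,0,0,0, 0,0,-0.55,0,0,0, 0,0,-0.75,0,0,0]';python3 -m crank '[-0.15,0,-0.03,0,0,0, -0.3,0,-0.03,0,0,0, -0.45,0.2,-0.03,0,0,0, -0.45,0.4,-0.03,0,0,0]' 1;python3 - <<'E'
from h import *
s=snapshot("scene");t=snapshot("top")
crop(s,340,80,460,230,5,"pics/s44.png");crop(t,110,200,260,350,4,"pics/t44.png");print(sense()["tool_pos"])
E
```

```text
time: 70.05
tool_pos: [0.4371, 0.3083, 0.0295]
eef_rot: [0.907, 0.421, -0.0, -0.0]
ft_force: [0.3, 0.1, 0.6]
opening: 0.033
time: 70.55
tool_pos: [0.4366, 0.3081, 0.2197]
eef_rot: [0.907, 0.421, -0.0, -0.0]
ft_force: [1.3, 0.9, -0.6]
opening: 0.0343
time: 70.95
tool_pos: [0.4292, 0.1644, 0.2255]
eef_rot: [0.906, 0.423, -0.002, -0.001]
ft_force: [1.2, 1.0, -0.6]
opening: 0.0093
[0.43852573 0.16187889 0.22632891]
```

View pics/s44.png

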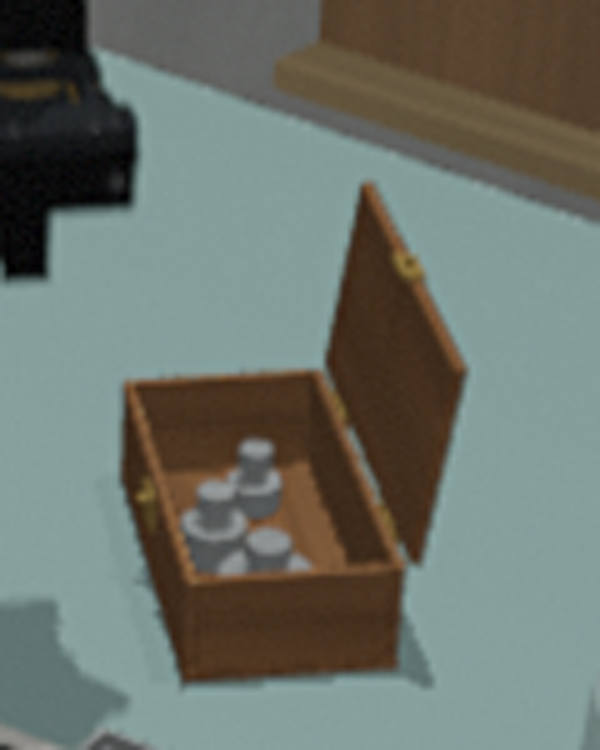

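View pics/t44.png

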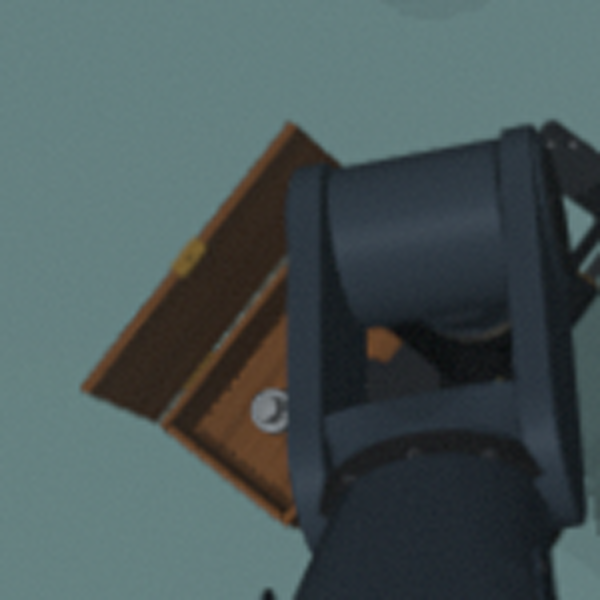

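All three weights stand upright in the box: w100 (255,480), w200 (215,525), w500 (268,550). Next is the lid. I check the decanter distance and plan the push from behind.

```bash
python3 - <<'E'
from h import *
t=snapshot("top")
print(plane(t,[(212,181)],.05),plane(t,[(204,165)],.2))
rows([.5378,.4147,.235],np.radians(140))
E
```

```text
[[0.74932296 0.25453053 0.05      ]] [[0.74266925 0.24623518 0.2       ]]
now [0.4361 0.1635 0.2258] shift [ 1.0286 -0.3419 -0.0355] turn [ 0.0007 -0.0007 -0.0025]
```

```bash
python3 -m crank '[0.17,-0.06,-0.04,0,0,0, 0.35,-0.12,-0.04,0,0,0, 0.53,-0.18,-0.04,0,0,0, 0.71,-0.24,-0.04,0,0,0, 0.9,-0.3,-0.04,0,0,0]';python3 -m crank '[0.1,-0.04,0,0,0,0, 0.12,-0.04,0,0,0,0, 0.12,-0.04,0,0,0,0, 0.12,-0.04,0,0,0,0]';python3 - <<'E'
from h import *
s=snapshot("scene")
crop(s,340,60,460,230,4,"pics/s45.png")
rows([.5378,.4147,.14],np.radians(140))
E
```

```text
time: 71.6
tool_pos: [0.5203, 0.3884, 0.235]
eef_rot: [0.907, 0.422, -0.001, -0.0]
ft_force: [1.5, -1.2, 0.5]
opening: 0.0003
time: 72.0
tool_pos: [0.532, 0.4143, 0.2345]
eef_rot: [0.907, 0.421, -0.001, 0.0]
ft_force: [-0.4, 0.4, -0.0]
opening: 0.0006
now [0.5323 0.414  0.2347] shift [0.017  0.0152 0.3788] turn [-0.0001  0.0006 -0.001 ]
```

View pics/s45.png

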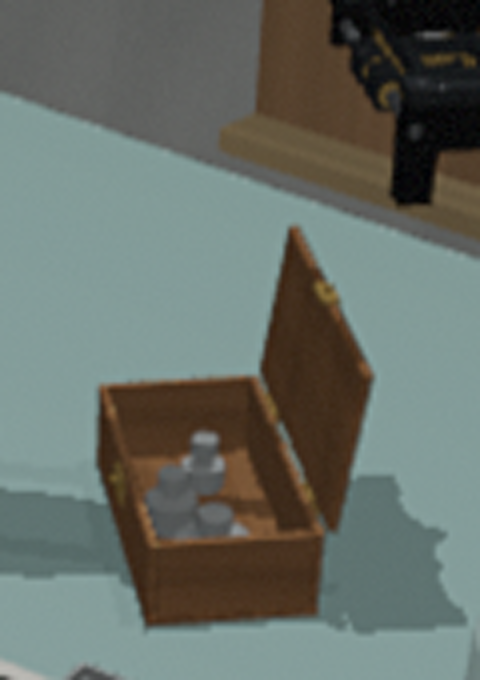

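```bash
python3 -m crank '[0.02,0,0.1,0,0,0, 0.02,0,0.25,0,0,0, 0.02,0,0.35,0,0,0, 0.02,0,0.38,0,0,0, 0.02,0,0.38,0,0,0]';python3 -m crank '[0,0,0,0,0,0]';python3 - <<'E'
from h import *
s=snapshot("scene")
crop(s,340,60,460,230,4,"pics/s46.png")
p=sense()["tool_pos"];r=p[:2]-[.4573,.3191];print(p,r@[.644,.765],r@[-.765,.644])
E
```

```text
time: 72.55
tool_pos: [0.5358, 0.4177, 0.1389]
eef_rot: [0.907, 0.421, -0.001, 0.0]
ft_force: [-0.3, -0.2, 0.0]
opening: 0.0005
time: 72.65
tool_pos: [0.5375, 0.4191, 0.1414]
eef_rot: [0.907, 0.421, 0.001, -0.0]
ft_force: [0.6, -0.2, 0.1]
opening: 0.0003
[0.5377712  0.41935547 0.14180553] 0.1285188871055995 0.003004056875415541
```

View pics/s46.png

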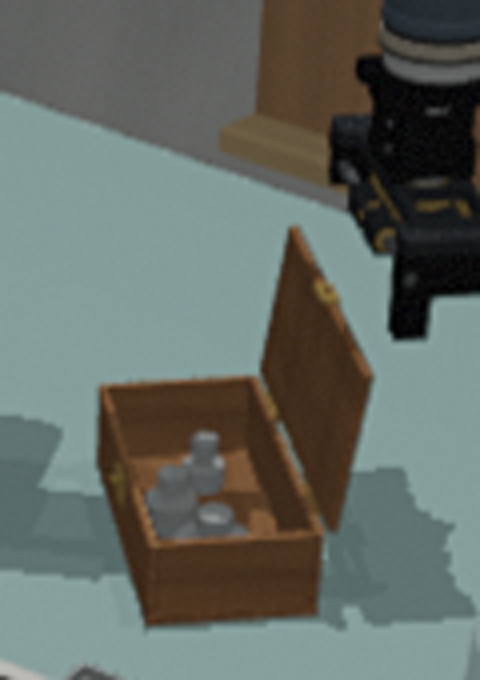

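Pushing the lid from behind along its arc.

```bash
python3 -m crank '[-0.05,0,-0.02,0,0,0, -0.1,0,-0.02,0,0,0, -0.14,0,-0.02,0,0,0, -0.18,0,-0.02,0,0,0, -0.214,0,-0.02,0,0,0]';python3 -m crank '[0,0,0,0,0,0]';python3 - <<'E'
from h import *
s=snapshot("scene")
crop(s,340,60,460,230,4,"pics/s47.png")
p=sense()["tool_pos"];r=p[:2]-[.4573,.3191];print(p,r@[.644,.765],r@[-.765,.644])
E
```

```text
time: 73.2
tool_pos: [0.5027, 0.3784, 0.146]
eef_rot: [0.907, 0.421, 0.002, -0.0]
ft_force: [0.9, 2.0, 1.7]
opening: 0.0004
time: 73.3
tool_pos: [0.5016, 0.3775, 0.1452]
eef_rot: [0.907, 0.421, 0.0, 0.0]
ft_force: [-0.6, 0.4, -0.2]
opening: 0.0004
[0.50170908 0.37773115 0.14495896] 0.07345228012227858 0.0037855103089503637
```

View pics/s47.png

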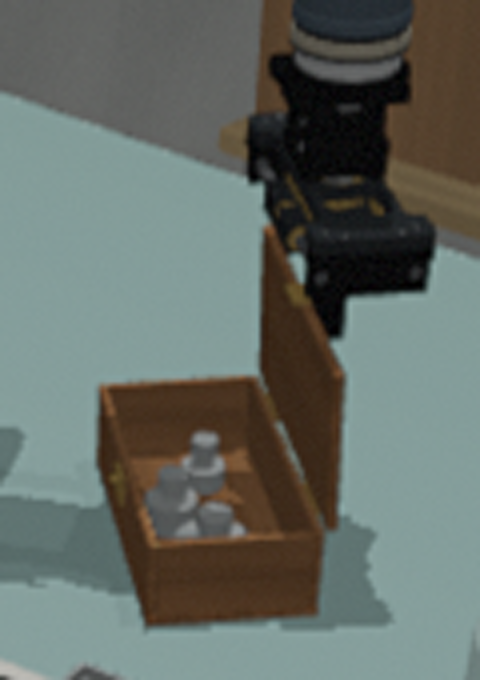

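```bash
python3 -m crank '[-0.04,0,0,0,0,0, -0.082,0,0,0,0,0, -0.125,0,0.01,0,0,0, -0.168,0,0.022,0,0,0, -0.205,0,0.043,0,0,0]';python3 -m crank '[0,0,0,0,0,0]';python3 - <<'E'
from h import *
s=snapshot("scene")
crop(s,340,60,460,230,4,"pics/s48.png")
p=sense()["tool_pos"];r=p[:2]-[.4573,.3191];print(p,r@[.644,.765],r@[-.765,.644])
E
```

```text
time: 73.85
tool_pos: [0.4681, 0.3381, 0.1338]
eef_rot: [0.907, 0.421, -0.0, 0.0]
ft_force: [0.7, 1.2, 0.2]
opening: 0.0003
time: 73.95
tool_pos: [0.4666, 0.3371, 0.1328]
eef_rot: [0.907, 0.421, -0.003, 0.0]
ft_force: [-0.2, -0.3, -0.3]
opening: 0.0002
[0.46748181 0.33775035 0.13320427] 0.02082460616290821 0.004221738681836797
```

View pics/s48.png

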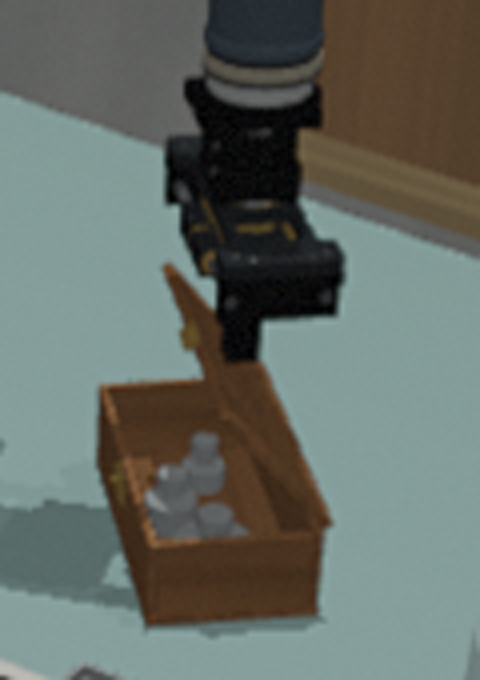

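```bash
python3 -m crank '[-0.033,0,0.022,0,0,0, -0.063,0,0.053,0,0,0, -0.094,0,0.087,0,0,0, -0.117,0,0.125,0,0,0, -0.135,0,0.166,0,0,0]';python3 -m crank '[0,0,0,0,0,0]';python3 - <<'E'
from h import *
s=snapshot("scene")
crop(s,340,60,460,230,4,"pics/s49.png")
p=sense()["tool_pos"];r=p[:2]-[.4573,.3191];print(p,r@[.644,.765],r@[-.765,.644])
E
```

```text
time: 74.5
tool_pos: [0.4467, 0.3126, 0.0917]
eef_rot: [0.907, 0.421, -0.0, 0.0]
ft_force: [0.7, 0.3, 0.4]
opening: 0.0006
time: 74.6
tool_pos: [0.4451, 0.3119, 0.0906]
eef_rot: [0.907, 0.421, -0.003, -0.0]
ft_force: [-0.4, 0.4, -0.7]
opening: 0.0003
[0.44594883 0.31246898 0.09123001] -0.012382883324550637 0.00441326210285573
```

View pics/s49.png

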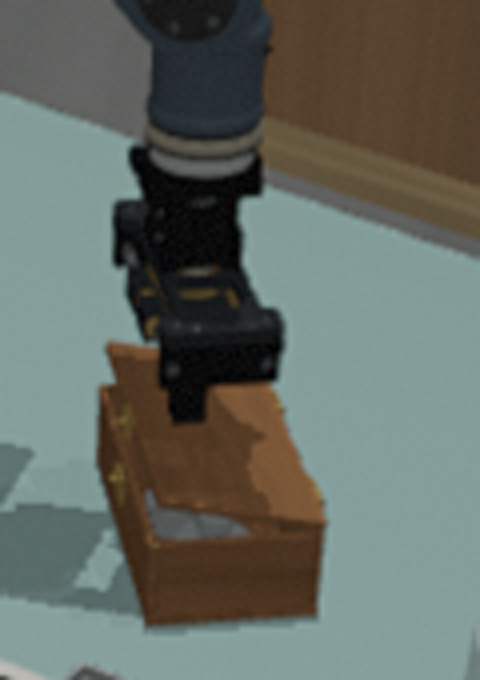

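Nearly shut. Press down the rest, watching the force.

```bash
python3 -m crank '[-0.005,0,0.025,0,0,0, -0.01,0,0.05,0,0,0, -0.015,0,0.07,0,0,0, -0.015,0,0.076,0,0,0]';python3 -m crank '[0,0,0.004,0,0,0, 0,0,0.008,0,0,0, 0,0,0.008,0,0,0]'
```

```text
time: 75.05
tool_pos: [0.4444, 0.3101, 0.0728]
eef_rot: [0.907, 0.421, -0.001, 0.0]
ft_force: [-0.6, 0.1, 1.2]
opening: 0.0006
time: 75.35
tool_pos: [0.4448, 0.3104, 0.0714]
eef_rot: [0.907, 0.421, 0.0, -0.0]
ft_force: [0.5, -0.2, 0.2]
opening: 0.0008
```

```bash
python3 -m crank '[0,0,0.004,0,0,0, 0,0,0.008,0,0,0, 0,0,0.008,0,0,0]';python3 -m crank '[0,0,0.004,0,0,0, 0,0,0.004,0,0,0, 0,0,0.004,0,0,0]'
```

```text
time: 75.65
tool_pos: [0.445, 0.3105, 0.0708]
eef_rot: [0.907, 0.421, 0.0, 0.0]
ft_force: [-2.5, 0.0, 10.3]
opening: 0.0
time: 75.95
tool_pos: [0.445, 0.3105, 0.0707]
eef_rot: [0.907, 0.422, 0.001, 0.0]
ft_force: [-3.4, -1.7, 15.8]
opening: 0.0006
```

Shut against the stop (15.8 N, lid top at 0.070 as expected). Retreat and check everything.

```bash
python3 -m crank '[0,0,-0.05,0,0,0, 0,0,-0.2,0,0,0, 0,0,-0.4,0,0,0, 0,0,-0.6,0,0,0, -0.1,0,-0.7,0,0,0]';python3 -m crank '[-0.15,0.1,0,0,0,0, -0.3,0.2,0,0,0,0, -0.4,0.3,0,0,0,0, -0.4,0.4,0,0,0,0, -0.4,0.5,0,0,0,0]';python3 -m crank '[0,0.15,0,0,0,0, 0,0.3,0,0,0,0, 0,0.45,0,0,0,0, 0,0.45,0,0,0,0]';python3 - <<'E'
from h import *
s=snapshot("scene");t=snapshot("top")
cv2.imwrite("pics/s50.png",s["pixels"]);cv2.imwrite("pics/t50.png",t["pixels"]);crop(s,350,110,450,230,5,"pics/s50b.png")
crop(s,245,245,315,365,5,"pics/s50c.png")
C=cloud(s);print([C[y,x].round(4).tolist() for x,y in((395,170),(380,185),(372,165),(390,160))])
C=cloud(t);print([C[y,x].round(4).tolist() for x,y in((190,290),(200,300),(205,265),(170,310))])
print(sense()["tool_pos"])
E
```

```text
time: 76.45
tool_pos: [0.4331, 0.2936, 0.2486]
eef_rot: [0.907, 0.422, 0.006, 0.0]
ft_force: [0.9, -0.4, 0.4]
opening: 0.0002
time: 76.95
tool_pos: [0.4598, 0.133, 0.2441]
eef_rot: [0.907, 0.421, 0.0, 0.0]
ft_force: [0.8, -0.2, -0.3]
opening: 0.0004
time: 77.35
tool_pos: [0.5503, 0.0583, 0.2439]
eef_rot: [0.908, 0.42, 0.002, 0.002]
ft_force: [-0.2, 0.5, 0.6]
opening: 0.0002
[[0.4624, 0.3287, 0.071], [0.4807, 0.2447, 0.0703], [0.3995, 0.3099, 0.0699], [0.4152, 0.367, 0.0675]]
[[0.4453, 0.3182, 0.0758], [0.4178, 0.2937, 0.0701], [0.5102, 0.2769, 0.0704], [0.3965, 0.3745, 0.0717]]
[0.54575617 0.06111698 0.24324038]
```

View pics/s50.png

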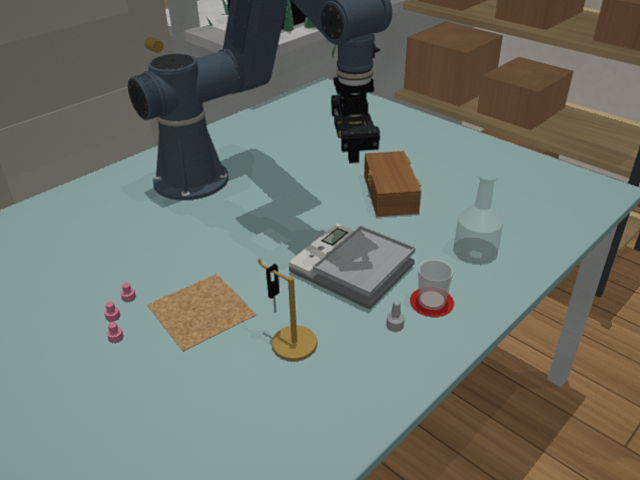

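View pics/s50b.png

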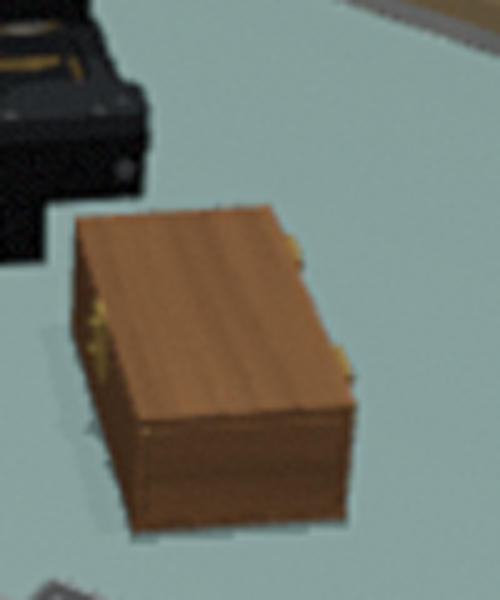

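View pics/t50.png

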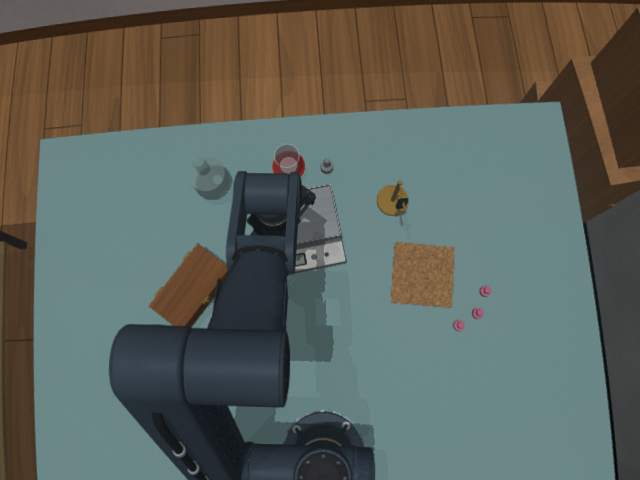

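View pics/s50c.png

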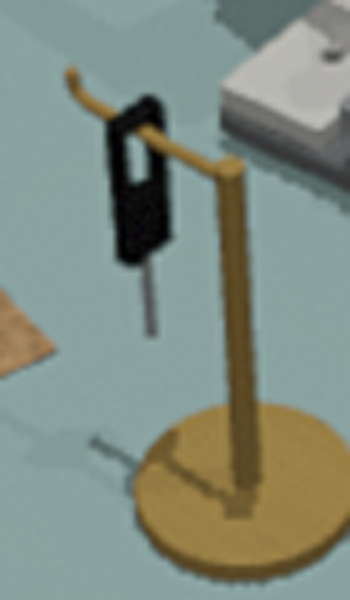

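The lid is shut flush (lid-top readings about 0.070 m in both views), the stylus hangs on the hook, the platform is empty and the bystanders are in place. Letting the arm settle and handing in.

```bash
python3 -m crank '[0,0,0,0,0,0, 0,0,0,0,0,0, 0,0,0,0,0,0, 0,0,0,0,0,0]'; python3 -c "
from workcell import bot
print(bot.hand_in())"
```

```text
time: 77.85
tool_pos: [0.5453, 0.0623, 0.2436]
eef_rot: [0.907, 0.422, 0.0, -0.0]
ft_force: [-0.1, 0.3, -0.2]
opening: 0.0006
the job is handed in; nothing more can be done
None
```

The calibration is done and handed in at 77.9 s. I pressed the button fully in with the platform empty. Then I stood w500, w200 and w100 on the platform and pressed it again. All three weights now stand in the box, the lid is shut, and the stylus is back on the hook.

- **Presses:** The presses reached 17 N and 15 N against the stop, with the tip at about z 0.025 m both times. I judged them from force and depth, since the button's own reading is not available.
- **Final views:** The lid top reads about 0.070 m across, apart from one depth point at 0.076 m that I took as noise. The stylus hangs as it did at the start. The platform and mat are empty, and the decanter, tumbler and stopper look unmoved.
- **Weights in the box:** The last view before closing showed all three upright.
- **What disagreed:** w100 moved about 3 cm on the platform after I had released it, before the second press. It stayed upright, so I measured it again from both cameras and picked it up from there. The two cameras differed by up to about 4 mm, so I also checked against the measured tool position.

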